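# Prop the tube warmer's hood, rack the warmed tubes, close up

## Robot

A 6-joint arm with a two-finger parallel gripper is mounted at the origin on the work surface. World frame = base frame: x ahead of the robot, y to its left, z up, the work surface at z = 0. Lengths are in m, angles in rad, forces in N, time in s.
With the tool pointing down it reaches from about 0.4 to 0.925 m from the base axis. Payload 12.5 kg.
Tool frame: the origin (TCP) lies midway between the tips of the shut fingers; the grasp point (between the pads) lies 19 mm behind it; z points along the fingers, y is the direction in which the jaws open and shut (so a half turn about z gives the same grasp; the last joint's range is limited). The gripper opens to 95 mm and grips with 3 to 60 N. Pads are 20 mm wide; open, the fingers measure 119 mm over their backs; the gripper's body (75 mm by 180 mm) begins 59 mm behind the grasp point.
Start: joints at [-1.442, 0.491, 1.559, -0, 1.092, -0.106], TCP at [0.145, -0.608, 0.215] pointing down, gripper open.
Joint ranges: [-3.1, 3.1], [-0.84, 2.19], [0.05, 2.79], [-1.13, 4.28], [0.06, 2.93], [-2.69, 2.69]. Speed limits (rad/s): [2.22, 2.22, 2.79, 3.14, 3.14, 3.14].

## Interface

Orientations are given as [roll, pitch, yaw] about the fixed x, y, z axes, in that order (R = Rz(yaw) Ry(pitch) Rx(roll)).
In Python, from cell import arm, imaging gives the robot as it stands. The module is installed in compiled form; this text tells all that it offers.
- The arm moves only by the shell command python3 -m jog 'ROWS' [FORCE]. ROWS is JSON, a list of rows, each a list of 5 numbers: the shift along the tool's x, y, z in mm, then the turn about the tool's z in rad, then the finger opening in mm, from 0 to 95.1. A call has 1 to 20 rows; each row is the pose to reach, as a shift and turn from the pose commanded when the call began, along the tool's axes at that moment; what a row does not reach only later rows make up. A row lasts 1/8 s, in which the tool goes at most 62.5 mm and 10.7 degrees, less where a joint would pass 70% of its speed; a pose out of reach is approached as far as the arm can. A call with a gripper value outside its range is refused whole. The fingers move at their own pace and stop on an object; FORCE is the grip in N (left out, the last holds). Time passes only in rows, so rows that repeat a pose let the fingers close. It gives the time, the measured TCP pose, the force and the opening at its end, in the units of the state.
- arm.sense(): the state, without advancing time (a new reading comes with each control period).
- imaging.capture(name): name is "scene" or "top" or "wrist"; returns the picture (420x560x3 uint8, blue, green, red); there is no depth.
- imaging.camera_info(name): a dict with "vfov" (degrees; the focal length in pixels is half the picture's height over the tangent of half this angle, whatever the lens; pixels are square), "cx", "cy" (the principal point, pixels), "R" (3x3) and "t" (3): a world point X has camera coordinates R X + t. Camera axes: x right, y down, z forward; pixel columns grow to the right and rows downward; lengths in m; the calibration is good to about 2 mm. The wrist camera is an equidistant fisheye: a pixel r from the principal point sees the ray r / f radians off the axis. A picture is of the moment at which its call begins: read the wrist's pose just before it. camera_info takes no time and is no camera call; for the wrist camera it gives the pose at the moment of the call.
- arm.finish_job(): hands the job in, once; it reports no verdict.
The state is a dict: "time": time; "joint_pos": joint angles; "qd": joint speeds; "joint_efforts": joint torques, N m; "tcp_pos": TCP position; "tcp_rot": TCP orientation; "force": force on the tool from outside, world axes, zero at the start; "ft_torque": the same for the moment, N m; "finger_gap": opening from 0.0 (shut) to 1.0 (fully open).
Only numpy, scipy, OpenCV 4.12 (cv2) and the standard library are available. Lean on these libraries where they do the work, as an engineer would, in place of code of your own. Each camera call takes 0.05 s, during which the arm holds its last target.

## Task

The tubes in the bench warmer are done. Lift the warmer's hood right back, swing its prop rod fully up and ease the hood down until its socket rests on the rod's ball, without letting the hood drop. Only then take out every tube and stand it cap up in the holder, one to a cup. Then lift the hood off the rod, lay the rod back down and close the hood gently, leaving the other things on the bench where they are.

Things in the scene. Friction and masses are not known exactly. Their poses are not given: they have to be found in the camera images.
- hood (a joint): angle of the warmer's hood (rad): 0 shut, grows as it opens, stop at 1.75. It is hinged along one long side of the warmer, weighs 0.5 kg and has an almost free hinge: below about 1.3 rad it falls shut if let go, beyond about 1.5 it leans back on its stop and stays there by itself. It rests on the prop at about 1.1.
- hood_hinge (a point): middle of the hood's hinge line, 67 mm above the bench. Its axes turn with the hood: y runs along the hinge line, -x from the hinge through the hood to the handle, z out of the hood's top; shut, z is up. Opening turns -x up and over (positive turn about y). The hood is a clear flat cover in a grey frame, 180 mm (x) by 230 mm (y), 30 mm high.
- hood_handle (a point): middle of the hood's handle, a round steel bar 12 mm thick and 120 mm long (along the hinge's y), held 45 mm clear of the hood's free edge (225 mm from the hinge line and 15 mm up along the hood's z). It can be pinched from above all the way; the bar turns between the fingers.
- prop (a joint): angle of the prop rod (rad): 0 lying level beside the warmer, grows as the rod swings up; it starts between 0 and 0.12 and its stop is at 0.96 rad. Swung to its stop it stands ready for the hood's socket. Its pivot is stiff enough to stay at any angle. It rests against the hood within about 0.04 rad of its stop.
- prop_pivot (a point): pivot of the prop rod, 50 mm above the bench, beside the warmer, 151 mm from the warmer's middle (36 mm off its side wall). Its axes turn with the rod: x along the rod towards its ball end, y along the pivot's axis, which is parallel to the hinge line.
- prop_grip (a point): point on the prop rod's axis 115 mm from its pivot, a good place to pinch; the rod is 10 mm thick, steel, 50 g
- prop_tip (a point): centre of the ball (14 mm diameter) on the free end of the rod, 164 mm from the pivot
- hood_socket (a point): where the ball's centre sits when seated in the V-shaped socket, which stands out on an ear from the side of the hood, 125 mm from the hinge line, in the rod's plane. Lowering the hood from its stop brings the socket down onto the ball of a rod that is at its stop.
- warmer: tube warmer, white box 180 mm (x, handle side to hinge side) by 230 mm (y), fixed; origin under its centre; prop rod on its +y side. Tray floor 47 mm up, rim 20 mm above it. Lanes along x at y = -64, 0, 64 mm; tubes lie on two cross bars 8 mm high and wide (x = -62 and 40 mm); thin tabs, tops 83 mm up, stand 24 mm either side of each lane, only between x = 20 and 75 mm.
- holder: tube holder, a grey base plate 235 by 75 by 12 mm with three white cups in a row along its x, fixed to the bench; origin at the centre of its underside
- cup0 (a point): centre of the inner floor of cup 0 of the holder, 14 mm above the bench; the cup is about 40 mm wide inside, 54 mm over its rim, and its rim is 73 mm above this point; cups are 80 mm apart
- cup1 (a point): centre of the inner floor of cup 1 of the holder, 14 mm above the bench; the cup is about 40 mm wide inside, 54 mm over its rim, and its rim is 73 mm above this point; cups are 80 mm apart
- cup2 (a point): centre of the inner floor of cup 2 of the holder, 14 mm above the bench; the cup is about 40 mm wide inside, 54 mm over its rim, and its rim is 73 mm above this point; cups are 80 mm apart
- tube0_mid (a point): screw-cap culture tube 0: round, 28 mm diameter, 150 mm long, about 60 g, pale clear plastic with a grey cap on the last 28 mm (same diameter). This point is its centre, on its axis. Its x axis runs along the tube from the round foot (75 mm from the centre at -x) to the cap end (75 mm at +x). At the start it lies level in the warmer, cap towards the handle side, resting on two bars so that its axis is 22 mm above the tray floor. A tube that is absent has no pose.
- tube0_foot (a point): the foot end of tube 0, on its axis, 75 mm from its centre
- tube1_mid (a point): screw-cap culture tube 1: round, 28 mm diameter, 150 mm long, about 60 g, pale clear plastic with a grey cap on the last 28 mm (same diameter). This point is its centre, on its axis. Its x axis runs along the tube from the round foot (75 mm from the centre at -x) to the cap end (75 mm at +x). At the start it lies level in the warmer, cap towards the handle side, resting on two bars so that its axis is 22 mm above the tray floor. A tube that is absent has no pose.
- tube1_foot (a point): the foot end of tube 1, on its axis, 75 mm from its centre
- tube2_mid (a point): screw-cap culture tube 2: round, 28 mm diameter, 150 mm long, about 60 g, pale clear plastic with a grey cap on the last 28 mm (same diameter). This point is its centre, on its axis. Its x axis runs along the tube from the round foot (75 mm from the centre at -x) to the cap end (75 mm at +x). At the start it lies level in the warmer, cap towards the handle side, resting on two bars so that its axis is 22 mm above the tray floor. A tube that is absent has no pose.
- tube2_foot (a point): the foot end of tube 2, on its axis, 75 mm from its centre
- reagent: bystander: blue bottle 64 mm across, 150 mm tall; origin at the centre of its underside
- beaker: bystander: clear beaker 68 mm across, 85 mm tall; origin at the centre of its underside
- timer: bystander: flat white timer 60 by 70 by 20 mm; origin at the centre of its underside
- tipbox: bystander: black box with a yellow rack, 120 by 85 by 61 mm, with a clear lid standing up at its back; origin at the centre of its underside

How it is judged:
By the outcome, as a careful person would: the job done as asked, in the order asked, and still so for the second after the job is handed in, with the robot touching nothing.
Of tube0, tube1, tube2 only 2 to 3 are there at a start; the rules pass over those that are not, and their reading is None.
At some moment in a run one of tube0, tube1, tube2 may be knocked a few centimetres aside while the robot is not near it.
It also fails if it takes over 210 s, if anything falls off the work surface, if the arm or the gripper's body presses on something with over 40 N, if the wrist force passes 120 N, or if a joint passes its speed limit or range.

## Working session

There is one attempt and no reset: what is moved stays moved. The work goes in short steps, Python scripts to look and compute and a shell command to move; the robot and the scene stay as the last step left them, time stands still between calls to the robot, and variables do not carry over. Pictures are saved under pics/ and viewed, and the job is handed in when it is done.

```bash
mkdir -p pics; ls; python3 - <<'E'
from cell import arm, imaging
import cv2
print(arm.sense())
for n in ["scene","top","wrist"]:
    ci=imaging.camera_info(n); print(n,ci)
    cv2.imwrite(f"pics/{n}0.png",imaging.capture(n))
E
```

```text
pics
{'time': 0.0, 'joint_pos': array([-1.44159834e+00,  4.91547818e-01,  1.55947696e+00, -8.42416163e-06,
        1.09172215e+00, -1.05638744e-01]), 'qd': array([-0.00138624,  0.00065067,  0.00047537,  0.00039619,  0.00052987,
       -0.00115171]), 'joint_efforts': array([-1.51916756e-03, -6.12647223e+01, -2.58182734e+01,  6.92371815e-02,
        4.81723482e-02, -8.03171520e-05]), 'tcp_pos': array([ 0.14538997, -0.60758265,  0.21405958]), 'tcp_rot': array([-3.14044403e+00, -1.14278964e-04,  2.34840554e-01]), 'force': array([ 0.12970404,  0.37645303, -0.68038103]), 'ft_torque': array([-0.00290065, -0.04416383, -0.00550508]), 'finger_gap': 1.0003266804191102}
scene {'vfov': 49.522641634557075, 'cx': 283.3138681089525, 'cy': 215.94903264546912, 'R': array([[-0.8822283 ,  0.47070139, -0.0106507 ],
       [ 0.38903288,  0.71604354, -0.57959906],
       [-0.26519172, -0.51548216, -0.81483219]]), 't': array([ 0.59379422, -0.07698208,  1.33026   ])}
top {'vfov': 51.43015174193548, 'cx': 292.41581043850016, 'cy': 219.65851220755897, 'R': array([[-0.01882705, -0.99981174,  0.00469228],
       [-0.98821095,  0.01789501, -0.15204896],
       [ 0.15193637, -0.00749959, -0.98836182]]), 't': array([-0.12065167,  0.6057366 ,  1.00414254])}
wrist {'vfov': 65.70646984690485, 'cx': 281.18207108386815, 'cy': 206.67968503265536, 'R': array([[ 2.32986881e-01, -9.72479528e-01, -8.25603780e-04],
       [-9.37806036e-01, -2.24904314e-01,  2.64457727e-01],
       [-2.57365407e-01, -6.08409247e-02, -9.64396925e-01]]), 't': array([-0.62541427, -0.03009972,  0.39125358])}
```

View pics/scene0.png

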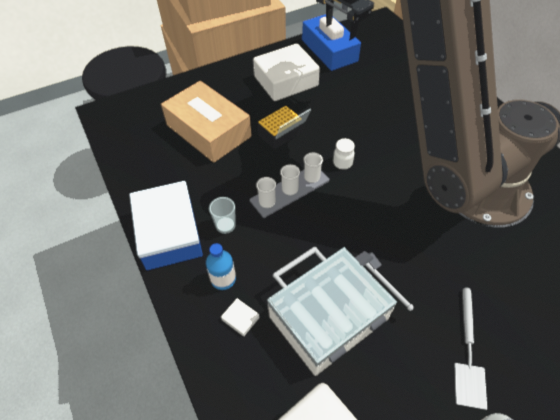

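View pics/top0.png

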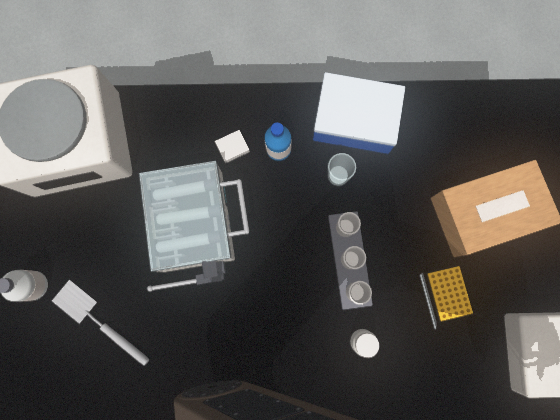

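View pics/wrist0.png

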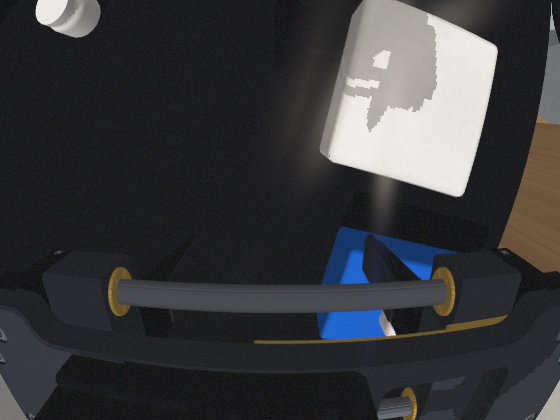

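```bash
cat > h.py <<'E'
import numpy as np, cv2
from cell import arm, imaging
def K(ci): return 210/np.tan(np.radians(ci['vfov'])/2)
def ray(ci,uv,fish=False):
    f=K(ci); d=(np.array(uv,float)-[ci['cx'],ci['cy']])
    if fish:
        r=np.hypot(*d); th=r/f
        v=np.r_[np.sin(th)*d/max(r,1e-9),np.cos(th)]
    else: v=np.r_[d/f,1]
    v=ci['R'].T@v; o=-ci['R'].T@ci['t']
    return o,v/np.linalg.norm(v)
def onz(ci,uv,z,fish=False):
    o,v=ray(ci,uv,fish); return o+v*(z-o[2])/v[2]
def tri(rays):
    A=sum(np.eye(3)-np.outer(v,v) for o,v in rays); b=sum((np.eye(3)-np.outer(v,v))@o for o,v in rays)
    return np.linalg.solve(A,b), [np.linalg.norm((np.eye(3)-np.outer(v,v))@(np.linalg.solve(A,b)-o)) for o,v in rays]
def proj(ci,X,fish=False):
    c=ci['R']@np.array(X)+ci['t']; f=K(ci)
    if fish:
        r=np.hypot(c[0],c[1]); th=np.arctan2(r,c[2]); return np.array([ci['cx'],ci['cy']])+f*th*c[:2]/r
    return np.array([ci['cx'],ci['cy']])+f*c[:2]/c[2]
def grab(n,name):
    im=imaging.capture(n); cv2.imwrite(f'pics/{name}.png',im); return im
def crop(im,x0,y0,x1,y1,name,s):
    c=cv2.resize(im[y0:y1,x0:x1],None,fx=s,fy=s,interpolation=cv2.INTER_CUBIC); cv2.imwrite(f'pics/{name}.png',c)
E
python3 - <<'E'
from h import *
t=cv2.imread('pics/top0.png'); s=cv2.imread('pics/scene0.png')
crop(t,130,150,260,300,'t1',4); crop(s,255,235,420,380,'s1',4); crop(t,320,200,390,320,'t2',5); crop(s,240,140,340,220,'s2',6)
E
```

```text
(no output)
```

View pics/t1.png

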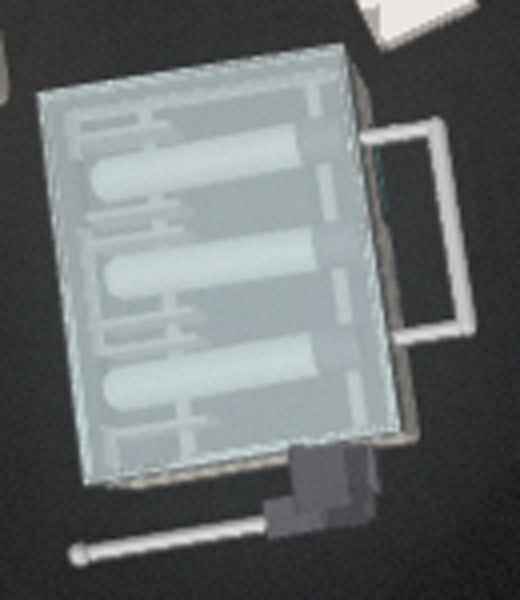

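View pics/s1.png

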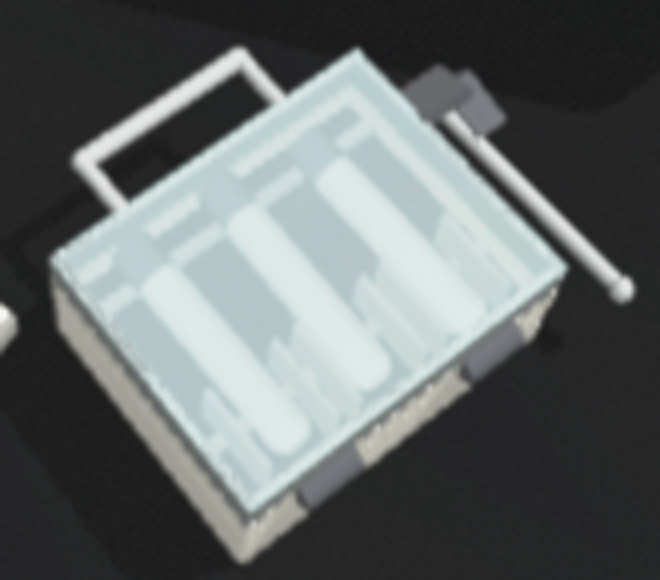

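View pics/t2.png

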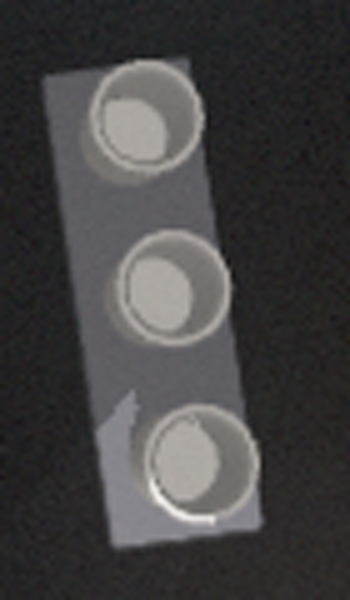

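View pics/s2.png

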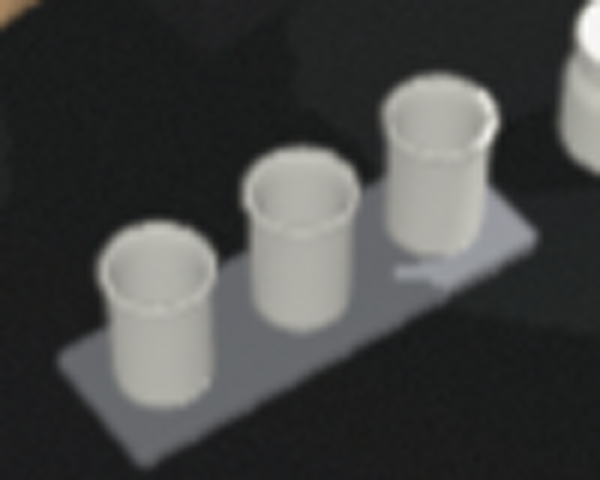

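```bash
python3 - <<'E'
from h import *
T=imaging.camera_info('top'); S=imaging.camera_info('scene')
def pt(u,v,s=4,o=(130,150)): return np.array([u/s+o[0]-.375,v/s+o[1]-.375])
def ps(u,v): return pt(u,v,4,(255,235))
cor=[(38,93),(340,44),(400,435),(85,485)]
P=[onz(T,pt(*c),.097) for c in cor]
for p in P: print('cornerT',p.round(4))
for i in range(4): print(np.linalg.norm(P[i]-P[(i+1)%4]).round(4))
sc=[(243,515),(55,262),(360,52),(566,270)]
for c in sc: print('cornerS',onz(S,ps(*c),.097).round(4))
pairs={'hA':((435,122),(80,160)),'hB':((468,328),(240,52)),'tip':((79,552),(622,290))}
for k,(a,b) in pairs.items():
    print(k,tri([ray(T,pt(*a)),ray(S,ps(*b))]), onz(T,pt(*a),.082 if k[0]=='h' else .055))
for i,(a,b) in enumerate([((100,180),(290,440)),((113,274),(375,372)),((112,390),(475,305))]):
    print('tubefoot',onz(T,pt(*a),.069).round(4),tri([ray(T,pt(*a)),ray(S,ps(*b))]))
# cups rim z .087
for c,d in zip([(148,116),(174,287),(202,463)],[(158,267),(301,192),(440,115)]):
    a=np.array([c[0]/5+320-.4,c[1]/5+200-.4]); b=np.array([d[0]/6+240-.4,d[1]/6+140-.4])
    print('cup',onz(T,a,.087).round(4),onz(S,b,.087).round(4))
E
```

```text
cornerT [0.7123 0.2232 0.097 ]
cornerT [0.7387 0.0479 0.097 ]
cornerT [0.5097 0.0121 0.097 ]
cornerT [0.4849 0.189  0.097 ]
0.1773
0.2317
0.1786
0.2299
cornerS [0.7162 0.2245 0.097 ]
cornerS [0.7375 0.0511 0.097 ]
cornerS [0.5113 0.0158 0.097 ]
cornerS [0.4869 0.1919 0.097 ]
hA (array([ 0.69313961, -0.0058056 ,  0.0854166 ]), [np.float64(0.0007641473839015059), np.float64(0.0007641473839015505)]) [ 0.69461451 -0.00586001  0.082     ]
hB (array([ 0.57132635, -0.02513488,  0.08491735]), [np.float64(0.00018090661339996894), np.float64(0.0001809066134000302)]) [ 0.57184173 -0.02495822  0.082     ]
tip (array([0.44745584, 0.20520723, 0.05434947]), [np.float64(0.0005967527292428019), np.float64(0.0005967527292427212)]) [0.44790753 0.20459421 0.055     ]
tubefoot [0.666  0.1944 0.069 ] (array([0.66659797, 0.19441302, 0.06812684]), [np.float64(0.00047823757776411146), np.float64(0.0004782375777641976)])
tubefoot [0.6094 0.1852 0.069 ] (array([0.60763987, 0.18435193, 0.07406834]), [np.float64(0.0011561310847406619), np.float64(0.0011561310847407963)])
tubefoot [0.5409 0.1838 0.069 ] (array([0.53893712, 0.1803346 , 0.0823516 ]), [np.float64(0.0008575532768420974), np.float64(0.0008575532768421172)])
cup [ 0.5875 -0.2628  0.087 ] [ 0.5861 -0.2615  0.087 ]
cup [ 0.5082 -0.2716  0.087 ] [ 0.5077 -0.2699  0.087 ]
cup [ 0.4286 -0.2811  0.087 ] [ 0.4272 -0.2805  0.087 ]
```

```bash
cat >> h.py <<'E'
from scipy.spatial.transform import Rotation as Ro
def Rt(s=None):
    s=s or arm.sense(); return Ro.from_euler('xyz',s['tcp_rot']).as_matrix()
def go(p,yaw=None):
    s=arm.sense(); d=Rt(s).T@(np.array(p)-s['tcp_pos'])*1000
    print('shift',d.round(1),'turn',None if yaw is None else round(s['tcp_rot'][2]-yaw,3))
C=np.array([.6122,.1194]); A=np.radians(98.5)
ex=np.array([np.cos(A),np.sin(A)]); ey=np.array([-np.sin(A),np.cos(A)])
def W(x,y,z): return np.r_[C+x*ex+y*ey,z]
def toW(p): d=np.array(p[:2])-C; return np.r_[d@ex,d@ey,p[2:]]
def hood(th): # handle pos
    c,s=np.cos(th),np.sin(th); o=.225*c-.015*s; return W(.09-o,0,.067+.225*s+.015*c)
def st():
    s=arm.sense(); print('t',round(s['time'],2),'tcp',s['tcp_pos'].round(4),'rot',s['tcp_rot'].round(4),'F',s['force'].round(2),'gap',round(s['finger_gap']*95.1,1),'W',toW(s['tcp_pos']).round(4),'j',s['joint_pos'].round(2))
E
python3 -c "
from h import *
h0=hood(0);print(h0,hood(1.75)); go(h0+[0,0,.10],.148)
for th in np.arange(0,1.8,.125):
  p=toW(hood(th))-toW(h0); print(round(th,3),(-p[0]*1000).round(0),(-p[2]*1000).round(0))
"
```

```text
[ 0.63215427 -0.01411714  0.082     ] [0.59078757 0.26267393 0.28572315]
shift [ 611.5 -464.    32.6] turn 0.087
0.0 -0.0 -0.0
0.125 -4.0 -28.0
0.25 -11.0 -55.0
0.375 -21.0 -81.0
0.5 -35.0 -106.0
0.625 -51.0 -129.0
0.75 -71.0 -149.0
0.875 -92.0 -167.0
1.0 -116.0 -182.0
1.125 -142.0 -194.0
1.25 -168.0 -203.0
1.375 -196.0 -209.0
1.5 -224.0 -210.0
1.625 -252.0 -209.0
1.75 -280.0 -204.0
```

```bash
python3 -m jog '[[0,0,-60,0,95],[60,-45,-90,0,70],[611,-464,-90,0.087,40],[611,-464,-90,0.087,34],[611,-464,-90,0.087,34],[611,-464,-90,0.087,34],[611,-464,-90,0.087,34],[611,-464,-90,0.087,34],[611,-464,-90,0.087,34],[611,-464,-90,0.087,34],[611,-464,-90,0.087,34],[611,-464,-90,0.087,34],[611,-464,-90,0.087,34],[611,-464,-90,0.087,34],[611,-464,-90,0.087,34],[611,-464,-60,0.087,34],[611,-464,-10,0.087,34],[611,-464,10,0.087,34],[611,-464,10,0.087,34],[611,-464,10,0.087,34]]'; python3 - <<'E'
from h import *
st(); grab('wrist','w1'); s=grab('scene','s3'); crop(s,220,180,440,380,'s3c',3.5); go(hood(0)+[0,0,-.019],.148)
E
```

```text
time: 2.65
tcp_pos: [0.6319, -0.0154, 0.206]
tcp_rot: [3.141, -0.002, 0.147]
force: [0.7, -0.1, 0.0]
finger_gap: 0.359
t 2.65 tcp [ 0.6319 -0.0154  0.206 ] rot [ 3.1409e+00 -1.6000e-03  1.4680e-01] F [ 0.71 -0.15  0.01] gap 34.2 W [-0.1363  0.0005  0.206 ] j [-0.13  0.51  1.55 -0.    1.08  1.3 ]
shift [ -0.   -0.9 143. ] turn -0.001
```

View pics/w1.png

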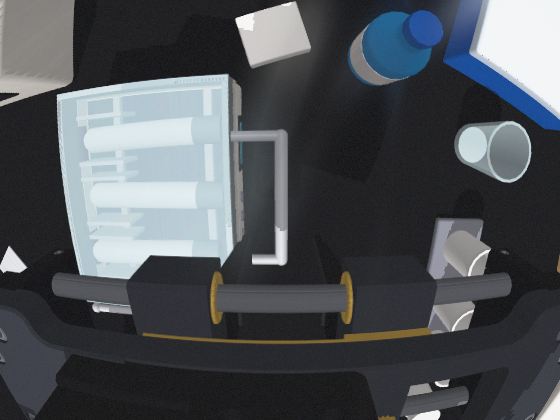

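View pics/s3c.png

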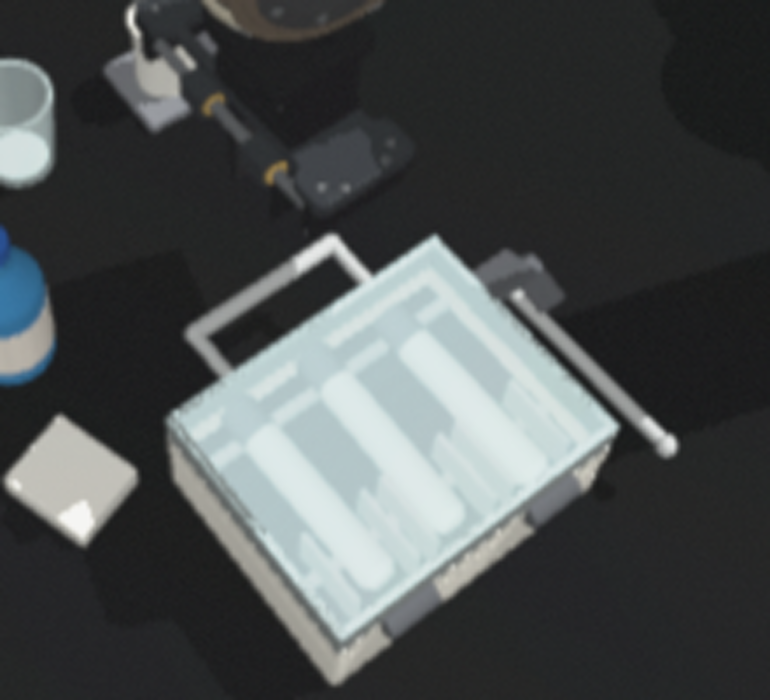

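```bash
python3 -m jog '[[0,-1,50,0,34],[0,-1,100,0,34],[0,-1,130,0,34],[0,-1,143,0,34],[0,-1,143,0,34],[0,-1,143,0,0],[0,-1,143,0,0],[0,-1,143,0,0],[0,-1,143,0,0],[0,-1,143,0,0]]' 12; python3 - <<'E'
from h import *
st(); s=grab('scene','s4'); crop(s,220,180,440,380,'s4c',3.5)
E
```

```text
time: 4.0
tcp_pos: [0.6323, -0.0149, 0.0626]
tcp_rot: [3.139, -0.002, 0.148]
force: [-0.2, -8.6, 3.3]
finger_gap: 0.119
t 4.0 tcp [ 0.6323 -0.0149  0.0626] rot [ 3.1394e+00 -1.8000e-03  1.4780e-01] F [-0.17 -8.64  3.28] gap 11.3 W [-0.1358  0.      0.0626] j [-0.13  0.68  1.68 -0.    0.79  1.3 ]
```

View pics/s4c.png

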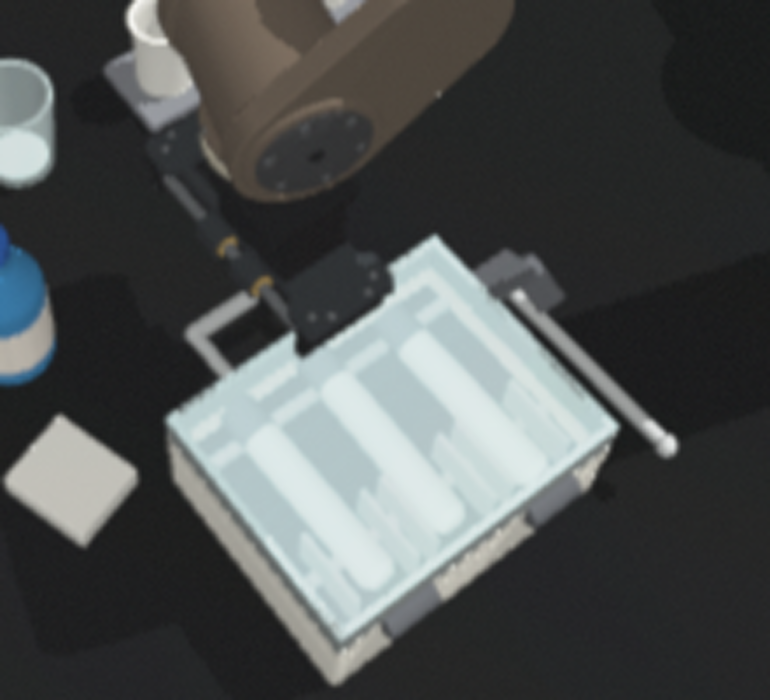

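```bash
python3 -m jog '[[0,0,-7,0,0],[0,-1,-14,0,0],[0,-4,-28,0,0],[0,-7,-42,0,0],[0,-11,-55,0,0],[0,-16,-68,0,0],[0,-21,-81,0,0],[0,-28,-94,0,0],[0,-35,-106,0,0],[0,-43,-118,0,0],[0,-51,-129,0,0],[0,-61,-139,0,0],[0,-71,-149,0,0],[0,-81,-158,0,0],[0,-92,-167,0,0],[0,-104,-175,0,0],[0,-116,-182,0,0],[0,-116,-182,0,0]]'; python3 - <<'E'
from h import *
st(); print(toW(hood(1.0))); s=grab('scene','s5');
p=toW(hood(1))
for th in np.arange(1.0,1.8,.0625):
  q=toW(hood(th))-p; print(round(th,4),(-q[0]*1000).round(0),(-q[2]*1000).round(0))
E
```

```text
time: 6.3
tcp_pos: [0.6157, 0.1006, 0.247]
tcp_rot: [3.139, -0.006, 0.148]
force: [0.5, -9.2, 13.6]
finger_gap: 0.123
t 6.3 tcp [0.6157 0.1006 0.247 ] rot [ 3.1386 -0.006   0.1484] F [ 0.46 -9.16 13.56] gap 11.7 W [-0.0191 -0.0007  0.247 ] j [ 0.06  0.46  1.53 -0.    1.15  1.48]
[-1.89459540e-02  5.07406617e-17  2.64435506e-01]
1.0 -0.0 -0.0
1.0625 -13.0 -6.0
1.125 -25.0 -12.0
1.1875 -39.0 -17.0
1.25 -52.0 -21.0
1.3125 -66.0 -24.0
1.375 -80.0 -26.0
1.4375 -94.0 -28.0
1.5 -108.0 -28.0
1.5625 -122.0 -28.0
1.625 -136.0 -26.0
1.6875 -150.0 -24.0
1.75 -164.0 -21.0
```

View pics/s5.png

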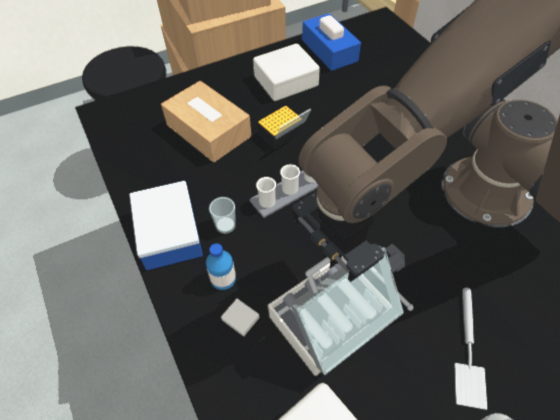

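```bash
python3 -m jog '[[0,1,-2,0,0],[0,-5,-5,0,0],[0,-11,-8,0,0],[0,-17,-11,0,0],[0,-23,-14,0,0],[0,-37,-19,0,0],[0,-50,-23,0,0],[0,-64,-26,0,0],[0,-78,-28,0,0],[0,-92,-30,0,0],[0,-106,-30,0,0],[0,-120,-30,0,0],[0,-134,-28,0,0],[0,-142,-27,0,0],[0,-149,-26,0,0],[0,-155,-25,0,0],[0,-155,-25,0,0]]'; python3 - <<'E'
from h import *
st(); print(toW(hood(1.71))); s=grab('scene','s6');
E
```

```text
time: 8.48
tcp_pos: [0.5914, 0.2548, 0.2682]
tcp_rot: [3.141, 0.001, 0.148]
force: [-0.7, 0.6, -1.1]
finger_gap: 0.121
t 8.47 tcp [0.5914 0.2548 0.2682] rot [3.1414e+00 9.0000e-04 1.4810e-01] F [-0.65  0.57 -1.06] gap 11.5 W [0.137  0.0006 0.2682] j [ 0.3   0.47  1.44 -0.    1.23  1.73]
[1.36074672e-01 2.42861287e-17 2.87742213e-01]
```

View pics/s6.png

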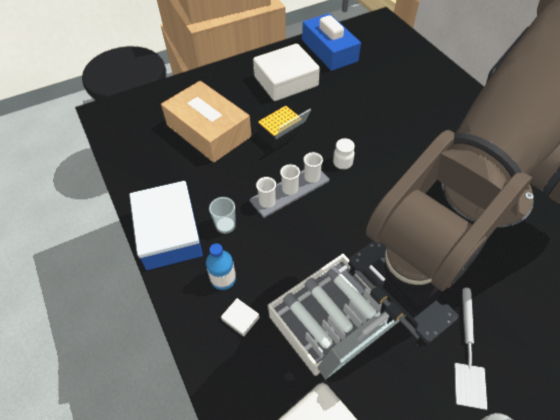

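```bash
python3 -m jog '[[0,-5,1,0,0],[0,-9,2,0,0],[0,-9,2,0,0],[0,-9,2,0,0]]'; python3 -c "
from h import *
st()"
```

```text
time: 9.02
tcp_pos: [0.5904, 0.2618, 0.2667]
tcp_rot: [3.138, 0.001, 0.147]
force: [-1.3, -10.5, 0.9]
finger_gap: 0.119
t 9.03 tcp [0.5904 0.2618 0.2667] rot [3.1385e+00 7.0000e-04 1.4720e-01] F [ -1.3  -10.46   0.88] gap 11.3 W [0.144  0.0005 0.2667] j [ 0.32  0.48  1.44 -0.    1.23  1.74]
```

```bash
python3 -m jog '[[0,2,0,0,0],[0,2,0,0,34],[0,2,0,0,34],[0,2,0,0,34],[0,2,-30,0,34],[0,2,-80,0,34],[0,2,-80,0,34]]'; python3 - <<'E'
from h import *
st(); t=grab('top','t7'); crop(t,100,120,290,310,'t7c',3.2); s=grab('scene','s7'); crop(s,240,200,460,400,'s7c',3.6)
E
```

```text
time: 9.9
tcp_pos: [0.5915, 0.262, 0.3505]
tcp_rot: [-3.141, -0.007, 0.148]
force: [-0.3, 0.6, -0.1]
finger_gap: 0.359
t 9.9 tcp [0.5915 0.262  0.3505] rot [-3.1405 -0.0068  0.1479] F [-0.28  0.59 -0.06] gap 34.2 W [ 0.144  -0.0006  0.3505] j [ 0.31  0.43  1.3  -0.    1.4   1.74]
```

View pics/t7c.png

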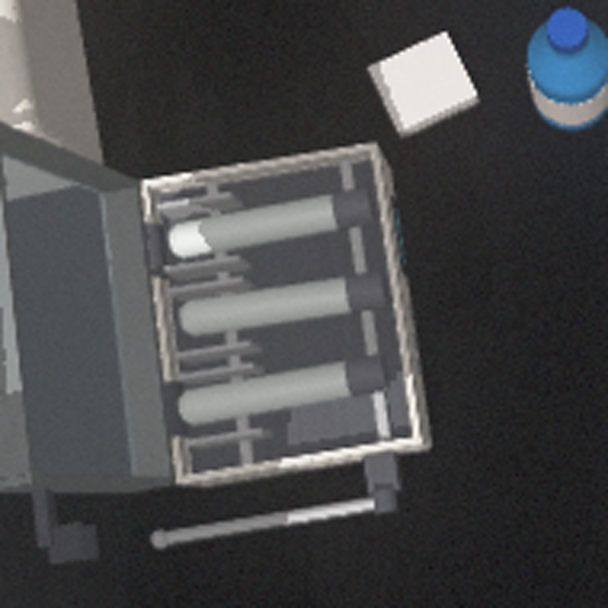

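View pics/s7c.png

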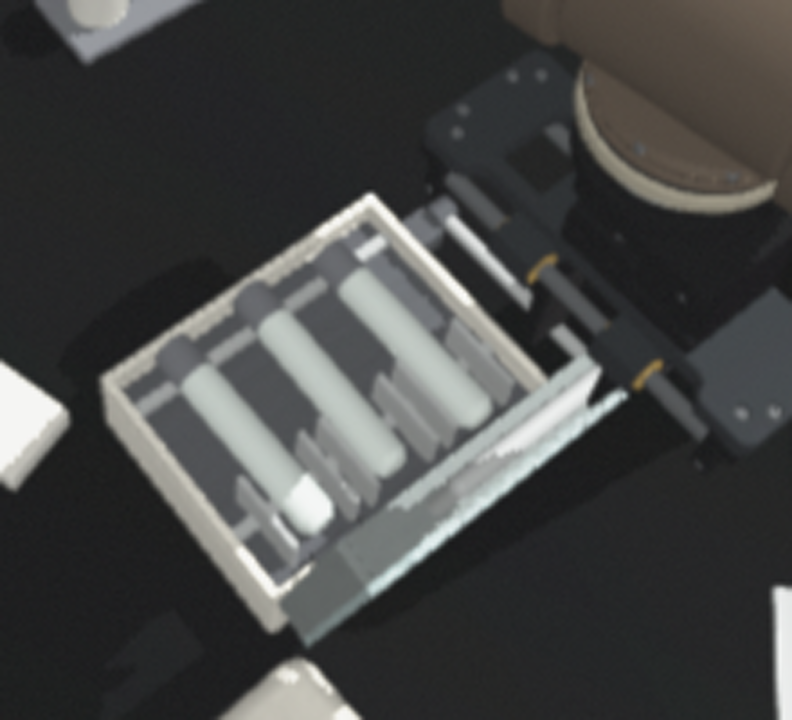

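```bash
python3 - <<'E'
from h import *
T=imaging.camera_info('top')
f=lambda u,v:np.array([u/3.2+100-.35,v/3.2+120-.35])
for n,c,z in [('tip',(160,538),.054),('piv',(384,501),.05),('mid',(290,517),.053)]:
    p=onz(T,f(*c),z); print(n,p.round(4),toW(p).round(4))
for n,a,b in [('tube0',(182,240),(366,209)),('tube1',(192,317),(378,293)),('tube2',(190,405),(380,375))]:
    for q in (a,b): p=onz(T,f(*q),.069); print(n,p.round(4),toW(p).round(4))
go(W(.09,.151,.30),np.radians(98.5))
E
```

```text
tip [0.4476 0.2043 0.054 ] [0.1083 0.1503 0.054 ]
piv [0.4714 0.0419 0.05  ] [-0.0558  0.1507  0.05  ]
mid [0.461  0.1101 0.053 ] [0.0131 0.151  0.053 ]
tube0 [0.6659 0.1899 0.069 ] [ 0.0618 -0.0635  0.069 ]
tube0 [0.6871 0.0537 0.069 ] [-0.076  -0.0643  0.069 ]
tube1 [0.6079 0.1809 0.069 ] [ 0.0615 -0.0048  0.069 ]
tube1 [0.6233 0.0443 0.069 ] [-0.0759  0.0001  0.069 ]
tube2 [0.5429 0.1806 0.069 ] [0.0708 0.0594 0.069 ]
tube2 [0.5624 0.0424 0.069 ] [-0.0688  0.0606  0.069 ]
shift [-150.6   53.9   46.4] turn -1.571
```

```bash
python3 - <<'E'
from h import *
go(W(.0,.151,.35),np.radians(98.5))
E
```

```text
shift [-150.5  143.9   -3.6] turn -1.571
```

```bash
python3 -m jog '[[0,40,0,0,34],[-30,80,0,0,34],[-75,120,0,-0.18,34],[-120,144,0,-0.36,34],[-150,144,0,-0.54,34],[-150,144,0,-0.72,34],[-150,144,0,-0.9,34],[-150,144,0,-1.08,34],[-150,144,0,-1.26,34],[-150,144,0,-1.44,30],[-150,144,0,-1.571,30],[-150,144,0,-1.571,30],[-150,144,30,-1.571,30],[-150,144,90,-1.571,30],[-150,144,150,-1.571,30],[-150,144,150,-1.571,30]]'; python3 - <<'E'
from h import *
st(); go(W(.024,.1505,.040),np.radians(98.5)); grab('wrist','w8')
s=grab('scene','s8'); crop(s,240,200,460,400,'s8c',3.6)
E
```

```text
time: 12.0
tcp_pos: [0.4615, 0.0968, 0.1937]
tcp_rot: [-3.134, -0.001, 1.716]
force: [-0.6, 0.5, 1.5]
finger_gap: 0.316
t 12.0 tcp [0.4615 0.0968 0.1937] rot [-3.1337e+00 -5.0000e-04  1.7161e+00] F [-0.55  0.46  1.52] gap 30.1 W [-0.      0.1523  0.1937] j [ 0.07  0.3   1.94 -0.    0.9  -0.08]
shift [ 24.    3.  153.7] turn -0.003
```

View pics/w8.png

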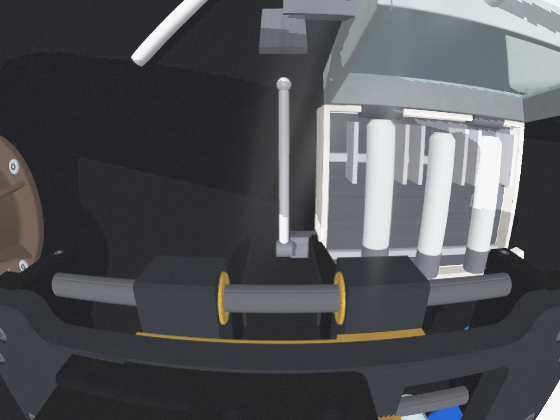

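View pics/s8c.png

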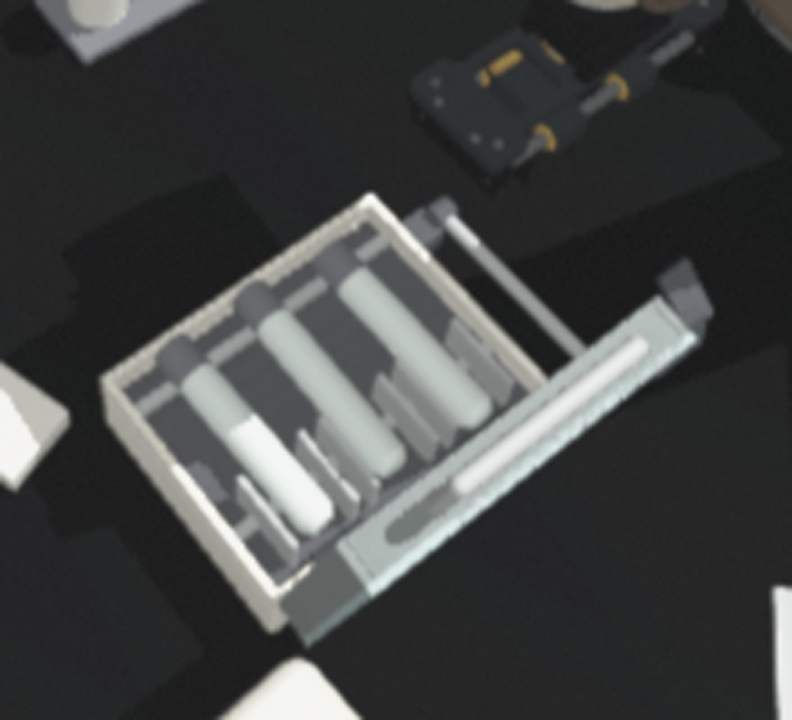

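```bash
python3 -m jog '[[12,2,40,0,30],[24,2,80,0,30],[24,2,120,0,30],[24,2,145,0,30],[24,2,152,0,30],[24,2,152,0,30],[24,2,152,0,0],[24,2,152,0,0],[24,2,152,0,0],[24,2,152,0,0]]' 20; python3 - <<'E'
from h import *
st()
s=grab('scene','s9'); crop(s,240,200,460,400,'s9c',3.6)
for a in (0.05,):
  for th in np.arange(.05,.97,.065): print(round(th,3),(80*np.cos(th)-80*np.cos(a)).round(0),(-80*np.sin(th)+80*np.sin(a)).round(0))
E
```

```text
time: 13.35
tcp_pos: [0.4595, 0.1207, 0.0445]
tcp_rot: [-3.136, 0.0, 1.719]
force: [-8.1, -2.0, 0.6]
finger_gap: 0.097
t 13.35 tcp [0.4595 0.1207 0.0445] rot [-3.1364  0.      1.7189] F [-8.14 -2.03  0.64] gap 9.2 W [0.0238 0.1508 0.0445] j [ 0.12  0.55  2.08 -0.    0.52 -0.03]
0.05 0.0 0.0
0.115 -0.0 -5.0
0.18 -1.0 -10.0
0.245 -2.0 -15.0
0.31 -4.0 -20.0
0.375 -5.0 -25.0
0.44 -8.0 -30.0
0.505 -10.0 -35.0
0.57 -13.0 -39.0
0.635 -15.0 -43.0
0.7 -19.0 -48.0
0.765 -22.0 -51.0
0.83 -26.0 -55.0
0.895 -30.0 -58.0
0.96 -34.0 -62.0
```

View pics/s9c.png

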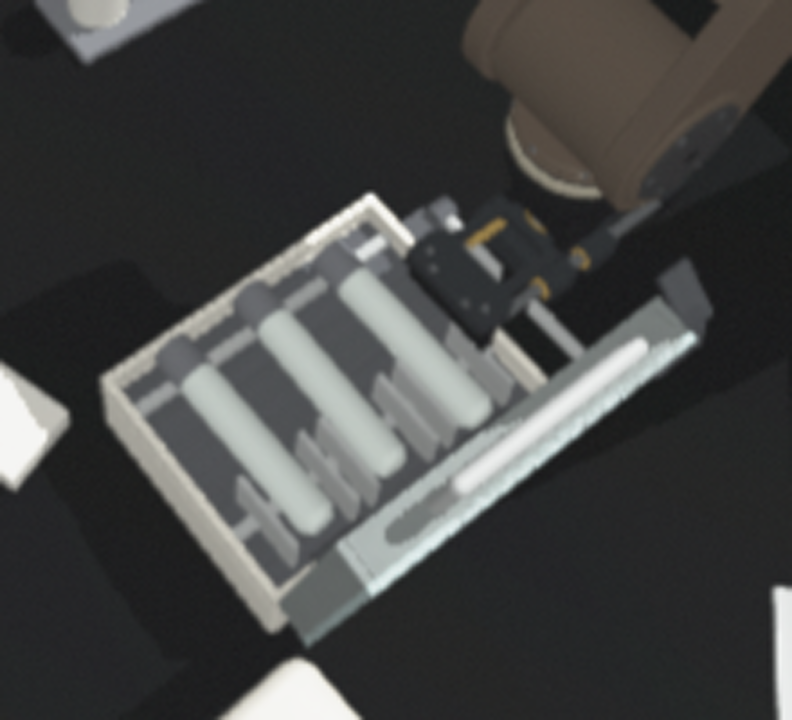

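```bash
python3 -m jog '[[0,-1,-5,0,0],[-1,-1,-10,0,0],[-2,-1,-15,0,0],[-4,-1,-20,0,0],[-5,-1,-25,0,0],[-8,-1,-30,0,0],[-10,-1,-35,0,0],[-13,-1,-39,0,0],[-15,-1,-43,0,0],[-19,-1,-48,0,0],[-22,-1,-51,0,0],[-26,-1,-55,0,0],[-28,-1,-57,0,0],[-28,-1,-57,0,0]]'; python3 - <<'E'
from h import *
st()
s=grab('scene','s10'); crop(s,240,200,460,400,'s10c',3.6)
E
```

```text
time: 15.15
tcp_pos: [0.4636, 0.0931, 0.1019]
tcp_rot: [-3.139, -0.0, 1.719]
force: [-7.0, 1.1, 0.4]
finger_gap: 0.093
t 15.15 tcp [0.4636 0.0931 0.1019] rot [-3.1387e+00 -3.0000e-04  1.7188e+00] F [-6.98  1.11  0.39] gap 8.9 W [-0.004   0.1509  0.1019] j [ 0.06  0.45  2.04  0.    0.66 -0.09]
```

View pics/s10c.png

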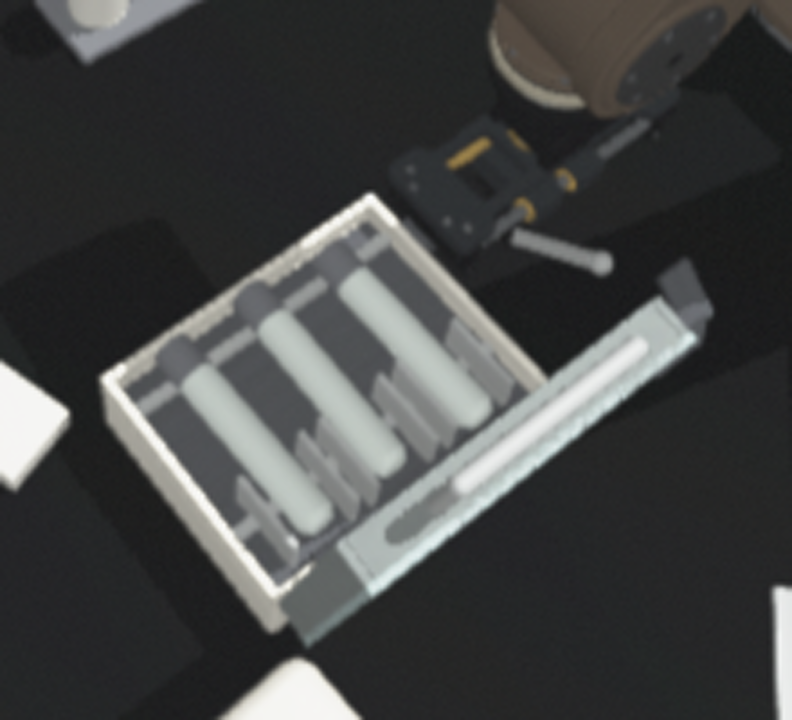

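```bash
cat >> h.py <<'E'
def rodplane(ci,uv,yw=.151,fish=False):
    o,v=ray(ci,uv,fish); n=np.r_[ey,0]; k=(yw+C@ey-o@n)/(v@n); return toW(o+k*v)
E
python3 - <<'E'
from h import *
S=imaging.camera_info('scene')
p=rodplane(S,(601/3.6+240-.36,262/3.6+200-.36)); print(p, np.arctan2(p[2]-.05,p[0]+.056), np.hypot(p[2]-.05,p[0]+.056))
E
```

```text
[0.0671875  0.151      0.16023637] 0.7299716605784435 0.16530945520023477
```

```bash
python3 -m jog '[[-3,-1,-3,0,0],[-7,-1,-6,0,0],[-10,-1,-9,0,0],[-13,-1,-12,0,0],[-15,-1,-13,0,0],[-17,-1,-14,0,0],[-17,-1,-14,0,0]]'; python3 - <<'E'
from h import *
st()
s=grab('scene','s11'); crop(s,240,200,460,400,'s11c',3.6)
E
```

```text
time: 16.08
tcp_pos: [0.467, 0.0761, 0.1159]
tcp_rot: [3.14, 0.0, 1.719]
force: [0.3, -0.6, -0.2]
finger_gap: 0.009
t 16.07 tcp [0.467  0.0761 0.1159] rot [3.1405e+00 2.0000e-04 1.7186e+00] F [ 0.3  -0.59 -0.24] gap 0.9 W [-0.0213  0.15    0.1159] j [ 0.02  0.42  2.03 -0.    0.69 -0.13]
```

View pics/s11c.png

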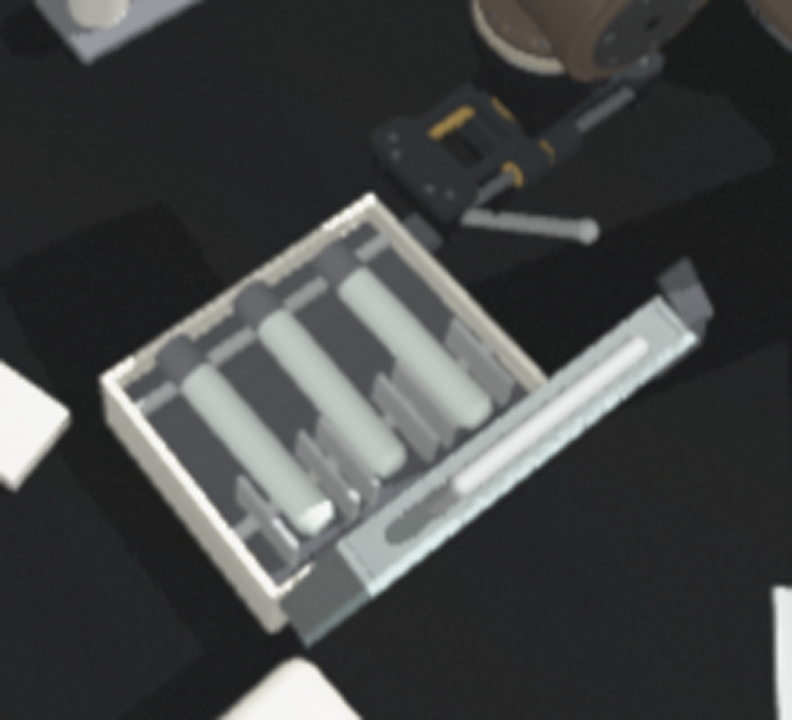

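```bash
python3 - <<'E'
from h import *
S=imaging.camera_info('scene')
p=rodplane(S,(590/3.6+240-.36,231/3.6+200-.36)); a=np.arctan2(p[2]-.05,p[0]+.056); print(p, a, np.hypot(p[2]-.05,p[0]+.056))
for r in (.08,.1): print(r, -.056+r*np.cos(a), .05+r*np.sin(a))
s=arm.sense(); g=toW(s['tcp_pos']); print(g)
E
```

```text
[0.05285864 0.151      0.17803593] 0.8661748568748353 0.1680577386190229
0.08 -0.0041803607812679056 0.11094854379917901
0.1 0.008774549023415117 0.12618567974897377
[-0.02122071  0.15012873  0.11574834]
```

```bash
python3 -m jog '[[-5,0,-20,0,0],[-5,0,-45,0,30],[10,-1,-60,0,30],[30,-1,-60,0,30],[34,-1,-40,0,30],[34,-1,-20,0,30],[34,-1,2,0,30],[34,-1,2,0,30],[34,-1,2,0,0],[34,-1,2,0,0],[34,-1,2,0,0],[34,-1,2,0,0]]' 30; python3 - <<'E'
from h import *
st()
s=grab('scene','s12'); crop(s,240,200,460,400,'s12c',3.6)
E
```

```text
time: 17.62
tcp_pos: [0.4609, 0.1099, 0.1141]
tcp_rot: [3.14, -0.0, 1.719]
force: [-0.0, 3.3, 3.7]
finger_gap: 0.095
t 17.62 tcp [0.4609 0.1099 0.1141] rot [ 3.1404e+00 -1.0000e-04  1.7187e+00] F [-0.    3.26  3.75] gap 9.0 W [0.0129 0.1511 0.1141] j [ 0.09  0.42  2.03  0.    0.68 -0.05]
```

View pics/s12c.png

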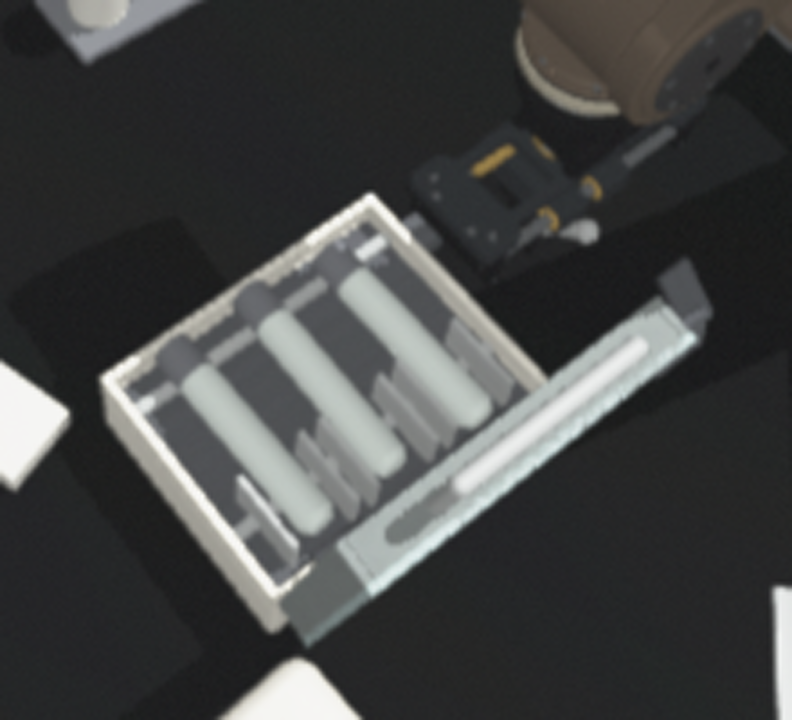

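```bash
python3 -m jog '[[-3,0,-2,0,0],[-6,0,-4,0,0],[-9,0,-6,0,0],[-11,0,-7,0,0],[-11,0,-7,0,0],[-11,0,-7,0,0]]' 30; python3 - <<'E'
from h import *
st()
s=grab('scene','s13'); crop(s,240,200,460,400,'s13c',3.6)
E
```

```text
time: 18.42
tcp_pos: [0.4625, 0.099, 0.1207]
tcp_rot: [3.141, -0.0, 1.718]
force: [2.0, 5.5, -0.7]
finger_gap: 0.099
t 18.43 tcp [0.4625 0.099  0.1207] rot [ 3.1410e+00 -3.0000e-04  1.7184e+00] F [ 2.04  5.46 -0.73] gap 9.4 W [0.0019 0.1511 0.1207] j [ 0.07  0.41  2.03  0.    0.7  -0.08]
```

View pics/s13c.png

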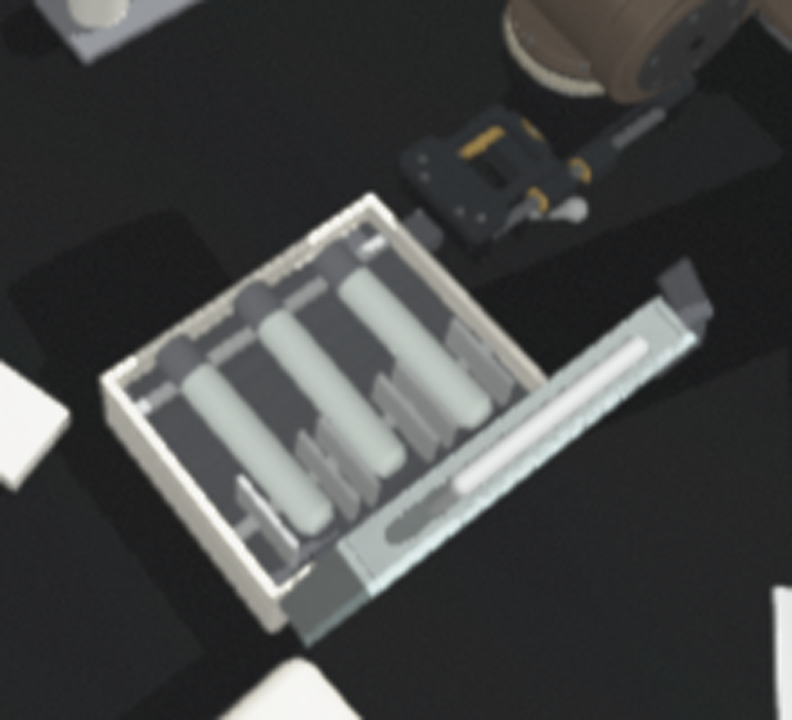

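```bash
python3 -m jog '[[-2,0,-2,0,0],[-4,0,-4,0,0],[-4,0,-4,0,0]]' 30; python3 - <<'E'
from h import *
st()
S=imaging.camera_info('scene')
p=rodplane(S,(575/3.6+240-.36,211/3.6+200-.36)); a=np.arctan2(p[2]-.05,p[0]+.056); print(p, a, np.hypot(p[2]-.05,p[0]+.056))
s=grab('scene','s14'); crop(s,340,220,440,300,'s14c',8)
E
```

```text
time: 18.85
tcp_pos: [0.4628, 0.0954, 0.1234]
tcp_rot: [-3.141, -0.001, 1.718]
force: [6.9, 10.9, -20.3]
finger_gap: 0.097
t 18.85 tcp [0.4628 0.0954 0.1234] rot [-3.1408e+00 -9.0000e-04  1.7183e+00] F [  6.9   10.92 -20.28] gap 9.3 W [-0.0017  0.1513  0.1234] j [ 0.06  0.41  2.02  0.    0.71 -0.09]
[0.03893401 0.151      0.18276065] 0.950023471526063 0.16321108015634317
```

View pics/s14c.png

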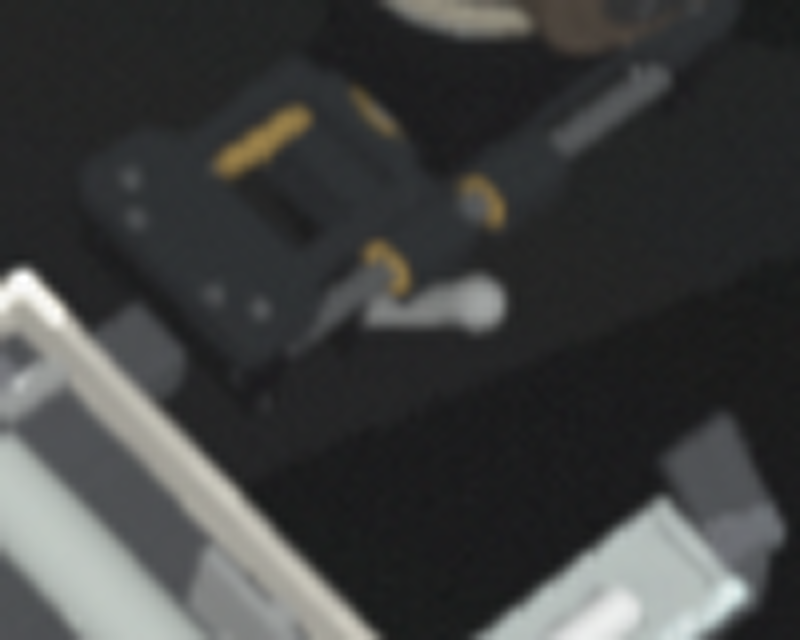

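```bash
python3 -m jog '[[2,0,2,0,0],[2,0,2,0,30],[2,0,2,0,30],[2,0,2,0,30],[2,0,-40,0,30],[-5,0,-100,0,30],[-5,0,-160,0,30],[-5,0,-220,0,30],[-5,0,-240,0,30]]' 12; python3 - <<'E'
from h import *
st()
S=imaging.camera_info('scene')
s=grab('scene','s15'); crop(s,340,220,440,300,'s15c',8)
go(np.r_[.5905,.2625,.36],.148)
E
```

```text
time: 20.02
tcp_pos: [0.4638, 0.0898, 0.3682]
tcp_rot: [3.136, 0.001, 1.719]
force: [-0.3, -0.2, -0.9]
finger_gap: 0.316
t 20.02 tcp [0.4638 0.0898 0.3682] rot [3.1365e+00 7.0000e-04 1.7187e+00] F [-0.32 -0.16 -0.92] gap 30.1 W [-0.0073  0.1512  0.3682] j [ 0.05  0.13  1.68 -0.    1.33 -0.1 ]
shift [152.1 150.4   9.8] turn 1.571
```

View pics/s15c.png

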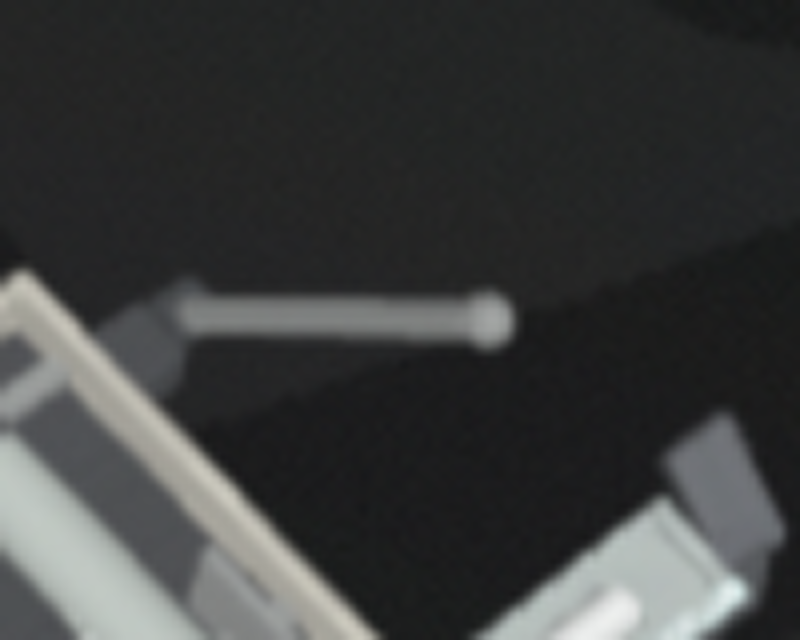

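```bash
python3 - <<'E'
from h import *
S=imaging.camera_info('scene')
for n,uv in [('prev',(482,303)),('now',(492,321))]:
  p=rodplane(S,(uv[0]/8+340-.44,uv[1]/8+220-.44)); a=np.arctan2(p[2]-.05,p[0]+.056); print(n,p, a, np.hypot(p[2]-.05,p[0]+.056))
for th in (.9,.96):
  q=W(-.056+.164*np.cos(th),.151,.05+.164*np.sin(th)); print(th,(proj(S,q)-[340,220]+.44)*8)
T=imaging.camera_info('top'); t=grab('top','t15'); crop(t,130,220,230,300,'t15c',8)
for th in (.9,.96):
  q=W(-.056+.164*np.cos(th),.151,.05+.164*np.sin(th)); print(th,(proj(T,q)-[130,220]+.44)*8)
E
```

```text
prev [0.03921642 0.151      0.18666064] 0.9622641736550065 0.16656019375469522
now [0.04389418 0.151      0.18342505] 0.9281332642824508 0.16667660742685256
0.9 [493.76071792 335.38915889]
0.96 [477.25815576 304.34397015]
0.9 [248.13849175 508.72727092]
0.96 [272.10740349 503.34518373]
```

View pics/t15c.png

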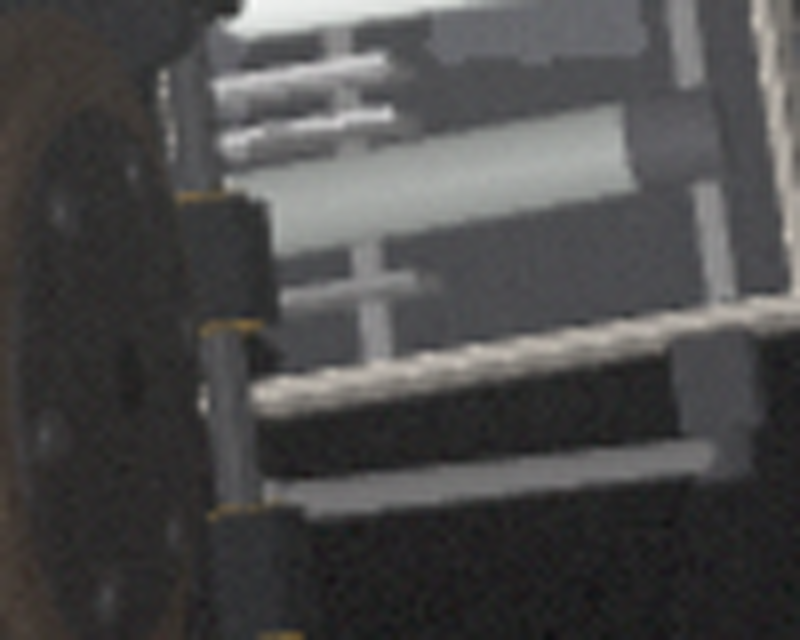

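```bash
python3 -m jog '[[40,0,0,0,0],[80,0,0,0,0],[80,0,40,0,0],[80,0,90,0,0],[80,0,140,0,0],[80,0,180,0,0],[80,0,200,0,0],[80,0,200,0,0],[74,0,200,0,0],[68,0,200,0,0],[65,0,200,0,0],[63,0,200,0,0],[63,0,200,0,0]]' 12; python3 - <<'E'
from h import *
st()
s=grab('scene','s16'); crop(s,340,220,440,300,'s16c',8)
E
```

```text
time: 21.75
tcp_pos: [0.4544, 0.1524, 0.1649]
tcp_rot: [3.141, -0.0, 1.719]
force: [-0.5, 2.4, 1.6]
finger_gap: 0.004
t 21.75 tcp [0.4544 0.1524 0.1649] rot [ 3.1409e+00 -3.0000e-04  1.7185e+00] F [-0.49  2.44  1.6 ] gap 0.3 W [0.0559 0.1512 0.1649] j [0.19 0.35 1.97 0.   0.82 0.04]
```

View pics/s16c.png

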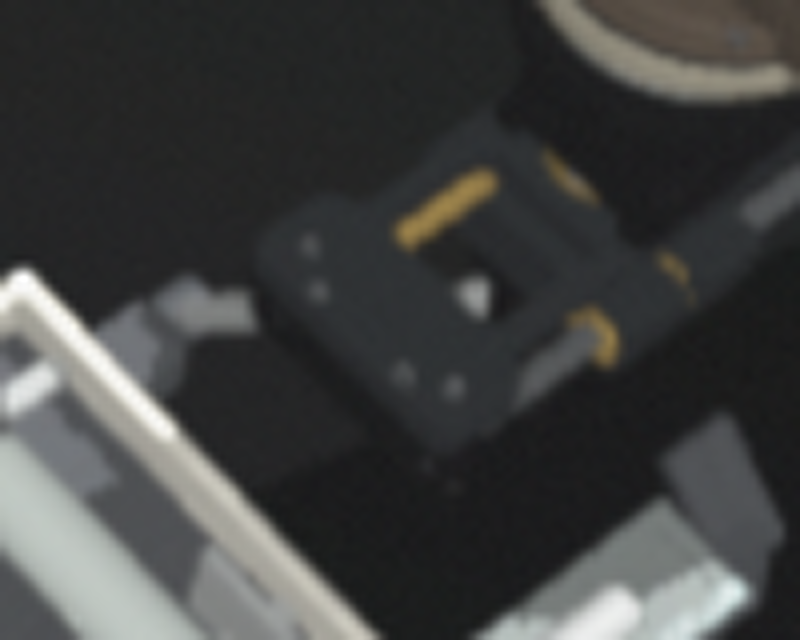

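```bash
python3 -m jog '[[-2,0,0,0,0],[-3,0,0,0,0],[-3,0,0,0,0]]' 12; python3 -c "
from h import *
st()"
```

```text
time: 22.18
tcp_pos: [0.4547, 0.1511, 0.1652]
tcp_rot: [3.14, -0.003, 1.718]
force: [-3.6, 18.3, 7.6]
finger_gap: 0.007
t 22.18 tcp [0.4547 0.1511 0.1652] rot [ 3.1402e+00 -2.9000e-03  1.7182e+00] F [-3.58 18.34  7.58] gap 0.7 W [0.0546 0.1511 0.1652] j [0.18 0.35 1.97 0.   0.82 0.03]
```

```bash
python3 -m jog '[[3,0,0,0,0],[12,0,0,0,0],[20,0,0,0,0],[20,0,-50,0,0],[10,0,-110,0,0],[0,0,-170,0,20],[0,0,-210,0,30],[0,0,-210,0,34]]' 12; python3 - <<'E'
from h import *
st()
s=grab('scene','s17'); crop(s,340,220,440,300,'s17c',8)
go(np.r_[.5905,.2630,.37],.148)
E
```

```text
time: 23.18
tcp_pos: [0.4552, 0.1495, 0.3771]
tcp_rot: [3.137, 0.0, 1.719]
force: [-0.2, 0.0, -1.1]
finger_gap: 0.263
t 23.18 tcp [0.4552 0.1495 0.3771] rot [3.1366e+00 1.0000e-04 1.7187e+00] F [-0.2   0.03 -1.08] gap 25.0 W [0.053  0.1508 0.3771] j [ 0.18  0.14  1.65 -0.    1.35  0.03]
shift [ 92.3 151.1   5.3] turn 1.571
```

View pics/s17c.png

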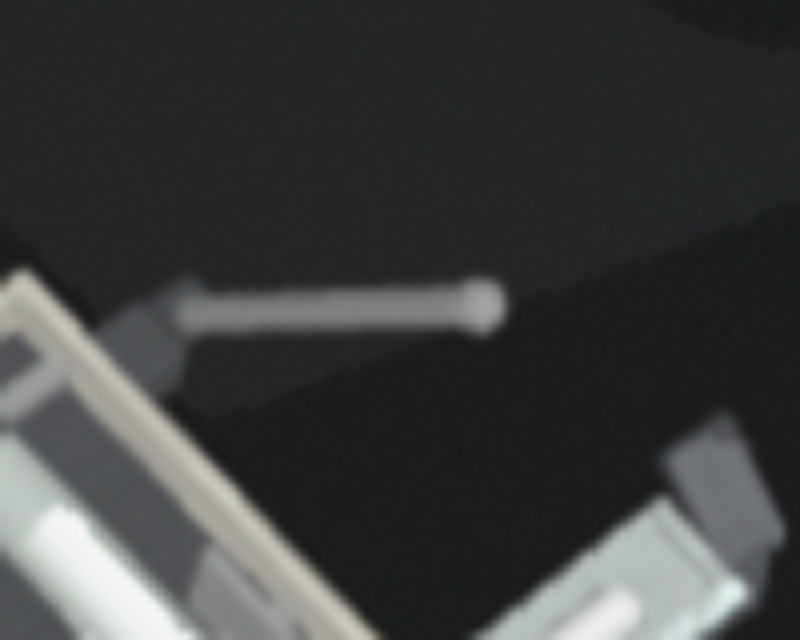

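```bash
python3 -m jog '[[20,30,0,0.18,34],[40,60,0,0.36,34],[60,100,0,0.54,34],[80,130,0,0.72,34],[92,151,0,0.9,34],[92,151,0,1.08,34],[92,151,0,1.26,34],[92,151,0,1.44,34],[92,151,0,1.571,34],[92,151,0,1.571,34],[92,151,0,1.571,34]]' 12; python3 - <<'E'
from h import *
st()
grab('wrist','w18')
go(np.r_[.5905,.2620,.267],.148)
E
```

```text
time: 24.6
tcp_pos: [0.5903, 0.2627, 0.3736]
tcp_rot: [3.141, 0.001, 0.151]
force: [-0.1, 0.9, -0.2]
finger_gap: 0.353
t 24.6 tcp [0.5903 0.2627 0.3736] rot [3.1412e+00 1.5000e-03 1.5080e-01] F [-0.14  0.87 -0.16] gap 33.6 W [0.1449 0.0005 0.3736] j [ 0.32  0.42  1.26 -0.    1.46  1.74]
shift [  0.2   0.6 106.9] turn 0.002
```

View pics/w18.png

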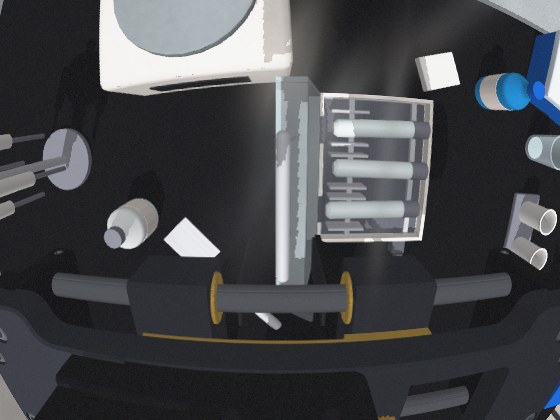

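```bash
python3 -m jog '[[0,1,50,0,34],[0,1,90,0,34],[0,1,106,0,34],[0,1,106,0,34],[0,1,106,0,0],[0,1,106,0,0],[0,1,106,0,0],[0,1,106,0,0]]' 15; python3 -c "
from h import *
st()"
```

```text
time: 25.65
tcp_pos: [0.5908, 0.2617, 0.2695]
tcp_rot: [-3.141, -0.001, 0.148]
force: [-1.0, 1.1, 5.4]
finger_gap: 0.119
t 25.65 tcp [0.5908 0.2617 0.2695] rot [-3.1413e+00 -1.4000e-03  1.4790e-01] F [-0.99  1.14  5.44] gap 11.3 W [1.439e-01 1.000e-04 2.695e-01] j [0.31 0.48 1.43 0.   1.23 1.74]
```

```bash
python3 -m jog '[[0,7,-2,0,0],[0,14,-3,0,0],[0,21,-4,0,0],[0,28,-5,0,0],[0,35,-6,0,0],[0,42,-7,0,0],[0,49,-7,0,0],[0,56,-7,0,0],[0,63,-7,0,0],[0,70,-7,0,0],[0,77,-6,0,0],[0,84,-5,0,0],[0,91,-4,0,0],[0,98,-3,0,0],[0,105,-2,0,0],[0,112,0,0,0],[0,118,2,0,0],[0,121,3,0,0],[0,121,3,0,0]]' 15; python3 - <<'E'
from h import *
st(); s=grab('scene','s19'); crop(s,320,200,440,290,'s19c',6.6)
E
```

```text
time: 28.02
tcp_pos: [0.6083, 0.1416, 0.2657]
tcp_rot: [3.141, 0.0, 0.148]
force: [-2.3, -1.3, 3.1]
finger_gap: 0.124
t 28.02 tcp [0.6083 0.1416 0.2657] rot [3.1413e+00 2.0000e-04 1.4760e-01] F [-2.3  -1.3   3.08] gap 11.8 W [0.0225 0.0005 0.2657] j [ 0.12  0.45  1.49 -0.    1.2   1.55]
```

View pics/s19c.png

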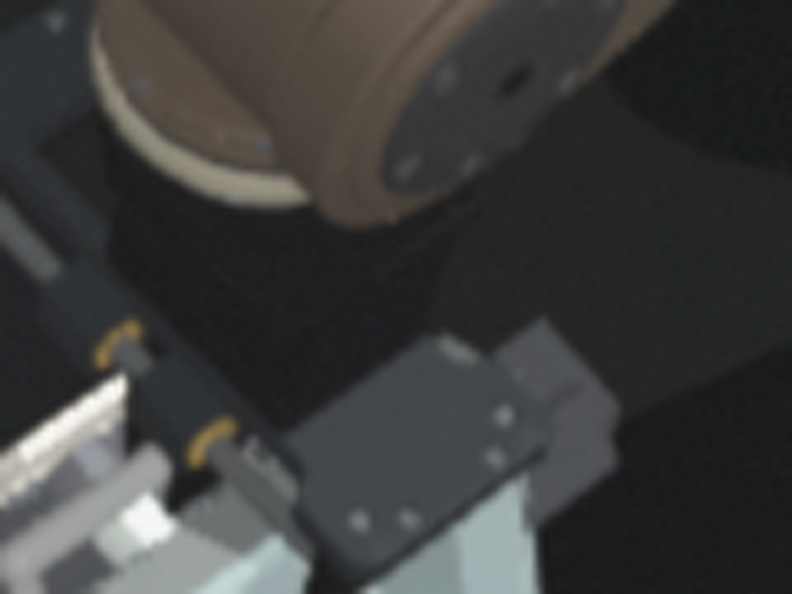

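```bash
python3 -m jog '[[0,3,1,0,0],[0,6,2,0,0],[0,9,3,0,0],[0,12,4,0,0],[0,15,5,0,0],[0,15,5,0,0]]' 15;python3 -m jog '[[0,2,1,0,0],[0,4,2,0,0],[0,4,2,0,0]]' 15; python3 - <<'E'
from h import *
st(); s=grab('scene','s20'); crop(s,320,200,440,290,'s20c',6.6); t=grab('top','t20'); crop(t,100,120,290,310,'t20c',3.2)
E
```

```text
time: 28.82
tcp_pos: [0.6106, 0.1268, 0.2603]
tcp_rot: [3.142, 0.001, 0.147]
force: [-2.4, -0.7, -0.4]
finger_gap: 0.12
time: 29.2
tcp_pos: [0.6112, 0.1229, 0.2585]
tcp_rot: [3.141, 0.0, 0.148]
force: [-2.6, -1.6, 0.5]
finger_gap: 0.12
t 29.2 tcp [0.6112 0.1229 0.2585] rot [3.1414e+00 1.0000e-04 1.4760e-01] F [-2.56 -1.59  0.53] gap 11.4 W [0.0036 0.0005 0.2585] j [ 0.09  0.45  1.51 -0.    1.19  1.52]
```

View pics/t20c.png

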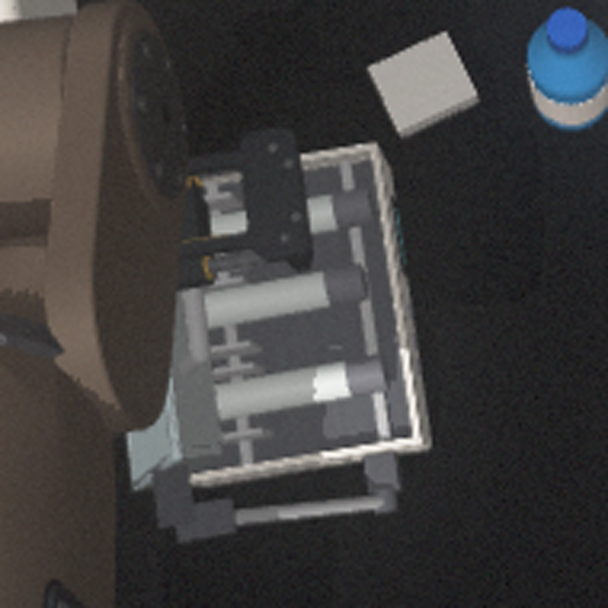

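```bash
python3 -m jog '[[0,1,1,0,0],[0,2,1,0,0],[0,2,1,0,0]]' 15; python3 -m jog '[[0,1,0,0,0],[0,2,1,0,0],[0,2,1,0,0]]' 15; python3 -m jog '[[0,1,1,0,0],[0,2,1,0,0],[0,2,1,0,0]]' 15
```

```text
time: 29.68
tcp_pos: [0.6115, 0.1211, 0.2577]
tcp_rot: [3.142, -0.0, 0.148]
force: [-3.9, -0.9, 1.3]
finger_gap: 0.118
time: 30.05
tcp_pos: [0.6118, 0.1189, 0.2567]
tcp_rot: [3.141, -0.0, 0.148]
force: [-4.0, -2.1, 2.9]
finger_gap: 0.124
time: 30.42
tcp_pos: [0.6122, 0.1169, 0.2557]
tcp_rot: [3.141, -0.0, 0.148]
force: [-4.7, -2.7, 4.2]
finger_gap: 0.122
```

View pics/s20c.png

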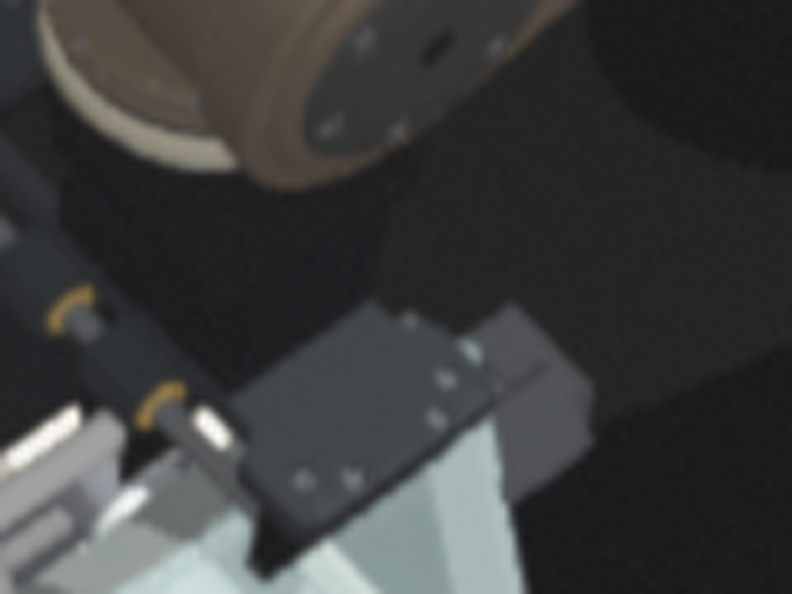

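```bash
python3 -m jog '[[0,1,0,0,0],[0,2,0,0,0],[0,2,0,0,0],[0,2,0,0,0]]' 15; python3 -m jog '[[0,1,1,0,0],[0,2,1,0,0],[0,2,1,0,0],[0,2,1,0,0]]' 15; python3 - <<'E'
from h import *
st(); s=grab('scene','s21'); crop(s,320,200,440,290,'s21c',6.6); t=grab('top','t21'); crop(t,130,220,230,300,'t21c',8)
grab('wrist','w21')
E
```

```text
time: 30.92
tcp_pos: [0.6124, 0.1153, 0.2552]
tcp_rot: [-3.141, 0.0, 0.148]
force: [-1.9, 1.1, -2.8]
finger_gap: 0.121
time: 31.42
tcp_pos: [0.6126, 0.1142, 0.2547]
tcp_rot: [-3.14, -0.0, 0.148]
force: [-3.6, 7.8, -0.5]
finger_gap: 0.121
t 31.43 tcp [0.6126 0.1142 0.2547] rot [-3.14e+00 -3.00e-04  1.48e-01] F [-3.55  7.79 -0.5 ] gap 11.5 W [-0.0052  0.0004  0.2547] j [0.08 0.45 1.51 0.   1.18 1.5 ]
```

View pics/t21c.png

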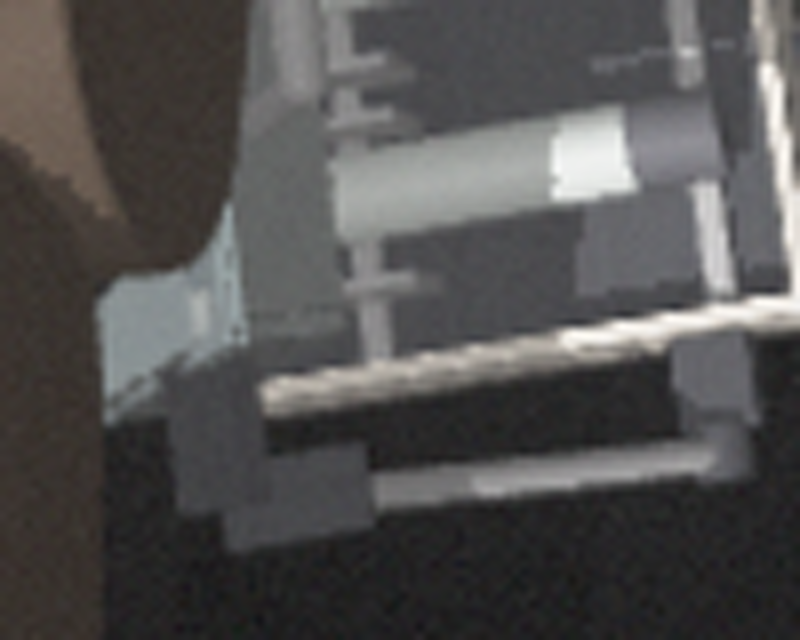

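View pics/w21.png

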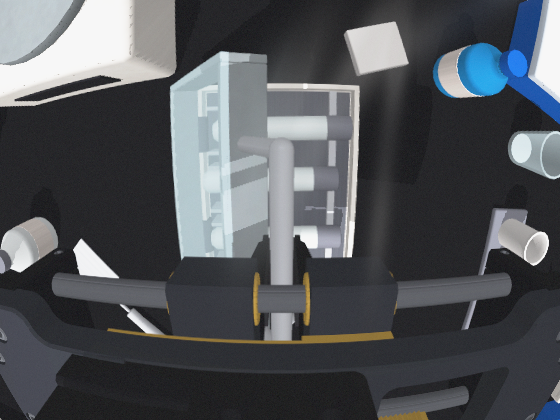

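```bash
python3 -m jog '[[0,0,0,0,13],[0,0,0,0,16],[0,0,0,0,24],[0,0,0,0,34],[0,0,0,0,34],[0,0,-30,0,34],[0,0,-80,0,34],[0,0,-110,0,34],[0,60,-110,0,34],[0,120,-110,0,34]]' 15; python3 - <<'E'
from h import *
st(); s=grab('scene','s22'); crop(s,240,180,440,350,'s22c',3.9); t=grab('top','t22'); crop(t,100,120,290,310,'t22c',3.2)
E
```

```text
time: 32.83
tcp_pos: [0.6305, -0.0065, 0.3651]
tcp_rot: [3.141, -0.001, 0.149]
force: [1.6, -0.5, -1.0]
finger_gap: 0.354
t 32.83 tcp [ 0.6305 -0.0065  0.3651] rot [ 3.1411e+00 -1.0000e-03  1.4950e-01] F [ 1.56 -0.47 -0.95] gap 33.6 W [-0.1272  0.0005  0.3651] j [-0.11  0.4   1.32 -0.    1.43  1.31]
```

View pics/s22c.png

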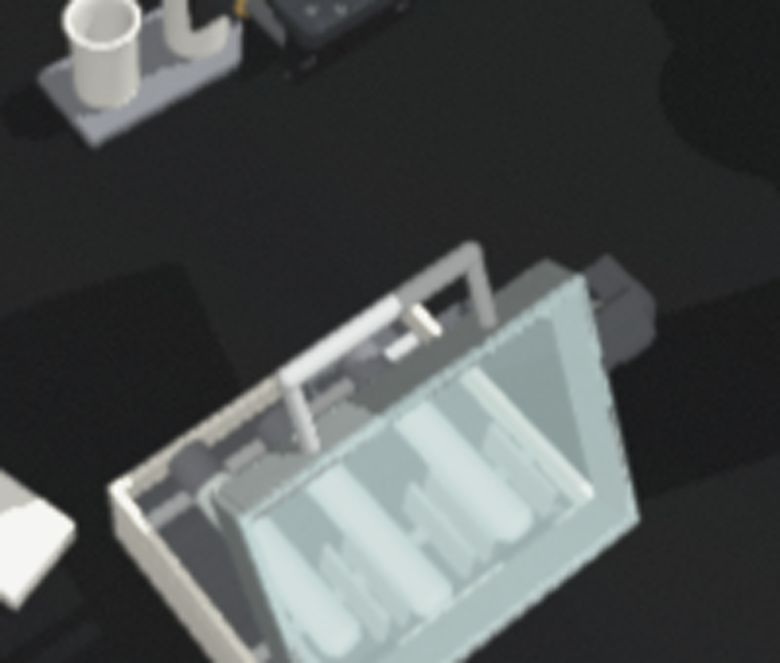

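View pics/t22c.png

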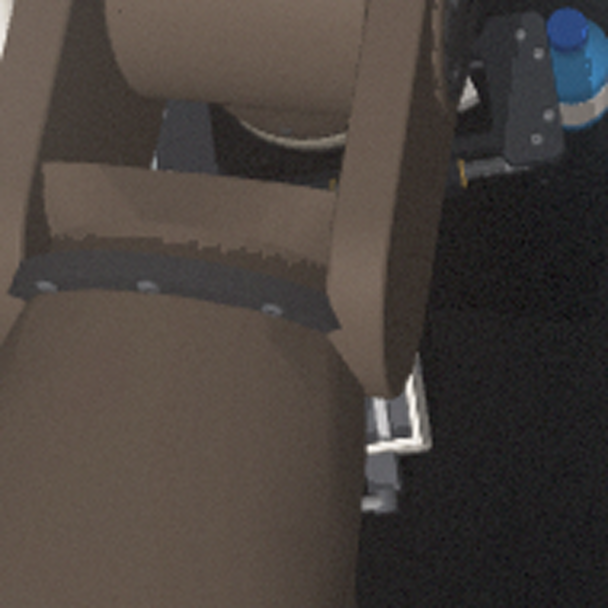

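```bash
python3 - <<'E'
from h import *
S=imaging.camera_info('scene')
for th in (1.0,1.07,1.1):
  c,s=np.cos(th),np.sin(th); o=.225*c-.015*s
  print(th,[((proj(S,W(.09-o,y,.067+.225*s+.015*c))-[240,180]+.4)*3.9).round(0) for y in (-.06,.06)])
h=1.09
go(W(-.15,0.06,.30),np.radians(98.5))
E
```

```text
1.0 [array([267., 365.]), array([448., 241.])]
1.07 [array([285., 378.]), array([468., 253.])]
1.1 [array([293., 385.]), array([477., 258.])]
shift [-59.1  19.1  64.3] turn -1.576
```

```bash
python3 - <<'E'
from h import *
S=imaging.camera_info('scene')
uv=np.array((315,155))/3.5+[220,180]
o,v=ray(S,uv); n=np.r_[ey,0]
# arm plane: contains base axis & TCP
for d in (.05,.075,.09):
    j1=-.13; r=np.array([np.cos(j1),np.sin(j1)]); nn=np.r_[-r[1],r[0],0]
    k=(d-o@nn)/(v@nn); p=o+k*v; print(d,p,'radial',p[:2]@r,'tcp radial',np.hypot(.6323,.0149),'D',p[2]-.0626)
E
```

```text
0.05 [ 0.58828931 -0.02648587  0.19686473] radial 0.5867587366894006 tcp radial 0.6324755331236142 D 0.13426472721406635
0.075 [ 0.60344682 -0.00325478  0.23728438] radial 0.5987768022370641 tcp radial 0.6324755331236142 D 0.1746843805507743
0.09 [0.61254133 0.01068388 0.26153617] radial 0.6059876415656624 tcp radial 0.6324755331236142 D 0.19893617255279894
```

```bash
python3 -m jog '[[0,15,0,-0.18,34],[-20,20,0,-0.36,34],[-40,20,0,-0.54,40],[-59,20,0,-0.72,40],[-59,20,0,-0.9,50],[-59,20,0,-1.08,50],[-59,20,0,-1.26,50],[-59,20,0,-1.44,50],[-59,20,60,-1.574,50],[-59,20,110,-1.574,50],[-59,20,130,-1.574,50],[-59,20,130,-1.574,50]]' 15; python3 - <<'E'
from h import *
st(); s=grab('scene','s23'); t=grab('top','t23'); grab('wrist','w23')
E
```

```text
time: 34.42
tcp_pos: [0.5745, -0.0336, 0.2335]
tcp_rot: [-3.139, -0.001, 1.722]
force: [-0.2, 0.0, 1.6]
finger_gap: 0.522
t 34.42 tcp [ 0.5745 -0.0336  0.2335] rot [-3.1392e+00 -8.0000e-04  1.7220e+00] F [-0.18  0.01  1.55] gap 49.7 W [-0.1457  0.0599  0.2335] j [-0.17  0.4   1.66 -0.    1.08 -0.32]
```

View pics/s23.png

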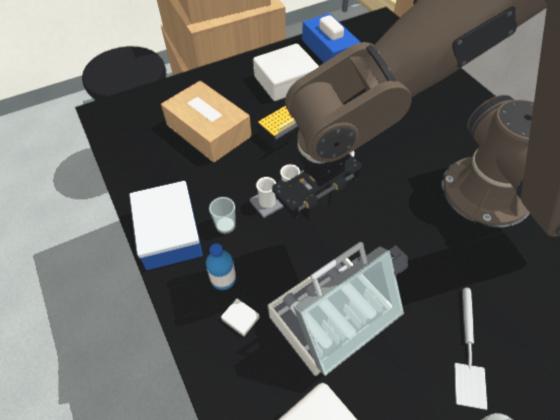

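View pics/t23.png

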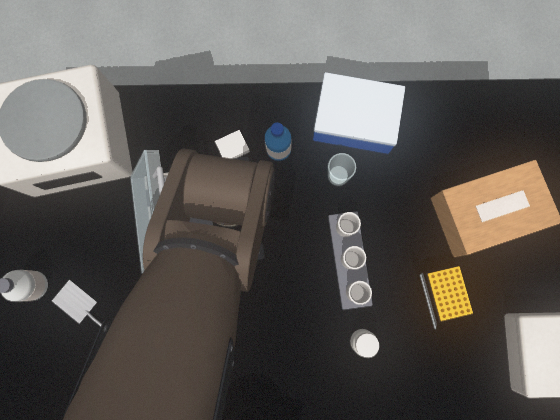

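View pics/w23.png

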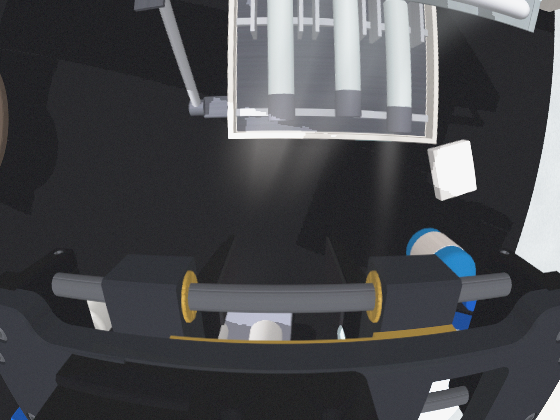

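```bash
python3 - <<'E'
from h import *
from scipy.optimize import least_squares
S=imaging.camera_info('scene');T=imaging.camera_info('top')
for tcp,uv in [((.5745,-.0336,.2335),(337,140)),((.6323,-.0149,.0626),np.array((315,155))/3.5+[220,180])]:
    j=np.arctan2(tcp[1],tcp[0]); t=np.r_[-np.sin(j),np.cos(j),0]
    f=lambda q: proj(S,np.array(tcp)+q[0]*t+[0,0,q[1]])-uv
    r=least_squares(f,[.07,.25]); print(r.x,r.cost)
tcp=np.array((.5745,-.0336,.2335)); j=np.arctan2(tcp[1],tcp[0]); t=np.r_[-np.sin(j),np.cos(j),0]
for D in (.2,.25,.3):
  print(D,[proj(T,tcp+d*t+[0,0,D]).round(0) for d in (-.1,-.075,0,.075,.1)])
E
```

```text
[0.05618232 0.2672632 ] 8.077935669463161e-27
[0.05797634 0.25526764] 2.0194839173657902e-27
0.2 [array([295., 204.]), array([279., 203.]), array([229., 201.]), array([180., 199.]), array([164., 198.])]
0.25 [array([295., 197.]), array([278., 196.]), array([224., 194.]), array([171., 192.]), array([154., 191.])]
0.3 [array([296., 189.]), array([277., 188.]), array([219., 186.]), array([161., 184.]), array([142., 183.])]
```

```bash
python3 - <<'E'
from h import *
crop(cv2.imread('pics/s23.png'),270,50,430,220,'s23c',3.8); crop(cv2.imread('pics/t23.png'),120,130,300,310,'t23c',3.3)
E
```

```text
(no output)
```

View pics/s23c.png

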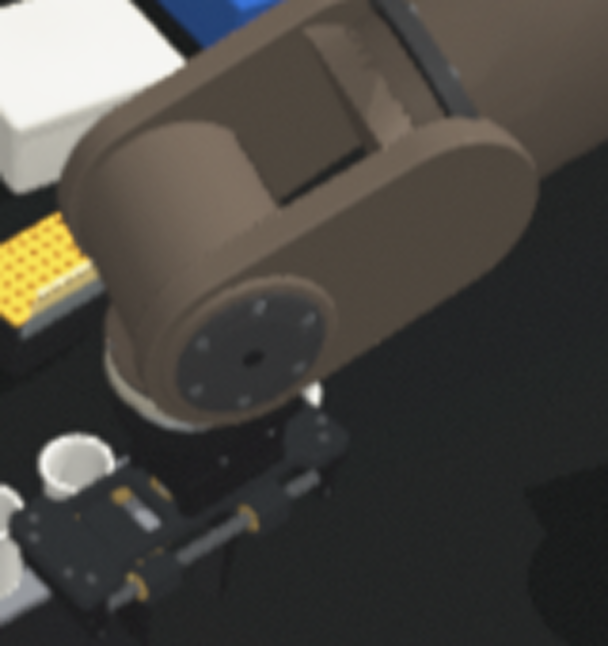

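View pics/t23c.png

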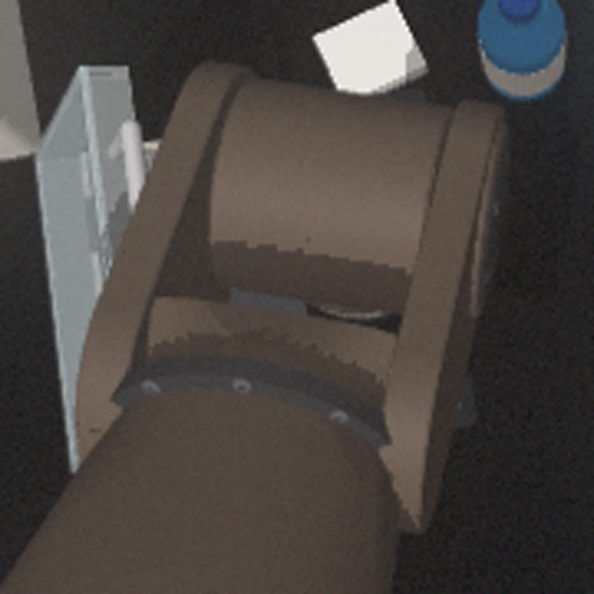

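```bash
python3 - <<'E'
from h import *
crop(cv2.imread('pics/t7.png'),190,170,240,270,'t7d',6); 
T=imaging.camera_info('top')
for x in (-.085,-.09): print(x,[((proj(T,W(x,y,.067))-[190,170]+.42)*6).round(0) for y in (-.115,0,.115)])
for l in (-.064,0,.064): print(l,[((proj(T,W(x,l,.069))-[190,170]+.42)*6).round(0) for x in (-.084,-.074)])
E
```

```text
-0.085 [array([152., -32.]), array([193., 247.]), array([235., 535.])]
-0.09 [array([164., -34.]), array([205., 245.]), array([248., 532.])]
-0.064 [array([167.,  90.]), array([142.,  94.])]
0 [array([189., 246.]), array([164., 250.])]
0.064 [array([213., 406.]), array([187., 410.])]
```

View pics/t7d.png

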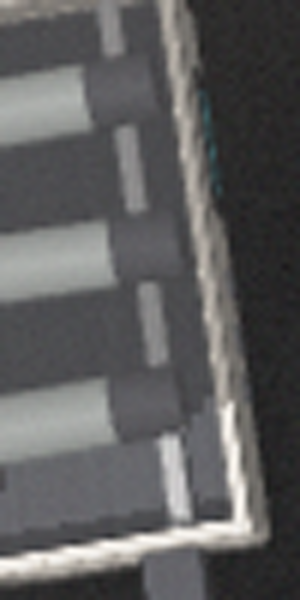

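```bash
python3 - <<'E'
from h import *
go(W(-.100,0,.12),np.radians(98.5))
E
```

```text
shift [ 46.1  58.9 116. ] turn 0.003
```

```bash
python3 -m jog '[[0,30,40,0.003,50],[20,59,80,0.003,50],[46,59,110,0.003,50],[46,59,116,0.003,50],[46,59,116,0.003,50]]' 15; python3 - <<'E'
from h import *
st(); s=grab('scene','s24');crop(s,220,160,420,330,'s24c',3.9); grab('wrist','w24')
go(W(-.074,0,.064),np.radians(98.5))
E
```

```text
time: 35.2
tcp_pos: [0.627, 0.0199, 0.1198]
tcp_rot: [3.14, 0.001, 1.719]
force: [0.7, 0.1, 0.6]
finger_gap: 0.524
t 35.2 tcp [0.627  0.0199 0.1198] rot [3.1401e+00 6.0000e-04 1.7190e+00] F [0.74 0.12 0.64] gap 49.8 W [-1.005e-01  1.000e-04  1.198e-01] j [-0.07  0.6   1.65 -0.    0.89 -0.22]
shift [27.  -0.2 56.3] turn -0.001
```

View pics/s24c.png

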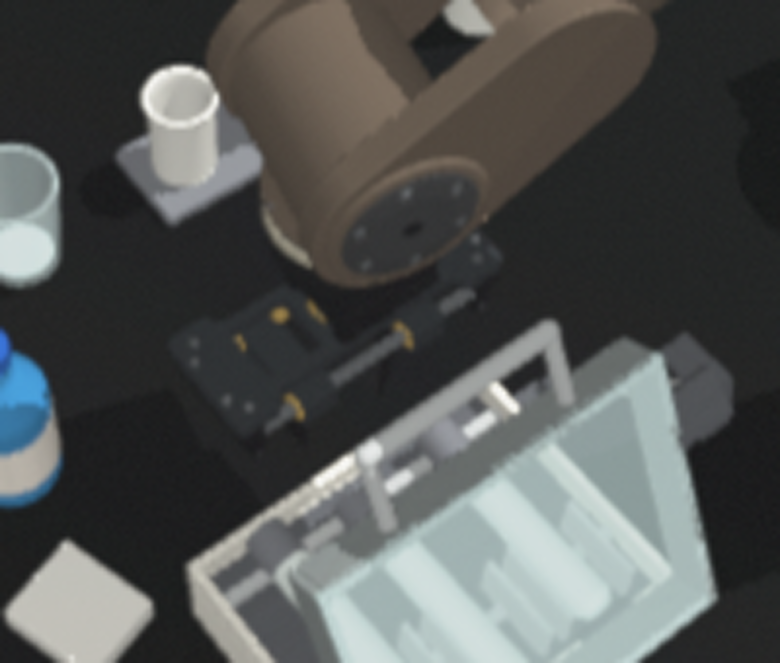

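View pics/w24.png

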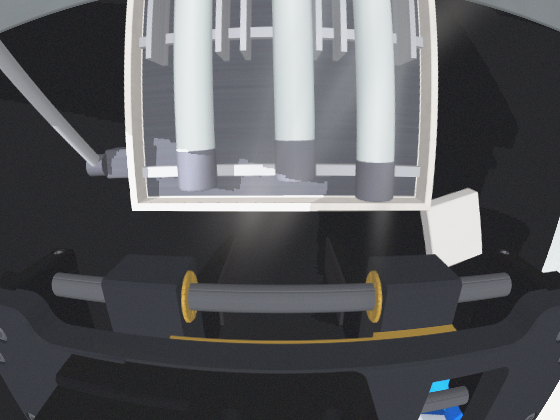

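```bash
python3 - <<'E'
from h import *
c=imaging.camera_info('wrist')
for n,uv in [('t2end',(197,190)),('t2bnd',(196,151)),('t1end',(295,181)),('t1bnd',(295,140)),('t0end',(374,200)),('t0bnd',(375,161))]:
  print(n,toW(onz(c,uv,.069,True)).round(4))
for n,uv in [('rimL',(134,207)),('rimR',(431,207))]: print(n,toW(onz(c,uv,.067,True)).round(4))
T=imaging.camera_info('top'); t=grab('top','t24'); crop(t,100,140,290,310,'t24c',3.2)
E
```

```text
t2end [-0.0758  0.0596  0.069 ]
t2bnd [-0.0479  0.0589  0.069 ]
t1end [-0.0697 -0.0101  0.069 ]
t1bnd [-0.0412 -0.0099  0.069 ]
t0end [-0.0833 -0.0677  0.069 ]
t0bnd [-0.0549 -0.0667  0.069 ]
rimL [-0.0889  0.1123  0.067 ]
rimR [-0.0892 -0.116   0.067 ]
```

View pics/t24c.png

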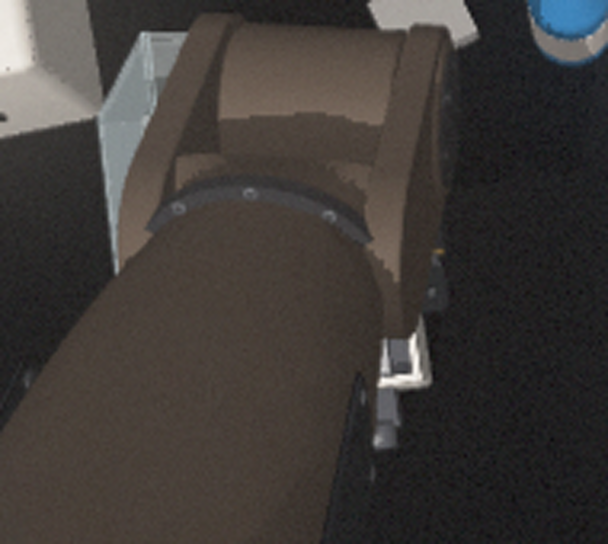

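```bash
python3 -m jog '[[0,40,-10,0,50],[0,67,-10,0,50],[10,67,0,0,50],[20,67,10,0,50],[28,67,20,0,50],[28,67,30,0,50],[28,67,36,0,50],[28,67,36,0,50]]' 15; python3 - <<'E'
from h import *
st(); print(arm.sense()['joint_efforts'].round(1)); s=grab('scene','s25');crop(s,220,160,420,330,'s25c',3.9); grab('wrist','w25')
E
```

```text
time: 36.35
tcp_pos: [0.6883, 0.0576, 0.0821]
tcp_rot: [-3.141, 0.0, 1.719]
force: [-0.5, -0.0, -0.0]
finger_gap: 0.524
t 36.35 tcp [0.6883 0.0576 0.0821] rot [-3.1409  0.      1.7185] F [-0.5  -0.02 -0.  ] gap 49.8 W [-0.0724 -0.0662  0.0821] j [-0.01  0.72  1.5  -0.    0.92 -0.16]
[  0.2 -71.4 -22.2   0.1  -0.   -0. ]
```

View pics/s25c.png

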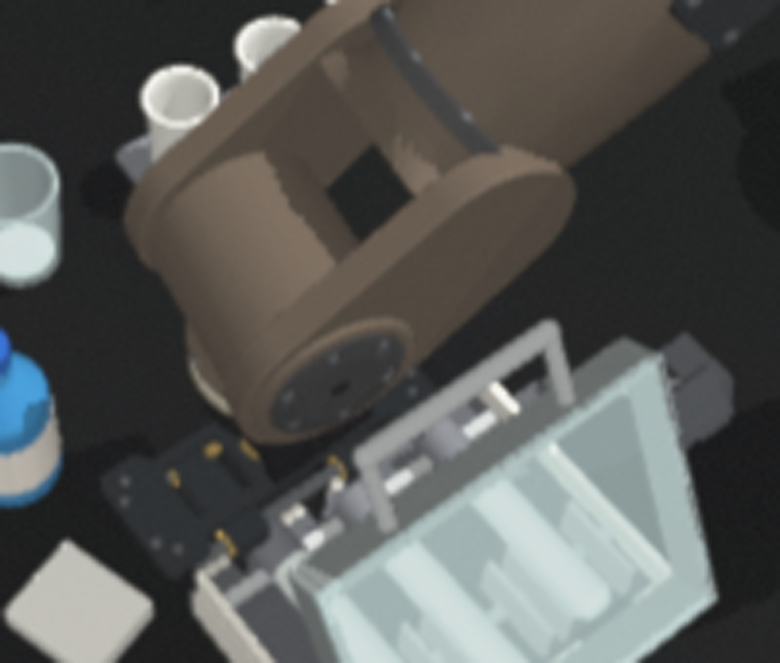

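View pics/w25.png

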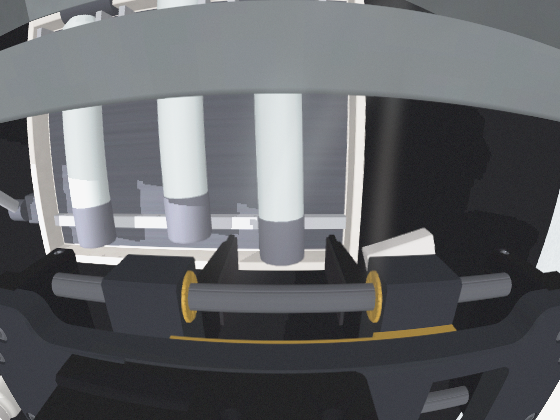

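```bash
python3 -m jog '[[0,0,6,0,50],[0,0,12,0,50],[0,0,18,0,50],[0,0,18,0,50]]' 15; python3 - <<'E'
from h import *
st(); print(arm.sense()['joint_efforts'].round(1)); s=grab('scene','s26');crop(s,220,160,420,330,'s26c',3.9)
E
```

```text
time: 36.95
tcp_pos: [0.6882, 0.0579, 0.0639]
tcp_rot: [-3.141, -0.0, 1.719]
force: [0.5, -0.4, 0.1]
finger_gap: 0.527
t 36.95 tcp [0.6882 0.0579 0.0639] rot [-3.1405e+00 -1.0000e-04  1.7188e+00] F [ 0.46 -0.45  0.07] gap 50.1 W [-0.0721 -0.0661  0.0639] j [-0.01  0.74  1.51 -0.    0.89 -0.16]
[ -0.  -72.2 -21.6   0.1  -0.   -0. ]
```

View pics/s26c.png

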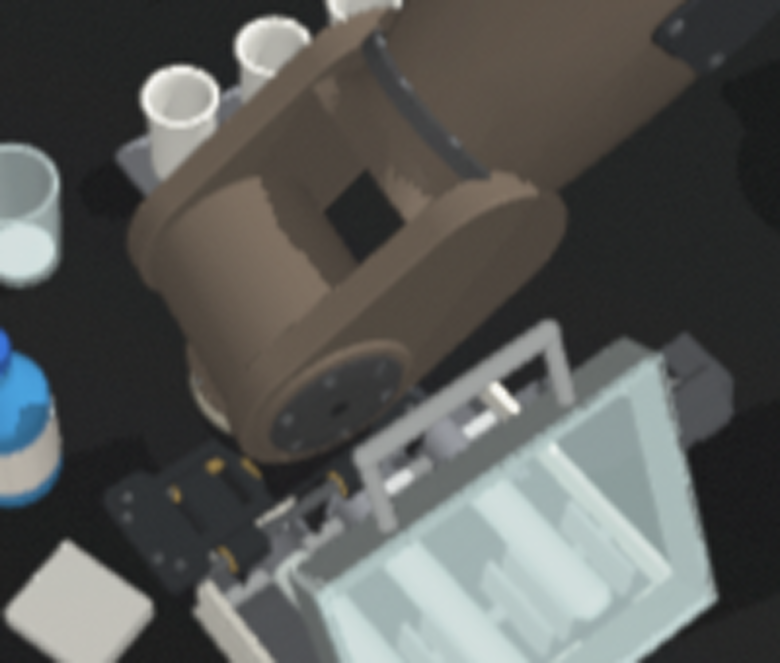

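```bash
python3 -m jog '[[0,0,2,0,22],[0,0,2,0,22],[0,0,2,0,22],[0,0,2,0,22],[0,0,2,0,22],[0,0,-8,0,22],[0,0,-18,0,22],[0,0,-28,0,22],[0,0,-38,0,22],[0,0,-38,0,22]]' 4; python3 - <<'E'
from h import *
st(); s=grab('scene','s27');crop(s,220,160,420,330,'s27c',3.9); grab('wrist','w27')
E
```

```text
time: 38.25
tcp_pos: [0.6889, 0.0579, 0.1037]
tcp_rot: [3.14, 0.0, 1.719]
force: [-0.2, 0.6, -0.7]
finger_gap: 0.288
t 38.25 tcp [0.6889 0.0579 0.1037] rot [3.1400e+00 4.0000e-04 1.7188e+00] F [-0.25  0.64 -0.69] gap 27.4 W [-0.0721 -0.0668  0.1037] j [-0.01  0.7   1.49 -0.    0.96 -0.16]
```

View pics/s27c.png

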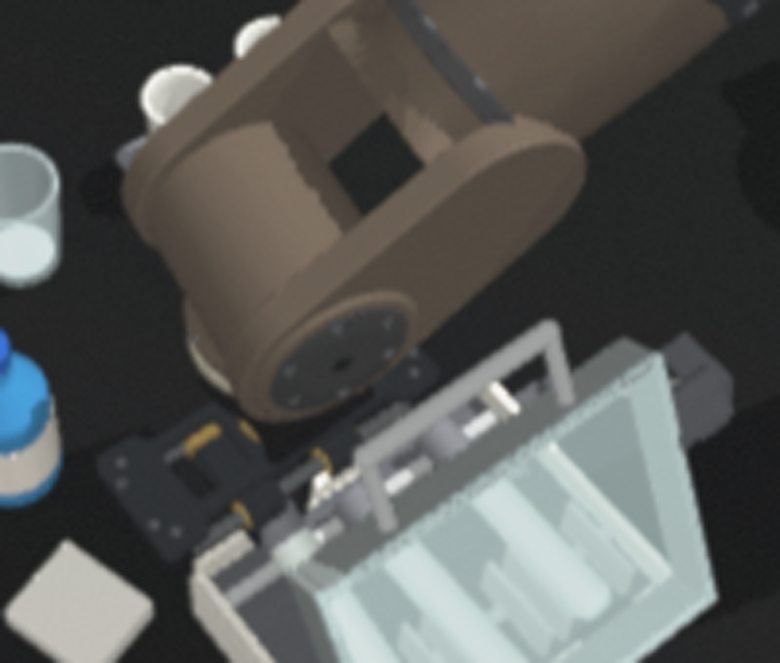

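View pics/w27.png

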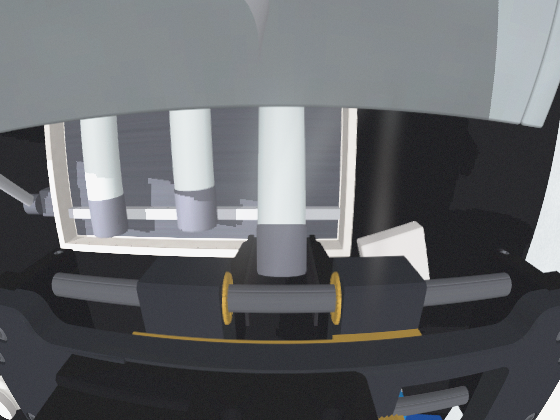

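```bash
python3 - <<'E'
from h import *
print(arm.sense()['ft_torque'],arm.sense()['force'])
for n in ('s26','s27'): crop(cv2.imread(f'pics/{n}.png'),265,250,405,375,n+'e',4)
a=cv2.imread('pics/s26e.png');b=cv2.imread('pics/s27e.png')
cv2.imwrite('pics/cmp.png',cv2.resize(np.vstack([a,b]),None,fx=.6,fy=.6))
E
```

```text
[-0.00504262 -0.1468542  -0.00750161] [ 0.21925502 -0.1866288  -0.42339867]
```

View pics/cmp.png

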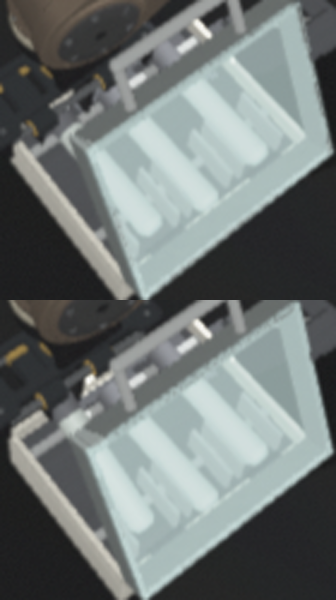

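```bash
python3 - <<'E'
from h import *
S=imaging.camera_info('scene')
for n,p in [('orig',W(.062,-.066,.069)),('raised',W(.062,-.066,.109)),('pivot',W(.055,-.066,.065))]: print(n,proj(S,p).round(1), (proj(S,p)-[265,250])*2.4)
E
```

```text
orig [325.8 343.3] [145.83792476 224.00716303]
raised [327.  336.7] [148.79357617 208.09847607]
pivot [323.6 341.5] [140.68521537 219.58277332]
```

```bash
python3 -m jog '[[0,0,-12,0,22],[0,0,-24,0,22],[0,0,-36,0,22],[0,0,-48,0,22],[0,0,-60,0,22],[0,0,-72,0,22],[0,0,-84,0,22],[0,0,-100,0,22],[0,0,-120,0,22],[0,0,-140,0,22],[0,0,-150,0,22],[0,0,-150,0,22]]' 4; python3 - <<'E'
from h import *
st(); s=grab('scene','s28');crop(s,220,130,420,330,'s28c',3.6); grab('wrist','w28')
E
```

```text
time: 39.85
tcp_pos: [0.6886, 0.0579, 0.2533]
tcp_rot: [3.141, 0.0, 1.719]
force: [-0.7, -0.2, -0.7]
finger_gap: 0.293
t 39.85 tcp [0.6886 0.0579 0.2533] rot [3.1406e+00 3.0000e-04 1.7188e+00] F [-0.73 -0.23 -0.71] gap 27.9 W [-0.0721 -0.0665  0.2533] j [-0.01  0.56  1.33 -0.    1.25 -0.16]
```

View pics/s28c.png

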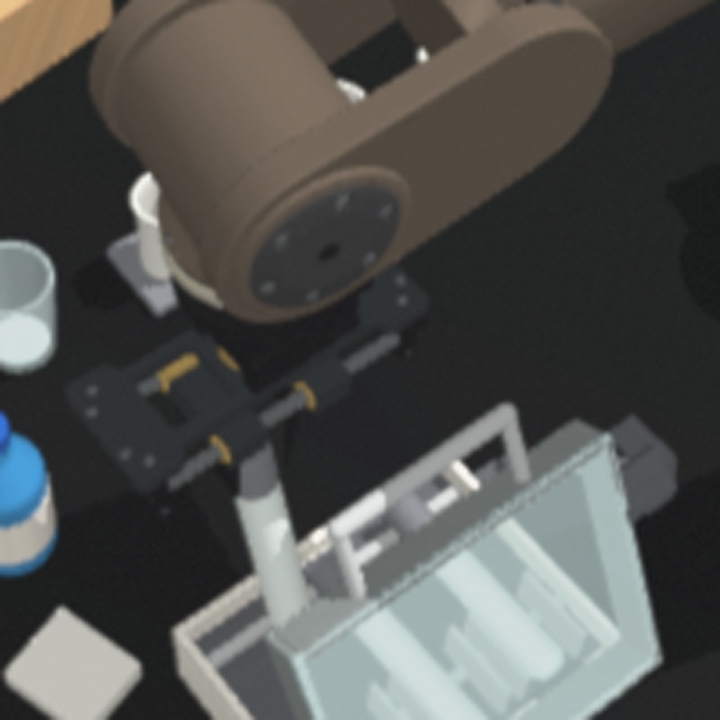

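View pics/w28.png

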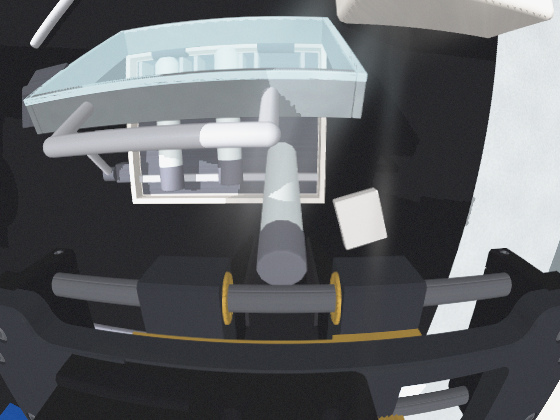

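```bash
python3 - <<'E'
from h import *
c=imaging.camera_info('wrist'); S=imaging.camera_info('scene')
s=arm.sense(); g=toW(s['tcp_pos']); print(g)
# tube axis contact about 6mm above tip
from scipy.optimize import brentq
for a in np.radians([20,40,50,60,70,80,90]):
    f=np.array([g[0]+.137*np.cos(a),g[1],g[2]+.007-.137*np.sin(a)])
    P=W(*f); print(np.degrees(a).round(),proj(c,P,True).round(0),((proj(S,P)-[220,130]+.4)*3.6).round(0))
E
```

```text
[-0.0720474  -0.06612031  0.25193211]
20.0 [281.  36.] [393. 669.]
40.0 [281.  79.] [361. 666.]
50.0 [281. 102.] [341. 656.]
60.0 [281. 126.] [319. 641.]
70.0 [281. 149.] [296. 621.]
80.0 [281. 173.] [273. 597.]
90.0 [281. 198.] [250. 571.]
```

```bash
python3 -m jog '[[-20,0,-20,0,22],[-50,0,-50,0,22],[-90,0,-80,0,22],[-130,0,-80,0,22],[-130,0,-80,0,22],[-115,0,-80,0,22],[-130,0,-80,0,22],[-115,0,-80,0,22],[-130,0,-80,0,22],[-130,0,-80,0,22]]' 3; python3 - <<'E'
from h import *
st(); s=grab('scene','s29'); grab('wrist','w29')
E
```

```text
time: 41.2
tcp_pos: [0.7077, -0.0711, 0.3325]
tcp_rot: [-3.141, 0.0, 1.718]
force: [0.2, -0.0, -1.2]
finger_gap: 0.293
t 41.2 tcp [ 0.7077 -0.0711  0.3325] rot [-3.1415e+00  3.0000e-04  1.7185e+00] F [ 0.17 -0.01 -1.24] gap 27.8 W [-0.2025 -0.0663  0.3325] j [-0.19  0.55  1.15 -0.    1.45 -0.34]
```

View pics/s29.png

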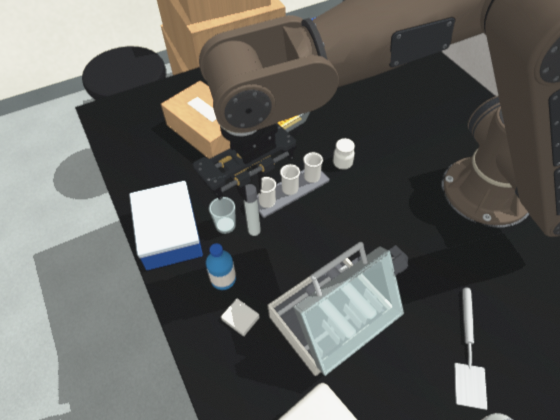

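View pics/w29.png

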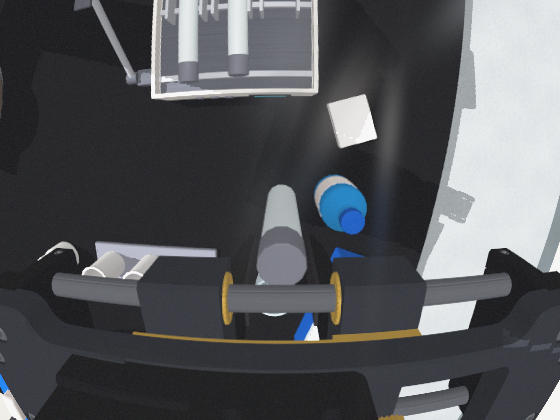

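```bash
cat >> h.py <<'E'
cups=[np.array([.5868,-.2622]),np.array([.5080,-.2708]),np.array([.4279,-.2808])]
E
python3 - <<'E'
from h import *
go(np.r_[cups[0]-.014*ex,.333],1.719)
E
```

```text
shift [-185.7 -147.7   -0.5] turn -0.001
```

```bash
python3 -m jog '[[-25,-20,0,0,22],[-60,-48,0,0,22],[-95,-76,0,0,22],[-130,-104,0,0,22],[-160,-128,0,0,22],[-178,-142,0,0,22],[-186,-148,0,0,22],[-186,-148,0,0,22],[-186,-148,0,0,22]]' 3; python3 - <<'E'
from h import *
st(); s=grab('scene','s30'); crop(s,200,100,360,240,'s30c',4.5); grab('wrist','w30'); t=grab('top','t30'); crop(t,290,160,410,330,'t30c',3.5)
E
```

```text
time: 42.42
tcp_pos: [0.5892, -0.2755, 0.3326]
tcp_rot: [3.142, -0.0, 1.72]
force: [-0.8, 1.0, -1.3]
finger_gap: 0.292
t 42.42 tcp [ 0.5892 -0.2755  0.3326] rot [ 3.1415e+00 -2.0000e-04  1.7198e+00] F [-0.79  1.02 -1.29] gap 27.7 W [-0.3872  0.0811  0.3326] j [-0.54  0.44  1.32  0.    1.38 -0.69]
```

View pics/s30c.png

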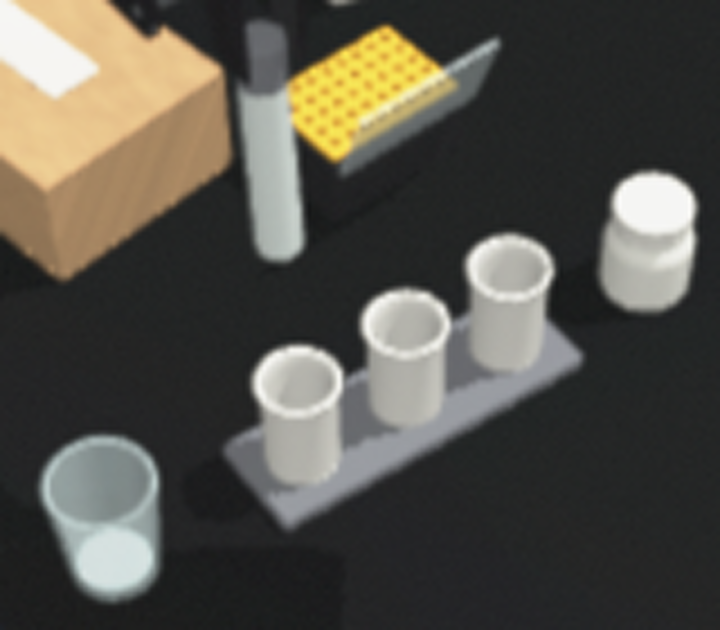

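View pics/w30.png

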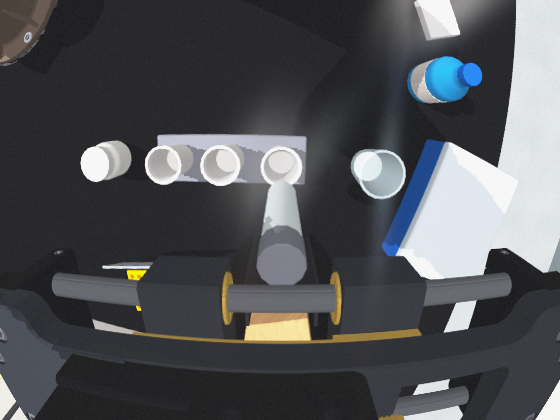

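```bash
python3 - <<'E'
from h import *
c=imaging.camera_info('wrist'); S=imaging.camera_info('scene')
for uv in [(281.5,166),(221,165.5),(164.5,164)]: print('cup',onz(c,uv,.087,True).round(4))
s=arm.sense(); g=s['tcp_pos']
n=np.r_[ey,0]
for nm,ci,uv,fi in [('scene',S,np.array((279,250))/4.5+[200-.4,100-.4],False),('wrist',c,(281,193),True)]:
  o,v=ray(ci,uv,fi); k=((g-o)@n)/(v@n); p=o+k*v; print(nm,p.round(4),'rel ex',((p-g)[:2]@ex).round(4),'dz',(p-g)[2].round(4))
E
```

```text
cup [ 0.5878 -0.2618  0.087 ]
cup [ 0.5096 -0.2723  0.087 ]
cup [ 0.4315 -0.2802  0.087 ]
scene [ 0.5885 -0.2713  0.1934] rel ex 0.0044 dz -0.1391
wrist [ 0.6029 -0.3675 -0.2218] rel ex -0.0929 dz -0.5544
```

```bash
python3 - <<'E'
from h import *
go(np.r_[np.array([.5872,-.262])-.003*ex,.147],1.719)
E
python3 -m jog '[[6,0,0,0,22],[11,0,20,0,22],[11,0,50,0,22],[11,0,80,0,22],[11,0,100,0,22],[11,0,100,0,22]]' 3; python3 - <<'E'
from h import *
st(); s=grab('scene','s31'); crop(s,200,100,360,240,'s31c',4.5); grab('wrist','w31')
E
```

```text
shift [1.080e+01 1.000e-01 1.856e+02] turn 0.001
time: 43.32
tcp_pos: [0.5867, -0.2649, 0.2314]
tcp_rot: [-3.14, -0.002, 1.719]
force: [0.5, -0.2, -0.8]
finger_gap: 0.289
t 43.33 tcp [ 0.5867 -0.2649  0.2314] rot [-3.1395e+00 -1.6000e-03  1.7191e+00] F [ 0.52 -0.24 -0.84] gap 27.5 W [-0.3763  0.082   0.2314] j [-0.53  0.5   1.49 -0.    1.15 -0.67]
```

View pics/s31c.png

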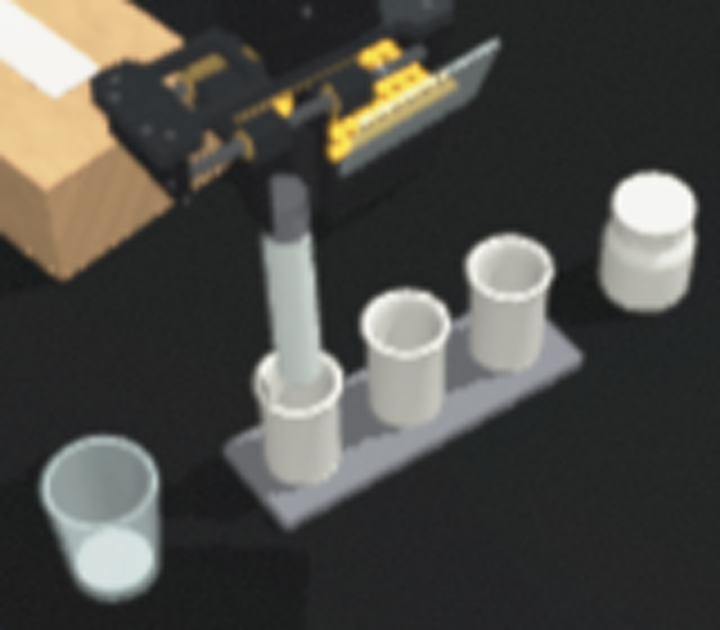

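View pics/w31.png

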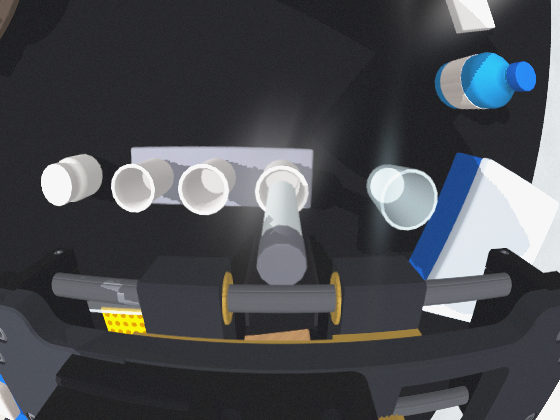

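```bash
python3 -m jog '[[1,0,20,0,22],[2,0,40,0,22],[2,0,60,0,22],[2,0,72,0,22],[2,0,80,0,22],[2,0,84,0,22],[2,0,84,0,22]]' 3; python3 - <<'E'
from h import *
st(); s=grab('scene','s32'); crop(s,200,100,360,240,'s32c',4.5)
E
```

```text
time: 44.3
tcp_pos: [0.587, -0.2637, 0.1491]
tcp_rot: [3.141, 0.001, 1.719]
force: [-0.0, -0.6, -0.9]
finger_gap: 0.293
t 44.3 tcp [ 0.587  -0.2637  0.1491] rot [3.1410e+00 6.0000e-04 1.7188e+00] F [-0.01 -0.59 -0.92] gap 27.9 W [-0.3752  0.0815  0.1491] j [-0.52  0.58  1.58 -0.    0.98 -0.67]
```

View pics/s32c.png

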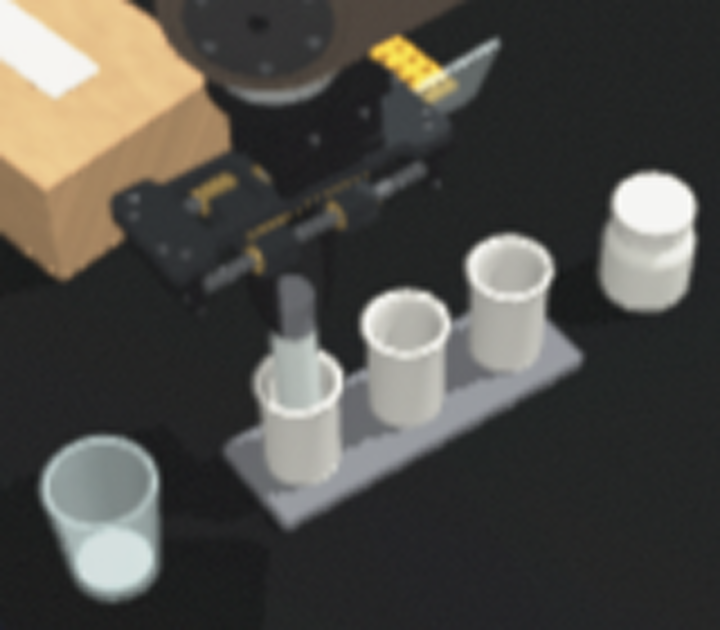

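```bash
python3 -m jog '[[0,0,2,0,22],[0,0,4,0,22],[0,0,5,0,22],[0,0,5,0,22]]' 3; python3 -m jog '[[0,0,1,0,22],[0,0,3,0,22],[0,0,3,0,22]]' 3
```

```text
time: 44.85
tcp_pos: [0.5868, -0.2636, 0.1436]
tcp_rot: [3.142, 0.0, 1.719]
force: [0.7, 0.5, 3.4]
finger_gap: 0.294
time: 45.22
tcp_pos: [0.5867, -0.2635, 0.1403]
tcp_rot: [-3.141, -0.0, 1.719]
force: [-0.1, 0.3, 2.5]
finger_gap: 0.291
```

Seated on the floor (Fz turned positive). Release and rise.

```bash
python3 -m jog '[[0,0,0,0,32],[0,0,0,0,40],[0,0,0,0,44],[0,0,0,0,44],[0,0,-20,0,44],[0,0,-60,0,44],[0,0,-110,0,44],[0,0,-160,0,44],[0,0,-180,0,44]]' 3; python3 - <<'E'
from h import *
st(); s=grab('scene','s33'); crop(s,200,100,360,240,'s33c',4.5)
go(W(-.13,0,.25),1.719)
E
```

```text
time: 46.35
tcp_pos: [0.5871, -0.2637, 0.324]
tcp_rot: [3.138, 0.003, 1.719]
force: [-0.3, 0.6, -0.5]
finger_gap: 0.463
t 46.35 tcp [ 0.5871 -0.2637  0.324 ] rot [3.1383e+00 2.7000e-03 1.7188e+00] F [-0.32  0.58 -0.5 ] gap 44.1 W [-0.3752  0.0814  0.324 ] j [-0.52  0.44  1.36 -0.    1.34 -0.67]
shift [245.7  80.8  74.8] turn -0.0
```

View pics/s33c.png

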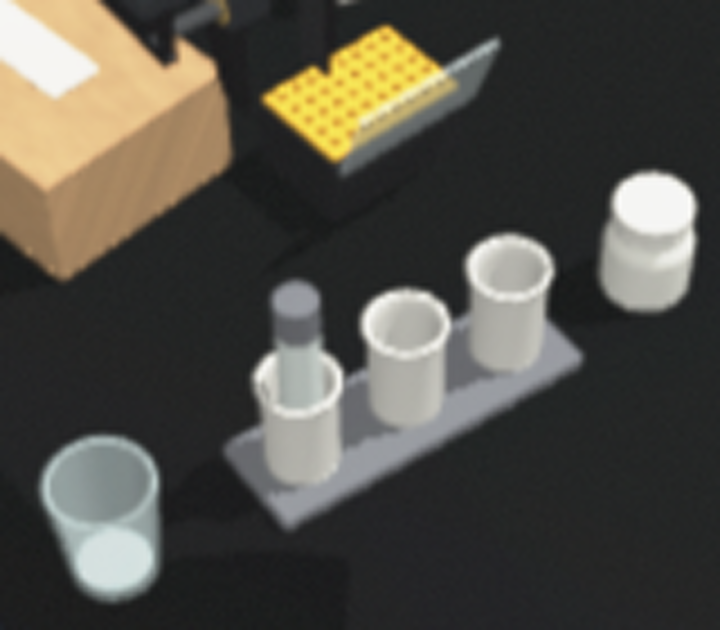

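```bash
python3 - <<'E'
from h import *
from scipy.optimize import least_squares
S=imaging.camera_info('scene')
for tcp,uv in [((.6882,.0579,.0639),np.array((340,407))/3.9+[220-.4,160-.4]),((.6889,.0579,.1037),np.array((342,365))/3.9+[220-.4,160-.4]),((.6886,.0579,.2533),np.array((328,249))/3.6+[220-.4,130-.4]),((.627,.0199,.1198),np.array((412,229))/3.9+[220-.4,160-.4])]:
    j=np.arctan2(tcp[1],tcp[0]); t=np.r_[-np.sin(j),np.cos(j),0]
    f=lambda q: proj(S,np.array(tcp)+q[0]*t+[0,0,q[1]])-uv
    r=least_squares(f,[.07,.25]); 
    # radius: image edge of fork end
    P=np.array(tcp)+r.x[0]*t+[0,0,r.x[1]]
    print(r.x.round(4),(( S['R']@P+S['t'])[2]).round(3))
    if tcp[2]<.07:
        for rad in (.04,.05,.06):
            print(rad,[((proj(S,P+rad*(np.cos(a)*np.r_[np.cos(j),np.sin(j),0]+np.sin(a)*np.r_[0,0,1]))-[220-.4,160-.4])*3.9).round(0) for a in (-np.pi/2,0,np.pi)])
E
```

```text
[0.0593 0.2557] 0.828
0.04 [array([337., 448.]), array([268., 449.]), array([410., 366.])]
0.05 [array([337., 457.]), array([250., 459.]), array([427., 356.])]
0.06 [array([336., 467.]), array([232., 470.]), array([444., 347.])]
[0.0598 0.2553] 0.796
[0.0594 0.2609] 0.67
[0.0587 0.2567] 0.817
```

```bash
python3 -m jog '[[40,20,0,0,50],[90,40,0,0,50],[140,60,0,0,50],[190,70,20,0,50],[230,50,50,0,50],[260,30,90,0,50],[270,22,150,0,50],[275,22,195,0,50],[275,22,200,0,50],[275,22,200,0,50]]' 4; python3 - <<'E'
from h import *
st(); s=grab('scene','s34'); grab('wrist','w34')
E
```

```text
time: 47.65
tcp_pos: [0.5686, 0.0114, 0.1213]
tcp_rot: [3.141, 0.0, 1.719]
force: [-0.2, -0.4, -0.3]
finger_gap: 0.525
t 47.65 tcp [0.5686 0.0114 0.1213] rot [3.1410e+00 3.0000e-04 1.7187e+00] F [-0.18 -0.44 -0.32] gap 50.0 W [-0.1004  0.0591  0.1213] j [-0.1   0.52  1.8  -0.    0.82 -0.24]
```

View pics/w34.png

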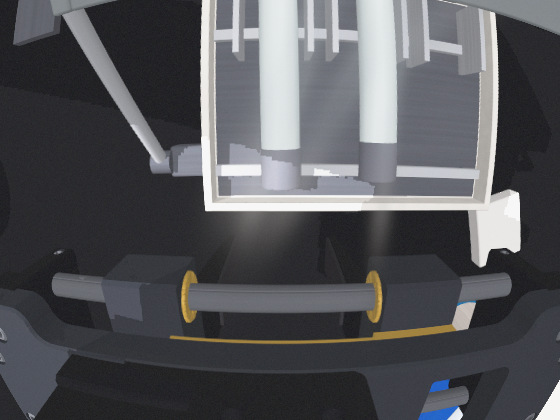

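View pics/s34.png

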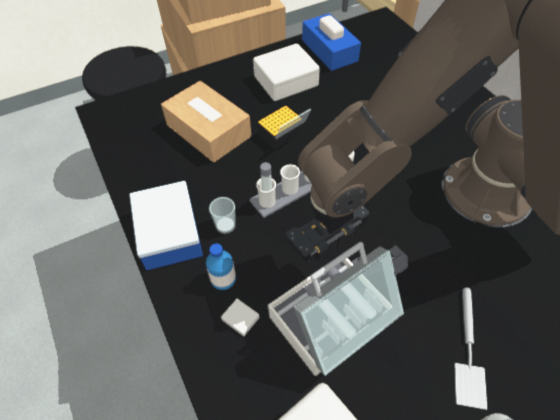

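```bash
python3 - <<'E'
from h import *
c=imaging.camera_info('wrist')
for uv in [(281,189),(377,181)]: print(toW(onz(c,uv,.069,True)).round(4))
E
python3 -m jog '[[12,0,5,0,50],[28,0,15,0,50],[28,0,30,0,50],[28,0,42,0,50],[28,0,50,0,50],[28,0,57,0,50],[28,0,57,0,50]]' 4; python3 - <<'E'
from h import *
st(); s=grab('scene','s35');crop(s,220,160,420,330,'s35c',3.9); grab('wrist','w35'); print(arm.sense()['joint_efforts'].round(1))
E
```

```text
[-0.0754  0.0584  0.069 ]
[-0.0692 -0.0108  0.069 ]
time: 48.62
tcp_pos: [0.5637, 0.0392, 0.0631]
tcp_rot: [-3.141, -0.0, 1.718]
force: [0.8, 0.6, -0.1]
finger_gap: 0.525
t 48.62 tcp [0.5637 0.0392 0.0631] rot [-3.1408e+00 -1.0000e-04  1.7185e+00] F [ 0.77  0.61 -0.08] gap 50.0 W [-0.0722  0.0598  0.0631] j [-0.05  0.6   1.85 -0.    0.69 -0.2 ]
[ -0.  -59.1 -16.9   0.    0.   -0. ]
```

View pics/s35c.png

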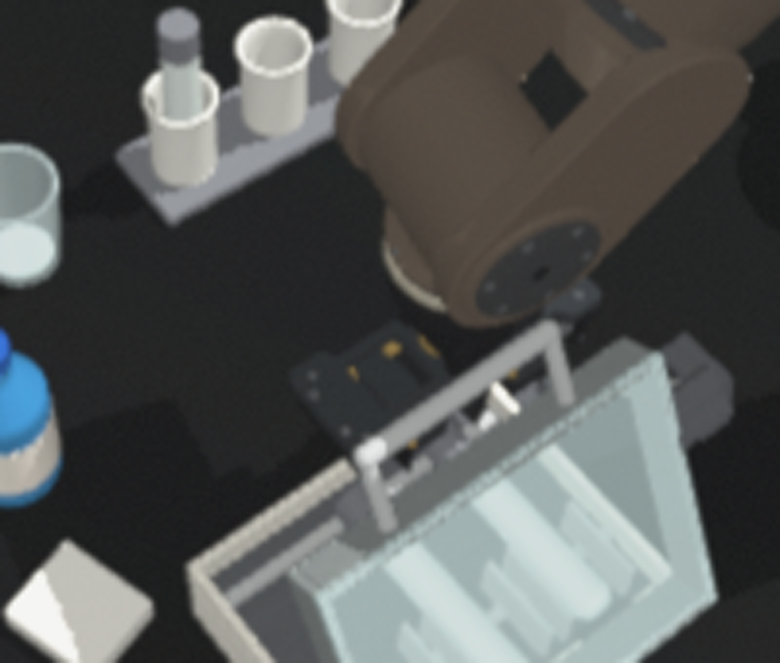

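View pics/w35.png

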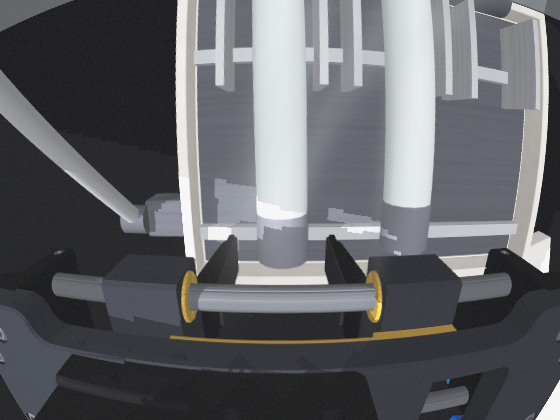

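```bash
python3 -m jog '[[0,0,1,0,22],[0,0,1,0,22],[0,0,1,0,22],[0,0,1,0,22],[0,0,1,0,22],[0,0,-8,0,22],[0,0,-18,0,22],[0,0,-28,0,22],[0,0,-40,0,22],[0,0,-52,0,22],[0,0,-64,0,22],[0,0,-64,0,22]]' 4; python3 - <<'E'
from h import *
st(); s=grab('scene','s36');crop(s,220,160,420,360,'s36c',3.6); grab('wrist','w36')
E
```

```text
time: 50.22
tcp_pos: [0.5643, 0.0393, 0.1287]
tcp_rot: [3.14, 0.0, 1.719]
force: [-0.5, 0.0, -0.8]
finger_gap: 0.293
t 50.23 tcp [0.5643 0.0393 0.1287] rot [3.1399e+00 5.0000e-04 1.7188e+00] F [-0.49  0.01 -0.78] gap 27.8 W [-0.0721  0.0592  0.1287] j [-0.05  0.51  1.8  -0.    0.83 -0.2 ]
```

View pics/s36c.png

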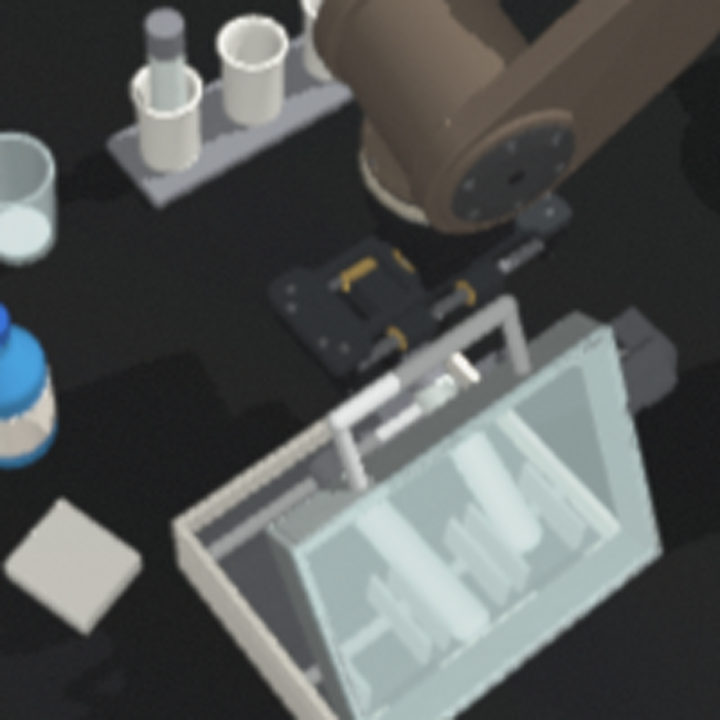

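View pics/w36.png

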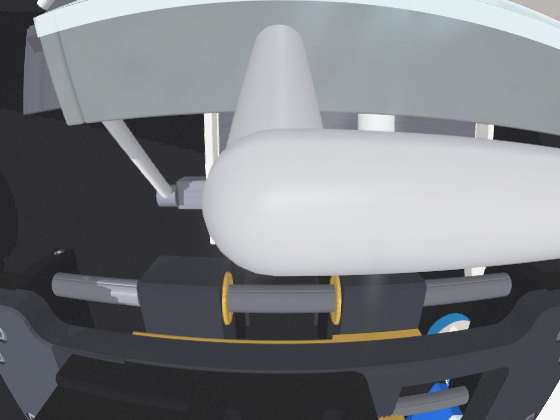

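```bash
python3 -m jog '[[0,0,-12,0,22],[0,0,-24,0,22],[0,0,-36,0,22],[0,0,-50,0,22],[0,0,-70,0,22],[0,0,-90,0,22],[0,0,-110,0,22],[0,0,-130,0,22],[0,0,-130,0,22]]' 4; python3 -m jog '[[-20,0,-20,0,22],[-50,0,-50,0,22],[-90,0,-75,0,22],[-130,0,-75,0,22],[-130,0,-75,0,22],[-115,0,-75,0,22],[-130,0,-75,0,22],[-115,0,-75,0,22],[-130,0,-75,0,22],[-130,0,-75,0,22]]' 3; python3 - <<'E'
from h import *
st(); s=grab('scene','s37');crop(s,220,60,420,260,'s37c',3.6); grab('wrist','w37')
E
```

```text
time: 51.45
tcp_pos: [0.5643, 0.0393, 0.2593]
tcp_rot: [3.139, 0.001, 1.719]
force: [0.1, -0.0, -1.0]
finger_gap: 0.293
time: 52.7
tcp_pos: [0.5831, -0.0895, 0.3325]
tcp_rot: [-3.142, 0.0, 1.719]
force: [0.1, 0.9, -1.2]
finger_gap: 0.288
t 52.7 tcp [ 0.5831 -0.0895  0.3325] rot [-3.1416e+00  3.0000e-04  1.7186e+00] F [ 0.12  0.9  -1.19] gap 27.4 W [-0.2023  0.0596  0.3325] j [-0.26  0.35  1.48 -0.    1.32 -0.41]
```

View pics/s37c.png

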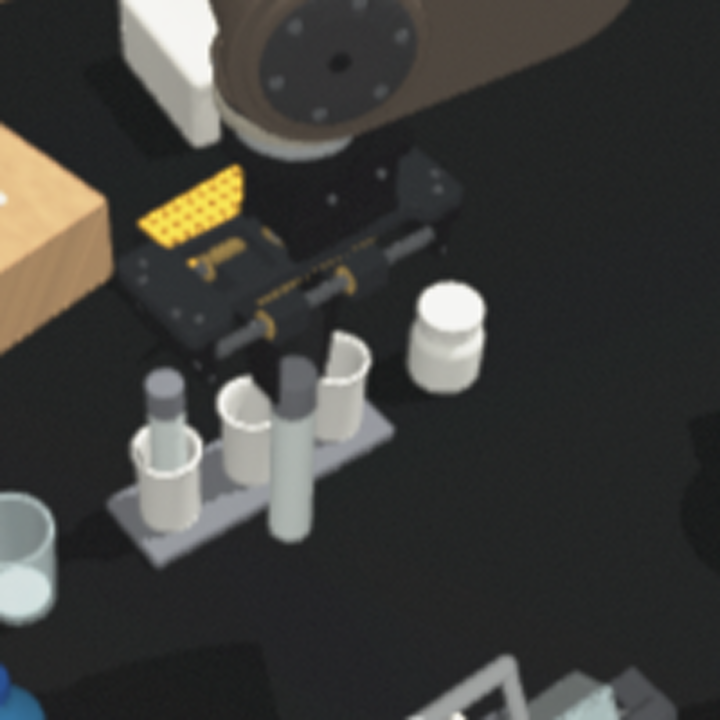

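View pics/w37.png

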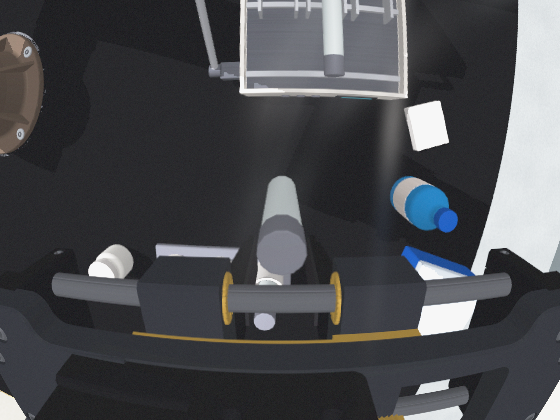

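```bash
python3 - <<'E'
from h import *
S=imaging.camera_info('scene'); s=arm.sense(); g=s['tcp_pos']; n=np.r_[ey,0]
uv=np.array((290,528))/3.6+[220-.4,60-.4]
o,v=ray(S,uv); k=((g-o)@n)/(v@n); p=o+k*v; print(p.round(4),'rel ex',((p-g)[:2]@ex).round(4),'dz',(p-g)[2].round(4))
go(np.r_[np.array([.5087,-.2713])-.005*ex,.333],1.719)
E
```

```text
[ 0.5821 -0.0828  0.1944] rel ex 0.0064 dz -0.1381
shift [-174.2 -100.3   -0.4] turn -0.001
```

```bash
python3 -m jog '[[-22,-13,0,0,22],[-55,-32,0,0,22],[-90,-52,0,0,22],[-125,-72,0,0,22],[-155,-90,0,0,22],[-170,-98,0,0,22],[-174,-100,0,0,22],[-174,-100,0,0,22],[-174,-100,30,0,22],[-174,-100,70,0,22],[-174,-100,85,0,22],[-174,-100,85,0,22]]' 3; python3 - <<'E'
from h import *
st(); s=grab('scene','s38'); crop(s,200,100,360,240,'s38c',4.5); grab('wrist','w38')
E
```

```text
time: 54.3
tcp_pos: [0.5101, -0.2755, 0.2475]
tcp_rot: [-3.141, -0.001, 1.72]
force: [-0.5, -0.5, -1.0]
finger_gap: 0.29
t 54.3 tcp [ 0.5101 -0.2755  0.2475] rot [-3.1409e+00 -7.0000e-04  1.7195e+00] F [-0.53 -0.53 -1.02] gap 27.6 W [-0.3755  0.1593  0.2475] j [-0.61  0.39  1.63  0.    1.12 -0.76]
```

View pics/s38c.png

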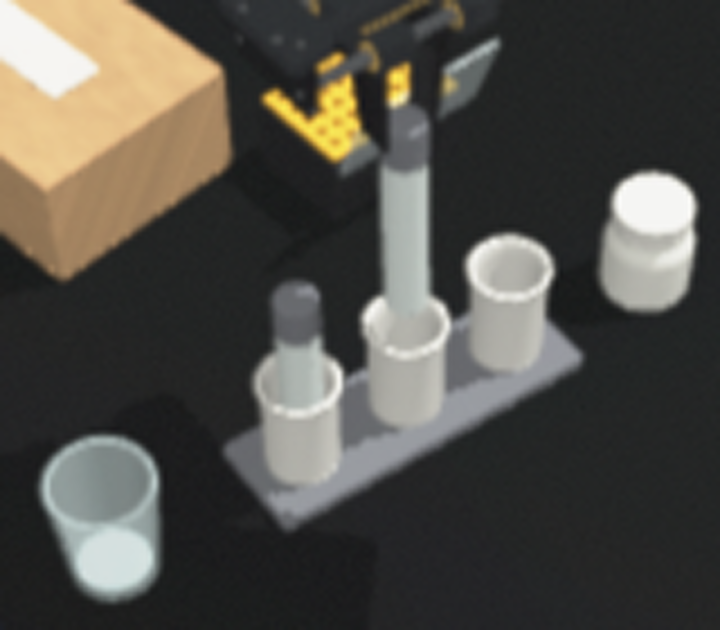

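View pics/w38.png

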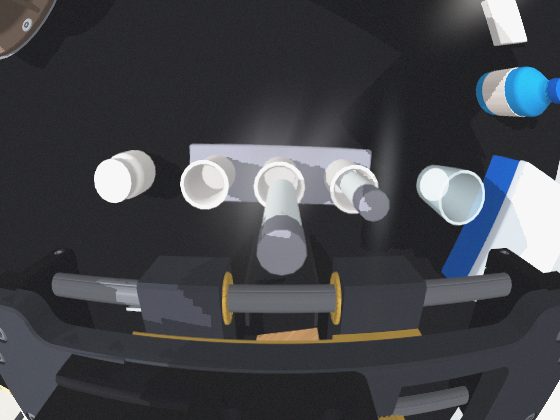

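```bash
python3 -m jog '[[1,0,20,0,22],[2,0,40,0,22],[2,0,60,0,22],[2,0,75,0,22],[2,0,85,0,22],[2,0,90,0,22],[2,0,90,0,22]]' 3; python3 -m jog '[[0,0,2,0,22],[0,0,4,0,22],[0,0,4,0,22]]' 3; python3 -m jog '[[0,0,2,0,22],[0,0,4,0,22],[0,0,4,0,22]]' 3
```

```text
time: 55.28
tcp_pos: [0.5096, -0.2742, 0.1577]
tcp_rot: [3.142, 0.0, 1.719]
force: [0.4, -0.5, -1.0]
finger_gap: 0.289
time: 55.65
tcp_pos: [0.5096, -0.2741, 0.1538]
tcp_rot: [3.141, 0.0, 1.719]
force: [0.1, 0.8, 0.1]
finger_gap: 0.292
time: 56.02
tcp_pos: [0.5095, -0.2741, 0.1496]
tcp_rot: [3.142, 0.0, 1.719]
force: [0.4, 0.6, 2.2]
finger_gap: 0.294
```

```bash
python3 -m jog '[[0,0,0,0,32],[0,0,0,0,40],[0,0,0,0,44],[0,0,0,0,44],[0,0,-20,0,44],[0,0,-60,0,44],[0,0,-110,0,44],[0,0,-160,0,44],[0,0,-175,0,44]]' 3; python3 - <<'E'
from h import *
st(); s=grab('scene','s39'); crop(s,200,100,360,240,'s39c',4.5)
go(W(-.10,-.0105,.12),1.719)
E
```

```text
time: 57.15
tcp_pos: [0.5099, -0.2743, 0.3277]
tcp_rot: [3.138, 0.003, 1.719]
force: [-0.3, 0.0, -1.0]
finger_gap: 0.461
t 57.15 tcp [ 0.5099 -0.2743  0.3277] rot [3.1383 0.0032 1.7188] F [-0.26  0.   -1.02] gap 43.8 W [-0.3743  0.1593  0.3277] j [-0.61  0.33  1.51 -0.    1.29 -0.76]
shift [275.  169.1 207.6] turn -0.0
```

View pics/s39c.png

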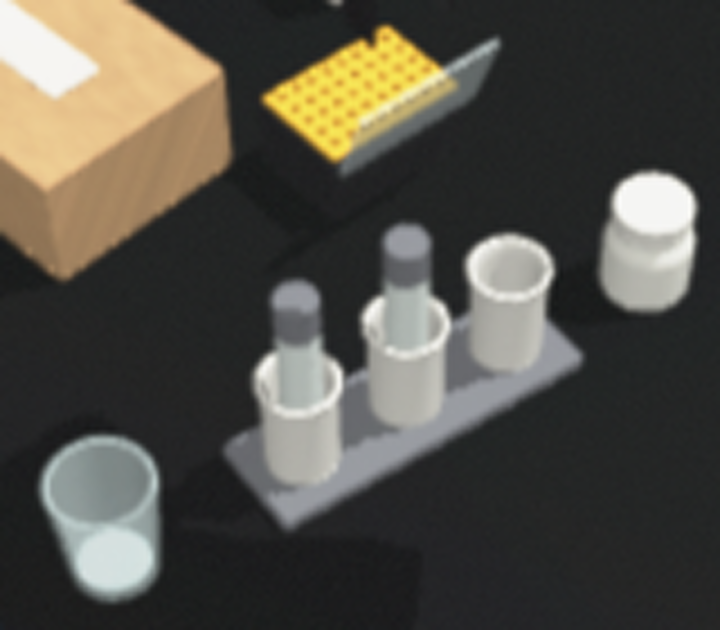

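```bash
python3 -m jog '[[40,25,0,0,50],[90,55,0,0,50],[140,85,0,0,50],[190,115,20,0,50],[230,145,50,0,50],[260,165,90,0,50],[272,169,150,0,50],[275,169,200,0,50],[275,169,206,0,50],[275,169,206,0,50]]' 4; python3 - <<'E'
from h import *
st(); grab('wrist','w40')
E
```

```text
time: 58.45
tcp_pos: [0.6364, 0.0225, 0.1191]
tcp_rot: [3.142, 0.0, 1.718]
force: [0.5, -0.2, 1.2]
finger_gap: 0.528
t 58.45 tcp [0.6364 0.0225 0.1191] rot [3.1416e+00 1.0000e-04 1.7185e+00] F [ 0.46 -0.2   1.18] gap 50.2 W [-0.0994 -0.0096  0.1191] j [-0.07  0.61  1.62 -0.    0.91 -0.22]
```

View pics/w40.png

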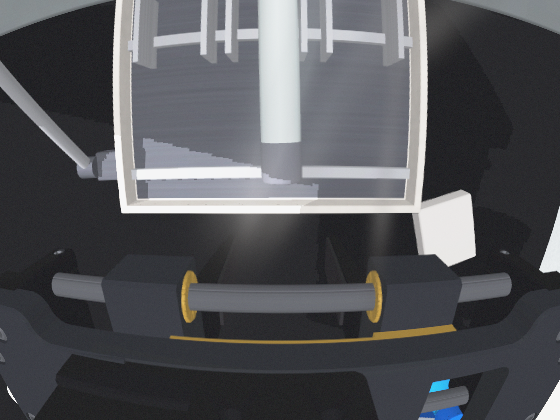

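```bash
python3 -m jog '[[12,0,5,0,50],[28,0,15,0,50],[28,0,30,0,50],[28,0,42,0,50],[28,0,50,0,50],[28,0,55,0,50],[28,0,55,0,50]]' 4; python3 - <<'E'
from h import *
st(); s=grab('scene','s41');crop(s,220,160,420,330,'s41c',3.9); grab('wrist','w41'); print(arm.sense()['joint_efforts'].round(1))
E
```

```text
time: 59.38
tcp_pos: [0.6319, 0.0503, 0.0633]
tcp_rot: [-3.141, 0.0, 1.718]
force: [0.3, 1.8, -0.4]
finger_gap: 0.525
t 59.38 tcp [0.6319 0.0503 0.0633] rot [-3.1411e+00  1.0000e-04  1.7185e+00] F [ 0.26  1.78 -0.44] gap 50.0 W [-0.0713 -0.0093  0.0633] j [-0.02  0.68  1.67 -0.    0.79 -0.17]
[ -0.  -66.2 -19.5   0.1   0.   -0. ]
```

View pics/s41c.png

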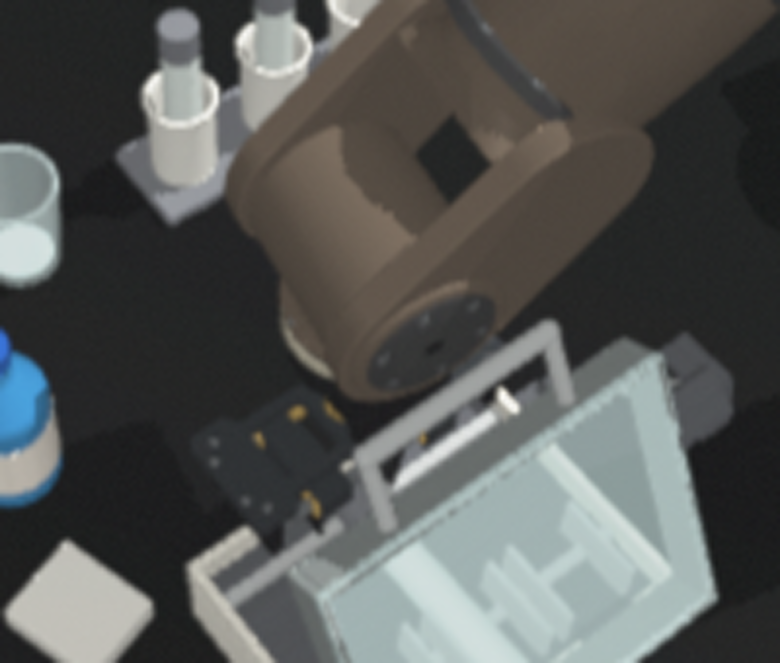

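View pics/w41.png

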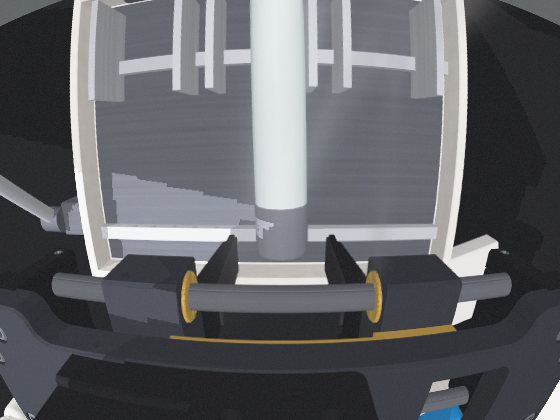

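```bash
python3 -m jog '[[0,0,1,0,22],[0,0,1,0,22],[0,0,1,0,22],[0,0,1,0,22],[0,0,1,0,22],[0,0,-8,0,22],[0,0,-18,0,22],[0,0,-28,0,22],[0,0,-40,0,22],[0,0,-52,0,22],[0,0,-64,0,22],[0,0,-64,0,22]]' 5; python3 - <<'E'
from h import *
st(); s=grab('scene','s42');crop(s,220,160,420,360,'s42c',3.6); grab('wrist','w42')
E
```

```text
time: 60.98
tcp_pos: [0.6323, 0.0505, 0.1287]
tcp_rot: [3.14, 0.0, 1.719]
force: [-0.2, -0.4, -0.3]
finger_gap: 0.295
t 60.98 tcp [0.6323 0.0505 0.1287] rot [3.1401e+00 4.0000e-04 1.7189e+00] F [-0.19 -0.37 -0.32] gap 28.0 W [-0.0711 -0.0097  0.1287] j [-0.02  0.59  1.62 -0.    0.92 -0.17]
```

View pics/s42c.png

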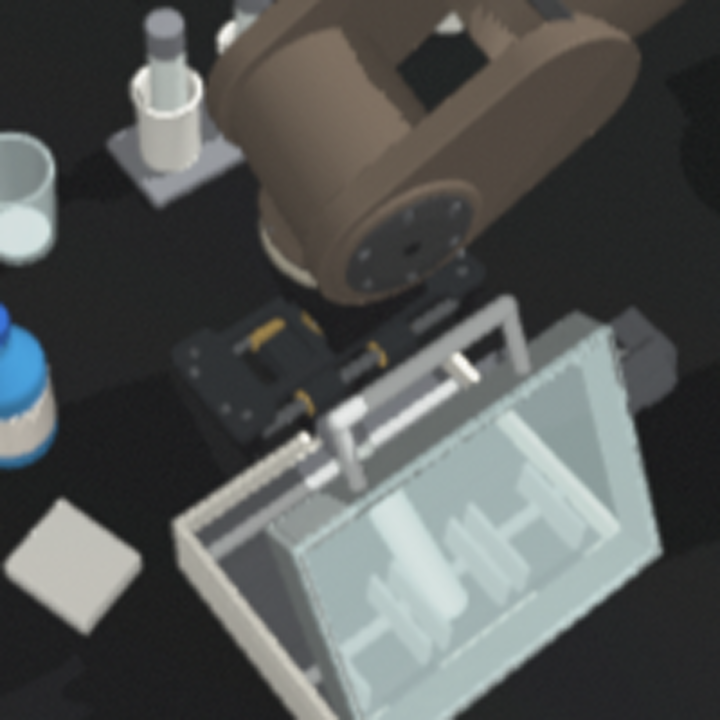

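Pinched and pivoting as the cap rises. Continue up and out.

```bash
python3 -m jog '[[0,0,-12,0,22],[0,0,-24,0,22],[0,0,-36,0,22],[0,0,-50,0,22],[0,0,-70,0,22],[0,0,-90,0,22],[0,0,-110,0,22],[0,0,-130,0,22],[0,0,-130,0,22]]' 5; python3 -m jog '[[-20,0,-20,0,22],[-50,0,-50,0,22],[-90,0,-75,0,22],[-130,0,-75,0,22],[-130,0,-75,0,22],[-115,0,-75,0,22],[-130,0,-75,0,22],[-115,0,-75,0,22],[-130,0,-75,0,22],[-130,0,-75,0,22]]' 4; python3 - <<'E'
from h import *
st(); s=grab('scene','s43');crop(s,200,60,400,260,'s43c',3.6); grab('wrist','w43')
E
```

```text
time: 62.2
tcp_pos: [0.6324, 0.0505, 0.2595]
tcp_rot: [3.139, 0.001, 1.719]
force: [-0.2, -0.5, -0.3]
finger_gap: 0.293
time: 63.45
tcp_pos: [0.6512, -0.0784, 0.3325]
tcp_rot: [-3.141, 0.0, 1.719]
force: [-0.6, -0.6, 0.1]
finger_gap: 0.291
t 63.45 tcp [ 0.6512 -0.0784  0.3325] rot [-3.1415e+00  3.0000e-04  1.7186e+00] F [-0.59 -0.62  0.07] gap 27.7 W [-0.2014 -0.0093  0.3325] j [-0.22  0.45  1.31 -0.    1.38 -0.37]
```

View pics/s43c.png

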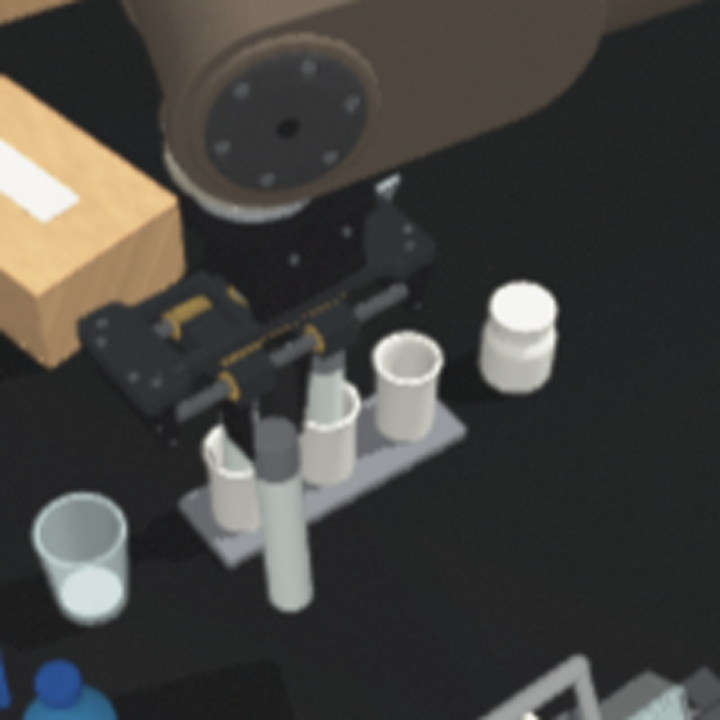

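View pics/w43.png

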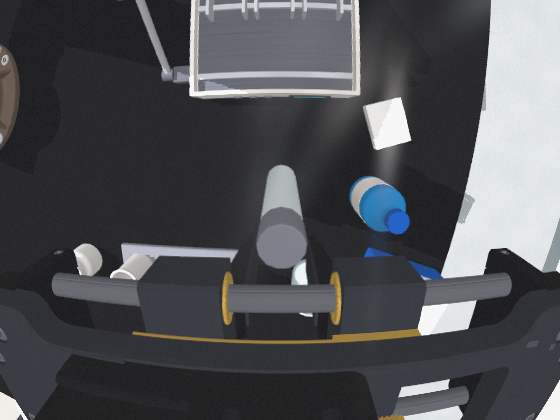

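```bash
python3 - <<'E'
from h import *
S=imaging.camera_info('scene'); s=arm.sense(); g=s['tcp_pos']; n=np.r_[ey,0]
uv=np.array((290,598))/3.6+[200-.4,60-.4]
o,v=ray(S,uv); k=((g-o)@n)/(v@n); p=o+k*v; print(p.round(4),'rel ex',((p-g)[:2]@ex).round(4),'dz',(p-g)[2].round(4))
go(np.r_[np.array([.4295,-.2805])-.010*ex,.333],1.719)
E
```

```text
[ 0.6481 -0.0577  0.1927] rel ex 0.0206 dz -0.1398
shift [-177.6 -249.    -0.5] turn -0.001
```

```bash
python3 -m jog '[[-15,0,-10,0,22],[0,0,-20,0,22],[-15,0,-20,0,22],[0,0,-20,0,22],[-30,-40,-20,0,22],[-65,-90,-20,0,22],[-100,-140,-20,0,22],[-140,-196,-20,0,22],[-165,-232,-20,0,22],[-178,-249,-20,0,22],[-178,-249,-20,0,22],[-178,-249,0,0,22],[-178,-249,20,0,22],[-178,-249,20,0,22]]' 3; python3 - <<'E'
from h import *
st(); s=grab('scene','s44'); crop(s,200,80,380,240,'s44c',4.2); grab('wrist','w44')
E
```

```text
time: 65.3
tcp_pos: [0.4315, -0.2897, 0.3117]
tcp_rot: [-3.14, -0.002, 1.72]
force: [0.5, -0.1, -0.2]
finger_gap: 0.289
t 65.3 tcp [ 0.4315 -0.2897  0.3117] rot [-3.1402e+00 -1.9000e-03  1.7198e+00] F [ 0.54 -0.11 -0.19] gap 27.5 W [-0.3779  0.2392  0.3117] j [-0.72  0.25  1.67  0.    1.22 -0.87]
```

View pics/s44c.png

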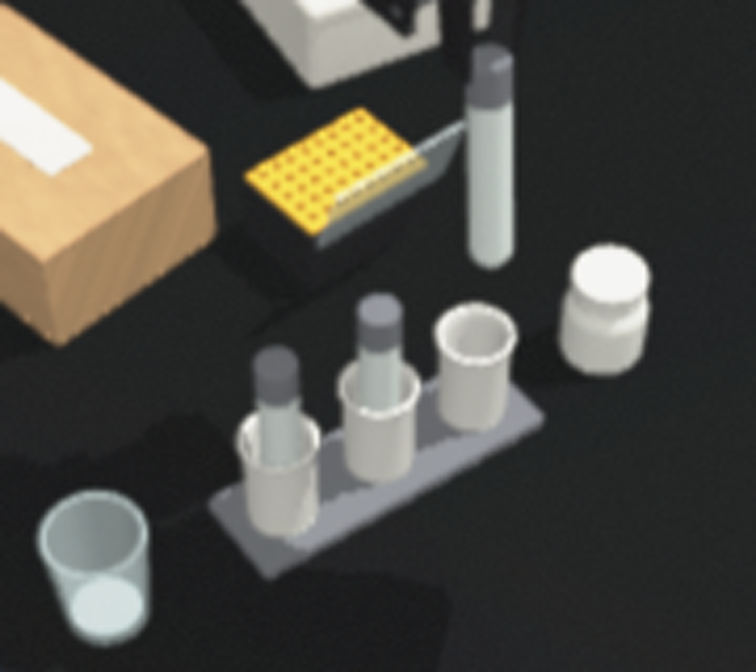

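View pics/w44.png

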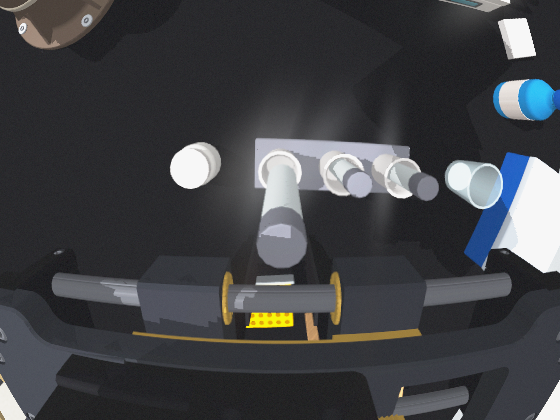

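```bash
python3 - <<'E'
from h import *
S=imaging.camera_info('scene'); c=imaging.camera_info('wrist'); s=arm.sense(); g=s['tcp_pos']; n=np.r_[ey,0]
uv=np.array((491,256))/4.2+[200-.4,80-.4]
o,v=ray(S,uv); k=((g-o)@n)/(v@n); p=o+k*v; print(p.round(4),'rel ex',((p-g)[:2]@ex).round(4),'dz',(p-g)[2].round(4))
print(onz(c,(280,171),.087,True), onz(S,np.array((475,335))/4.2+[200-.4,80-.4],.087))
print(proj(c,np.r_[p[:2],p[2]],True))
E
```

```text
[ 0.4282 -0.2669  0.1718] rel ex 0.0237 dz -0.1414
[ 0.42917153 -0.28033149  0.087     ] [ 0.42889185 -0.27889807  0.087     ]
[280.81937739 171.1486235 ]
```

```bash
python3 -m jog '[[-6,0,10,0,22],[-12,0,30,0,22],[-12,0,60,0,22],[-12,0,80,0,22],[-12,0,95,0,22],[-12,0,105,0,22],[-12,0,105,0,22]]' 3; python3 - <<'E'
from h import *
st(); s=grab('scene','s45'); crop(s,200,80,380,240,'s45c',4.2); grab('wrist','w45')
E
```

```text
time: 66.28
tcp_pos: [0.4329, -0.3027, 0.2073]
tcp_rot: [-3.141, -0.0, 1.719]
force: [0.0, 0.7, 0.1]
finger_gap: 0.291
t 66.28 tcp [ 0.4329 -0.3027  0.2073] rot [-3.1412e+00 -4.0000e-04  1.7188e+00] F [0.   0.73 0.05] gap 27.7 W [-0.391   0.2397  0.2073] j [-0.74  0.36  1.8  -0.    0.98 -0.88]
```

View pics/s45c.png

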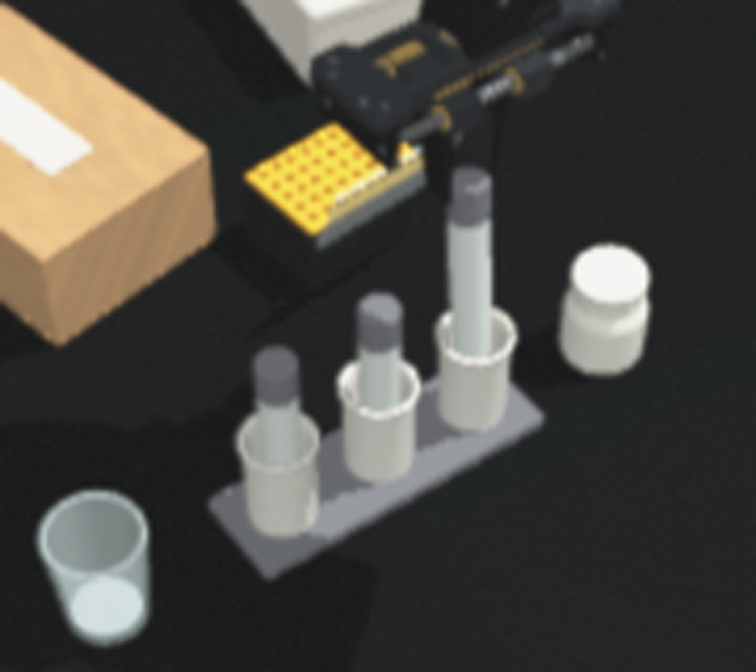

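View pics/w45.png

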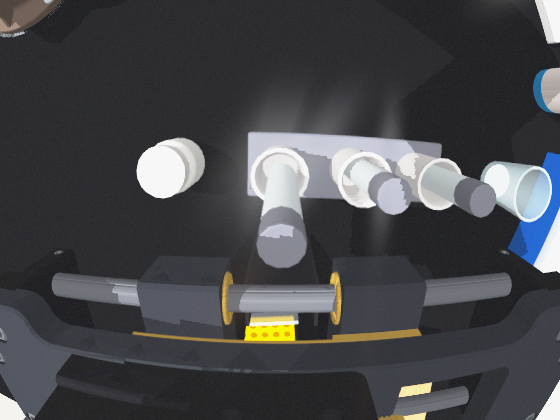

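```bash
python3 -m jog '[[4,0,8,0,22],[8,0,16,0,22],[12,0,24,0,22],[16,0,32,0,22],[19,0,38,0,22],[21,0,42,0,22],[21,0,42,0,22]]' 3;  python3 -m jog '[[0,0,3,0,22],[0,0,5,0,22],[0,0,5,0,22]]' 3; python3 - <<'E'
from h import *
st(); s=grab('scene','s46'); crop(s,200,80,380,240,'s46c',4.2)
E
```

```text
time: 67.25
tcp_pos: [0.4297, -0.2818, 0.1655]
tcp_rot: [-3.141, -0.0, 1.719]
force: [0.2, 0.1, -0.3]
finger_gap: 0.292
time: 67.62
tcp_pos: [0.4297, -0.282, 0.1605]
tcp_rot: [-3.141, -0.0, 1.719]
force: [-0.3, -0.0, -1.1]
finger_gap: 0.296
t 67.62 tcp [ 0.4297 -0.282   0.1605] rot [-3.1415 -0.      1.7187] F [-0.34 -0.04 -1.11] gap 28.1 W [-0.37    0.2398  0.1605] j [-0.71  0.4   1.89 -0.    0.85 -0.86]
```

View pics/s46c.png

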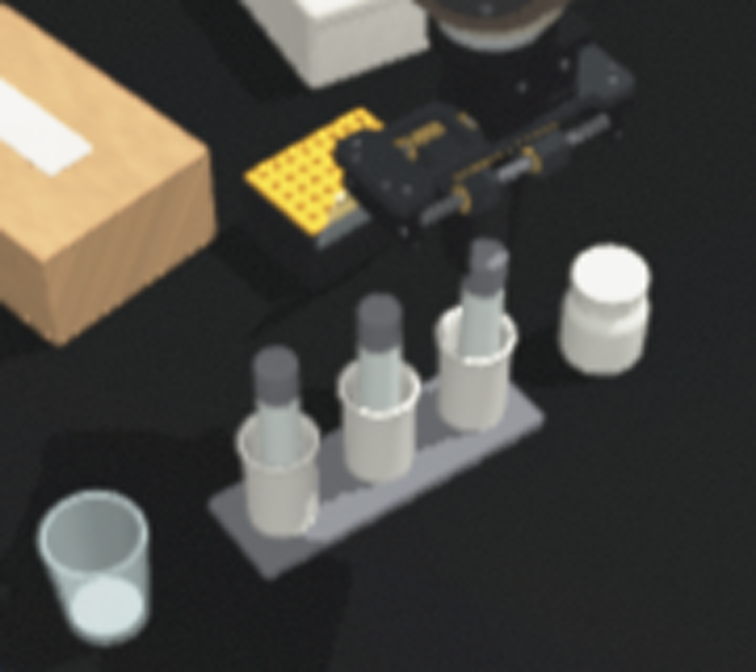

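```bash
python3 -m jog '[[-1,0,3,0,22],[-2,0,5,0,22],[-2,0,5,0,22]]' 3;python3 -m jog '[[-1,0,2,0,22],[-1,0,4,0,22],[-1,0,4,0,22]]' 3
```

```text
time: 68.05
tcp_pos: [0.4301, -0.284, 0.1555]
tcp_rot: [-3.142, 0.0, 1.719]
force: [0.1, -0.1, 0.0]
finger_gap: 0.297
time: 68.42
tcp_pos: [0.4302, -0.2849, 0.1515]
tcp_rot: [-3.142, 0.0, 1.719]
force: [-0.0, 0.8, 0.7]
finger_gap: 0.294
```

```bash
python3 -m jog '[[0,0,2,0,22],[0,0,2,0,22]]' 3; python3 -m jog '[[0,0,0,0,32],[0,0,0,0,40],[0,0,0,0,44],[0,0,0,0,44],[0,0,-20,0,44],[0,0,-60,0,44],[0,0,-110,0,44],[0,0,-160,0,44],[0,0,-175,0,44]]' 3; python3 - <<'E'
from h import *
st(); s=grab('scene','s47'); crop(s,200,80,380,240,'s47c',4.2); t=grab('top','t47')
go(np.r_[.6126,.1142-.03,.37],.148)
E
```

```text
time: 68.68
tcp_pos: [0.4302, -0.2849, 0.1495]
tcp_rot: [-3.142, 0.0, 1.719]
force: [0.1, 0.2, 2.1]
finger_gap: 0.291
time: 69.8
tcp_pos: [0.4306, -0.2852, 0.3275]
tcp_rot: [3.139, 0.003, 1.719]
force: [-0.0, 0.7, -0.9]
finger_gap: 0.464
t 69.8 tcp [ 0.4306 -0.2852  0.3275] rot [3.1387 0.0035 1.7189] F [-0.04  0.72 -0.92] gap 44.1 W [-0.3733  0.2394  0.3275] j [-0.71  0.23  1.66 -0.    1.25 -0.86]
shift [338.2 234.7 -44.6] turn 1.571
```

View pics/s47c.png

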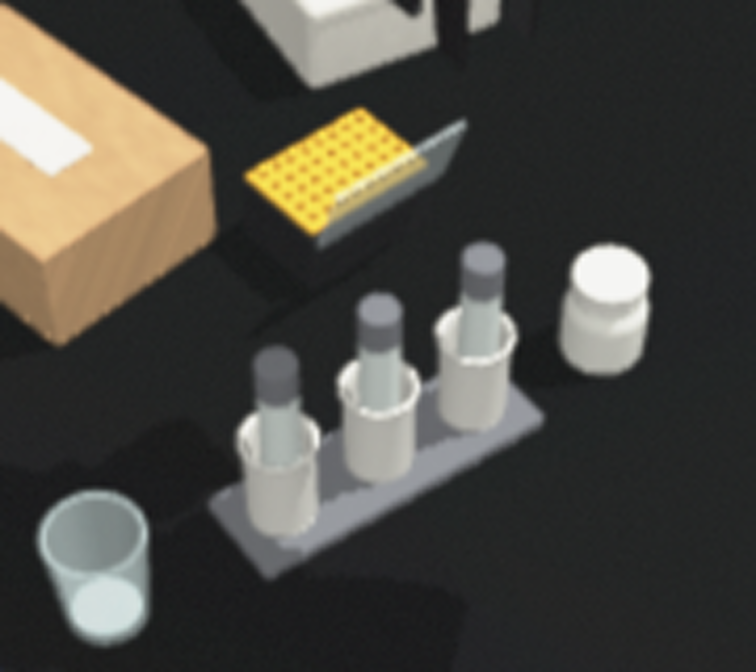

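View pics/t47.png

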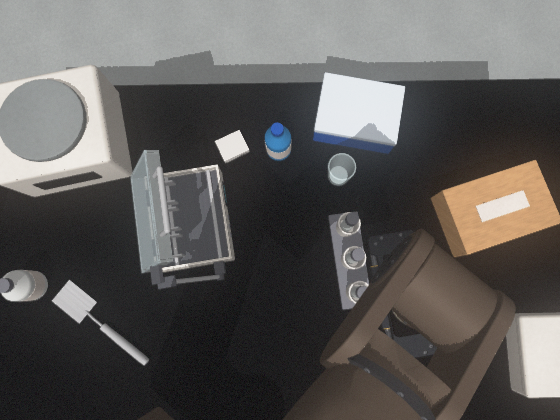

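```bash
python3 -m jog '[[0,0,-30,0,34],[30,20,-45,0.15,34],[70,48,-45,0.32,34],[110,76,-45,0.5,34],[150,104,-45,0.68,34],[190,132,-45,0.86,34],[230,160,-45,1.04,34],[270,188,-45,1.22,34],[310,216,-45,1.4,34],[345,235,-45,1.571,34],[368,235,-45,1.571,34],[368,235,-45,1.571,34],[368,235,-45,1.571,34]]' 15; python3 - <<'E'
from h import *
st(); grab('wrist','w48'); go(np.r_[.6126,.1142,.2547],.148)
E
```

```text
time: 71.53
tcp_pos: [0.608, 0.1129, 0.3693]
tcp_rot: [3.141, 0.001, 0.15]
force: [0.3, 0.2, 1.5]
finger_gap: 0.36
t 71.53 tcp [0.608  0.1129 0.3693] rot [3.1412e+00 6.0000e-04 1.4950e-01] F [0.32 0.19 1.46] gap 34.2 W [-0.0058  0.0051  0.3693] j [ 0.08  0.37  1.34 -0.    1.43  1.5 ]
shift [  4.7  -0.9 114.9] turn 0.0
```

View pics/w48.png

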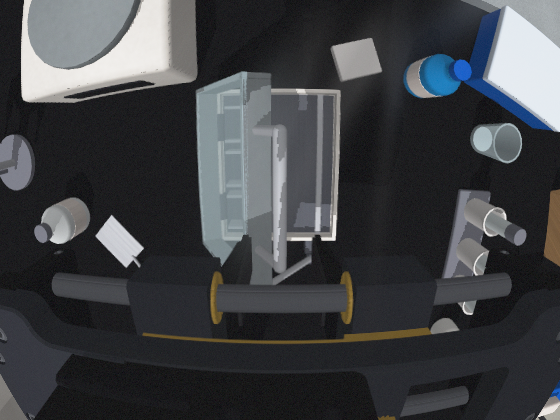

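Handle bar at col ~281, centred between the fingers. Descend and pinch.

```bash
python3 -m jog '[[4,-1,50,0,34],[4,-1,95,0,34],[4,-1,115,0,34],[4,-1,115,0,34],[4,-1,115,0,0],[4,-1,115,0,0],[4,-1,115,0,0],[4,-1,115,0,0]]' 15; python3 - <<'E'
from h import *
st()
p=toW(hood(1.075))
for th in np.arange(1.075,1.78,.045):
  q=toW(hood(th))-p; print(round(th,4),(-q[0]*1000).round(0),(-q[2]*1000).round(0))
E
```

```text
time: 72.58
tcp_pos: [0.6124, 0.1152, 0.2555]
tcp_rot: [3.141, -0.001, 0.148]
force: [-0.6, -1.5, 4.8]
finger_gap: 0.119
t 72.58 tcp [0.6124 0.1152 0.2555] rot [ 3.1411e+00 -1.3000e-03  1.4790e-01] F [-0.62 -1.48  4.8 ] gap 11.3 W [-0.0042  0.0004  0.2555] j [ 0.08  0.45  1.51 -0.    1.18  1.5 ]
1.075 -0.0 -0.0
1.12 -9.0 -4.0
1.165 -19.0 -8.0
1.21 -28.0 -11.0
1.255 -38.0 -13.0
1.3 -48.0 -16.0
1.345 -58.0 -18.0
1.39 -68.0 -19.0
1.435 -78.0 -20.0
1.48 -88.0 -20.0
1.525 -99.0 -20.0
1.57 -109.0 -20.0
1.615 -119.0 -19.0
1.66 -129.0 -18.0
1.705 -139.0 -16.0
1.75 -149.0 -14.0
```

```bash
python3 -m jog '[[0,-4,-3,0,0],[0,-9,-5,0,0],[0,-19,-9,0,0],[0,-28,-12,0,0],[0,-38,-14,0,0],[0,-48,-17,0,0],[0,-58,-19,0,0],[0,-68,-20,0,0],[0,-78,-21,0,0],[0,-88,-21,0,0],[0,-99,-21,0,0],[0,-109,-21,0,0],[0,-119,-20,0,0],[0,-129,-19,0,0],[0,-139,-17,0,0],[0,-144,-16,0,0],[0,-149,-15,0,0],[0,-149,-15,0,0]]' 15; python3 - <<'E'
from h import *
st(); s=grab('scene','s49'); crop(s,240,200,440,370,'s49c',3.9)
E
```

```text
time: 74.82
tcp_pos: [0.5903, 0.2617, 0.2698]
tcp_rot: [3.139, 0.0, 0.148]
force: [0.8, -5.2, 3.0]
finger_gap: 0.123
t 74.83 tcp [0.5903 0.2617 0.2698] rot [3.1394e+00 3.0000e-04 1.4760e-01] F [ 0.77 -5.19  3.01] gap 11.7 W [0.144  0.0006 0.2698] j [ 0.32  0.48  1.43 -0.    1.23  1.74]
```

View pics/s49c.png

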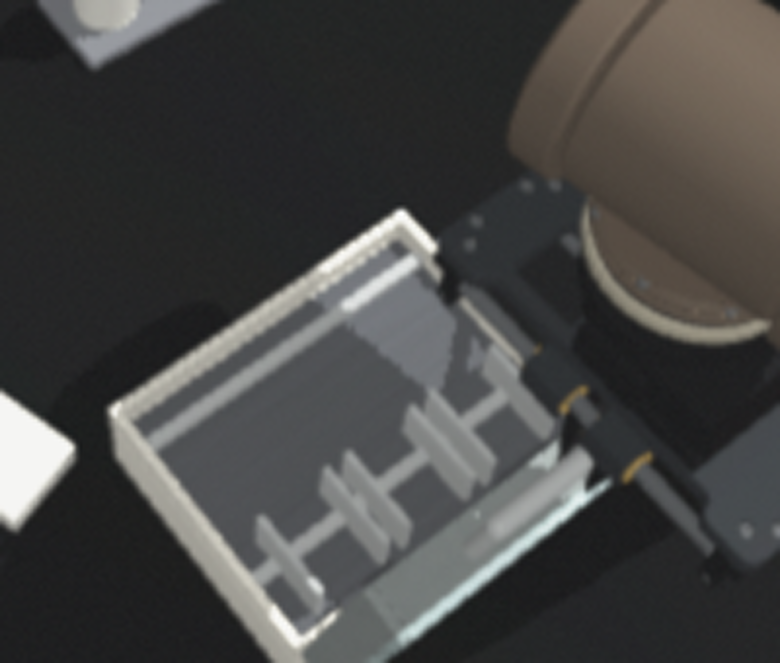

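```bash
python3 -m jog '[[0,2,0,0,0],[0,2,0,0,34],[0,2,0,0,34],[0,2,0,0,34],[0,2,-40,0,34],[0,2,-100,0,34],[0,40,-100,0,34],[-30,80,-100,0,34],[-75,120,-100,-0.18,34],[-120,140,-100,-0.36,34],[-151,140,-100,-0.54,34],[-151,140,-100,-0.72,34],[-151,140,-100,-0.9,34],[-151,140,-100,-1.08,34],[-151,140,-100,-1.26,34],[-151,140,-100,-1.44,30],[-151,140,-100,-1.571,30],[-151,140,-100,-1.571,30],[-151,140,-100,-1.571,30]]' 15; python3 - <<'E'
from h import *
st(); s=grab('scene','s50'); crop(s,280,200,440,340,'s50c',4.8); grab('wrist','w50')
E
```

```text
time: 77.25
tcp_pos: [0.4615, 0.102, 0.3696]
tcp_rot: [-3.142, 0.0, 1.716]
force: [-0.3, -0.9, -0.1]
finger_gap: 0.315
t 77.25 tcp [0.4615 0.102  0.3696] rot [-3.1415e+00  1.0000e-04  1.7159e+00] F [-0.27 -0.86 -0.08] gap 29.9 W [0.0051 0.1517 0.3696] j [ 0.08  0.13  1.67 -0.    1.34 -0.07]
```

View pics/s50c.png

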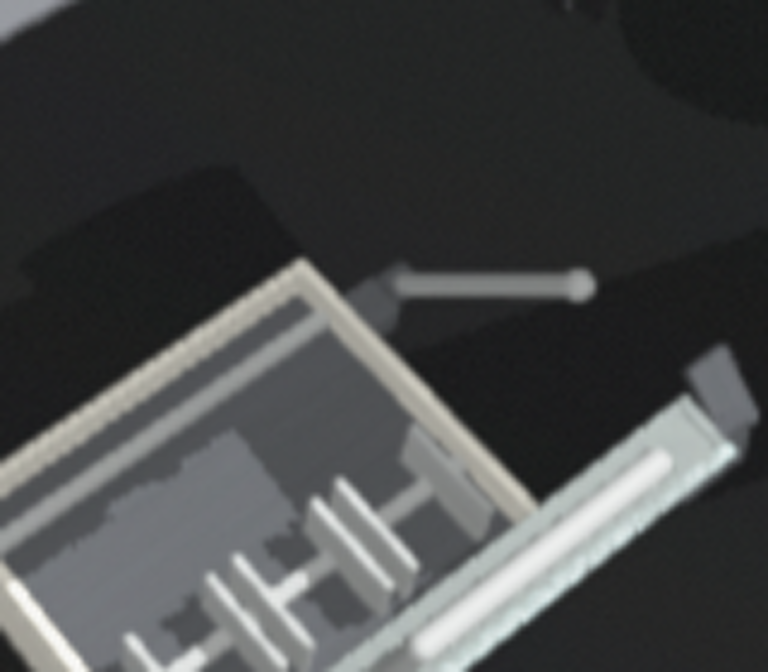

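View pics/w50.png

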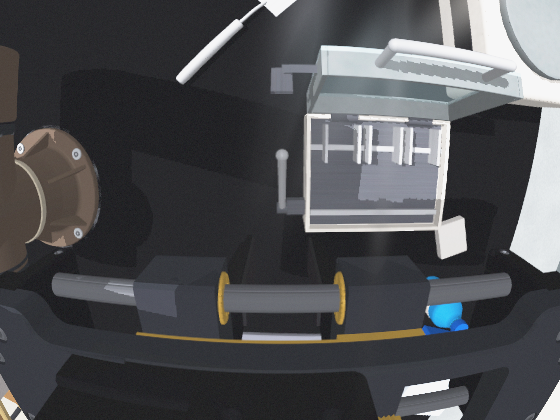

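```bash
python3 - <<'E'
from h import *
S=imaging.camera_info('scene')
p=rodplane(S,np.array((580,286))/4.8+[280-.4,200-.4]); a=np.arctan2(p[2]-.05,p[0]+.056); print(p,a)
r=.105; print(-.056+r*np.cos(a), .05+r*np.sin(a)); go(W(-.056+r*np.cos(a),.151,.05+r*np.sin(a)-.014),1.719)
for th in np.arange(a,.0,-.06): print(round(th,2),(1000*r*(np.cos(th)-np.cos(a))).round(0),(1000*r*(np.sin(a)-np.sin(th))).round(0))
E
```

```text
[0.04209061 0.151      0.18309408] 0.93566597300242
0.006294657613793227 0.1345244085029897
shift [  1.3   0.6 249.1] turn -0.002
0.94 0.0 0.0
0.88 5.0 4.0
0.82 10.0 8.0
0.76 14.0 13.0
0.7 18.0 17.0
0.64 22.0 22.0
0.58 26.0 27.0
0.52 29.0 33.0
0.46 32.0 38.0
0.4 35.0 44.0
0.34 37.0 50.0
0.28 39.0 56.0
0.22 40.0 62.0
0.16 41.0 68.0
0.1 42.0 74.0
0.04 43.0 81.0
```

```bash
python3 -m jog '[[1,0,60,0,30],[1,0,120,0,30],[1,0,180,0,30],[1,0,225,0,30],[1,0,248,0,30],[1,0,248,0,30],[1,0,248,0,0],[1,0,248,0,0],[1,0,248,0,0],[1,0,248,0,0]]' 30; python3 -m jog '[[2,0,2,0,0],[5,0,4,0,0],[10,0,8,0,0],[14,0,13,0,0],[18,0,17,0,0],[22,0,22,0,0],[26,0,27,0,0],[29,0,33,0,0],[32,0,38,0,0],[35,0,44,0,0],[37,0,50,0,0],[37,0,50,0,0]]' 30; python3 - <<'E'
from h import *
st(); s=grab('scene','s51'); crop(s,280,200,440,340,'s51c',4.8)
E
```

```text
time: 78.6
tcp_pos: [0.4618, 0.1032, 0.1223]
tcp_rot: [3.14, -0.0, 1.719]
force: [-0.3, 3.7, 6.3]
finger_gap: 0.094
time: 80.1
tcp_pos: [0.4563, 0.1399, 0.0711]
tcp_rot: [3.141, -0.0, 1.719]
force: [3.0, 4.5, 2.2]
finger_gap: 0.098
t 80.1 tcp [0.4563 0.1399 0.0711] rot [ 3.1410e+00 -1.0000e-04  1.7188e+00] F [3.03 4.46 2.18] gap 9.3 W [0.0433 0.1512 0.0711] j [0.16 0.5  2.06 0.   0.58 0.01]
```

View pics/s51c.png

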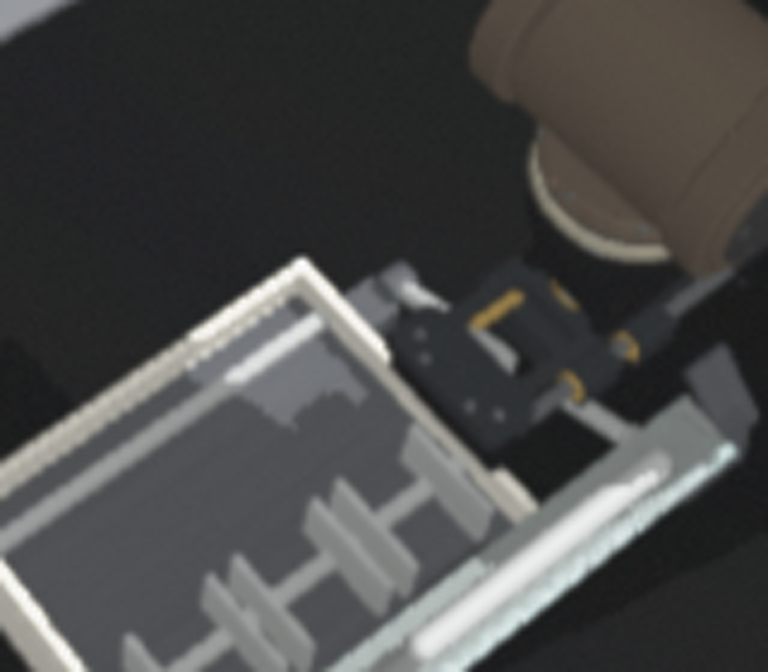

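```bash
python3 -m jog '[[2,0,6,0,0],[3,0,12,0,0],[4,0,18,0,0],[5,0,24,0,0],[5,0,28,0,0],[5,0,28,0,0]]' 30; python3 - <<'E'
from h import *
st()
E
```

```text
time: 80.9
tcp_pos: [0.4555, 0.1448, 0.0429]
tcp_rot: [3.141, -0.0, 1.719]
force: [4.4, 4.7, 1.5]
finger_gap: 0.096
t 80.9 tcp [0.4555 0.1448 0.0429] rot [ 3.1411e+00 -1.0000e-04  1.7188e+00] F [4.4  4.72 1.51] gap 9.1 W [0.0483 0.1512 0.0429] j [0.17 0.56 2.07 0.   0.51 0.02]
```

```bash
python3 -m jog '[[0,0,2,0,0],[0,0,4,0,0],[0,0,4,0,0]]' 30; python3 -m jog '[[0,0,1,0,0],[0,0,2,0,0],[0,0,2,0,0]]' 30
```

```text
time: 81.28
tcp_pos: [0.4555, 0.1448, 0.0391]
tcp_rot: [3.141, -0.0, 1.719]
force: [4.8, 5.5, 0.3]
finger_gap: 0.1
time: 81.65
tcp_pos: [0.4555, 0.1448, 0.0371]
tcp_rot: [3.141, -0.0, 1.719]
force: [4.2, 5.5, 1.3]
finger_gap: 0.093
```

```bash
python3 -m jog '[[0,0,1,0,0],[0,0,2,0,0],[0,0,2,0,0]]' 30; python3 -m jog '[[0,0,0,0,14],[0,0,0,0,24],[0,0,0,0,30],[0,0,0,0,30],[0,0,-40,0,30],[-10,0,-100,0,30],[-20,0,-160,0,30],[-20,0,-220,0,30],[-20,0,-280,0,30],[-40,0,-330,0,34],[-40,0,-330,0,34]]' 30; python3 - <<'E'
from h import *
st(); s=grab('scene','s52'); crop(s,280,200,440,340,'s52c',4.8);t=grab('top','t52'); crop(t,100,120,290,310,'t52c',3.2)
E
```

```text
time: 82.02
tcp_pos: [0.4555, 0.1447, 0.0351]
tcp_rot: [3.141, -0.0, 1.719]
force: [4.6, 4.1, 1.4]
finger_gap: 0.097
time: 83.4
tcp_pos: [0.4618, 0.1044, 0.3688]
tcp_rot: [3.135, 0.001, 1.718]
force: [0.2, -0.5, -1.7]
finger_gap: 0.357
t 83.4 tcp [0.4618 0.1044 0.3688] rot [3.1353e+00 7.0000e-04 1.7179e+00] F [ 0.2  -0.48 -1.74] gap 34.0 W [0.0073 0.151  0.3688] j [ 0.08  0.13  1.67 -0.    1.33 -0.06]
```

View pics/s52c.png

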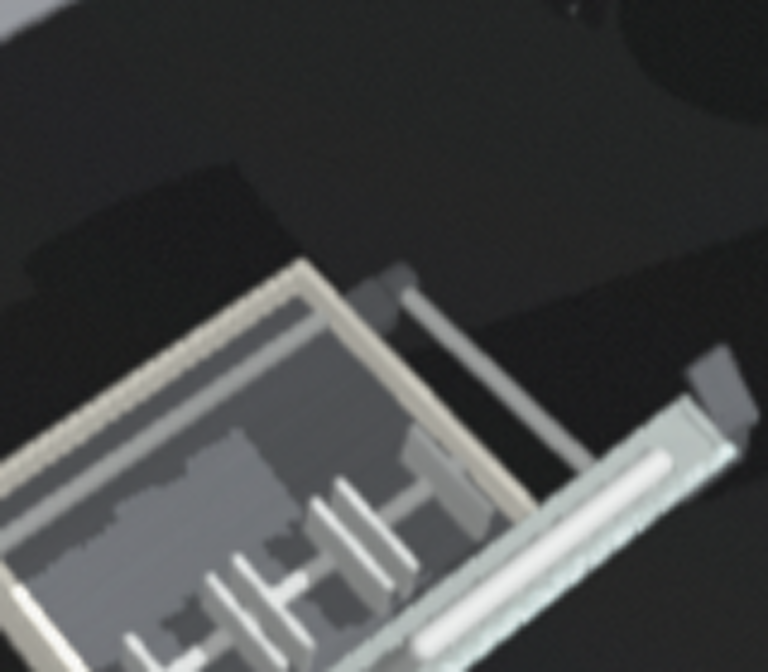

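View pics/t52c.png

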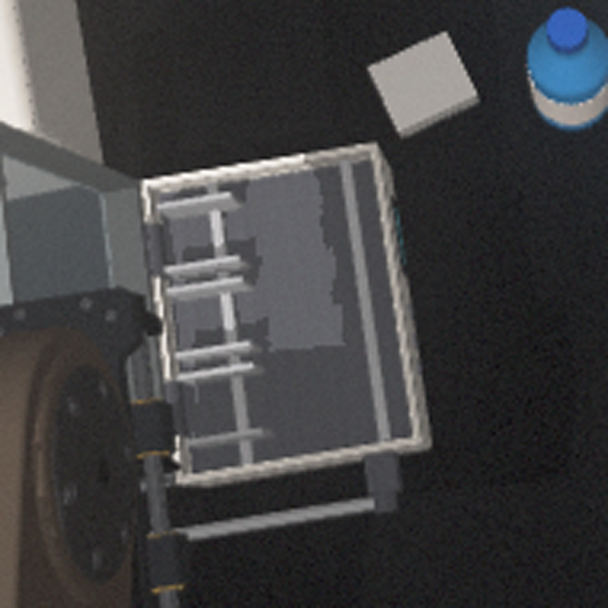

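```bash
python3 - <<'E'
from h import *
S=imaging.camera_info('scene')
for uv in [(412,298),(500,378),(580,452)]:
    p=rodplane(S,np.array(uv)/4.8+[280-.4,200-.4]); print(p.round(4),np.arctan2(p[2]-.05,p[0]+.056).round(3))
s0=cv2.imread('pics/s0.png') if False else cv2.imread('pics/scene0.png'); crop(s0,280,200,440,340,'s00',4.8)
st(); go(np.r_[.5905,.262,.37],.148)
E
```

```text
[-0.0434  0.151   0.0524] 0.186
[0.02   0.151  0.0604] 0.136
[0.0745 0.151  0.0664] 0.125
t 83.5 tcp [0.4607 0.1049 0.3651] rot [-3.1412 -0.      1.7182] F [-0.51  0.51  0.77] gap 34.0 W [0.008  0.152  0.3651] j [ 0.08  0.14  1.68 -0.    1.33 -0.06]
shift [136.4 151.5  -5. ] turn 1.57
```

View pics/s00.png

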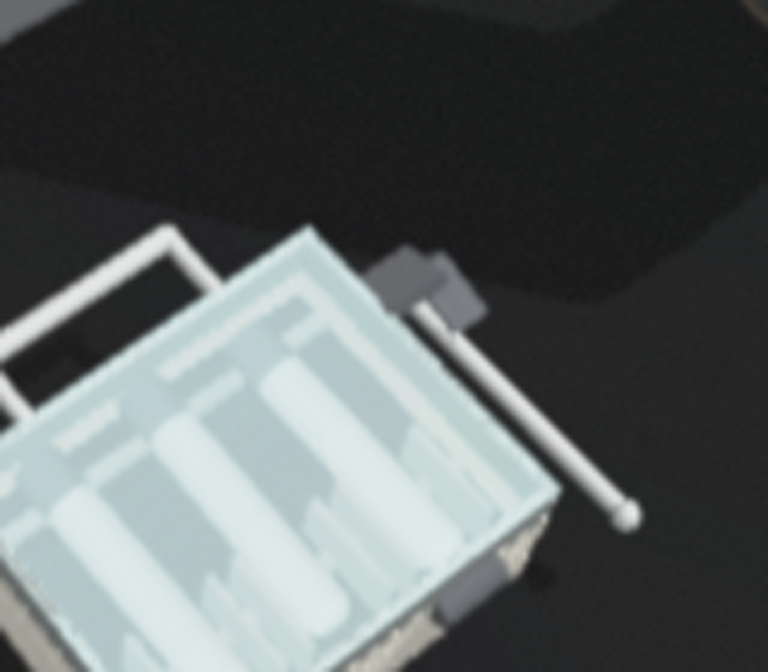

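```bash
python3 -m jog '[[10,0,50,0,10],[25,0,100,0,0],[38,0,150,0,0],[38,0,200,0,0],[38,0,250,0,0],[38,0,280,0,0],[38,0,295,0,0],[38,0,295,0,0]]' 12; python3 -m jog '[[0,0,3,0,0],[0,0,6,0,0],[0,0,9,0,0],[0,0,9,0,0]]'; python3 -m jog '[[0,0,2,0,0],[0,0,4,0,0],[0,0,4,0,0]]'
```

```text
time: 84.5
tcp_pos: [0.4538, 0.1425, 0.0687]
tcp_rot: [-3.137, 0.0, 1.719]
force: [-0.1, 1.1, 0.5]
finger_gap: 0.004
time: 85.0
tcp_pos: [0.4555, 0.1425, 0.0616]
tcp_rot: [3.141, 0.0, 1.719]
force: [-0.3, -0.1, -0.5]
finger_gap: 0.005
time: 85.38
tcp_pos: [0.4554, 0.1425, 0.0575]
tcp_rot: [-3.141, 0.0, 1.719]
force: [-0.4, 0.9, 0.8]
finger_gap: 0.004
```

```bash
python3 -m jog '[[0,0,1,0,0],[0,0,2,0,0],[0,0,2,0,0]]';python3 -m jog '[[0,0,1,0,0],[0,0,2,0,0],[0,0,2,0,0]]'; python3 - <<'E'
from h import *
st(); s=grab('scene','s53'); crop(s,280,200,440,340,'s53c',4.8); grab('wrist','w53')
E
```

```text
time: 85.75
tcp_pos: [0.4554, 0.1425, 0.0555]
tcp_rot: [-3.141, 0.0, 1.719]
force: [0.4, -0.2, -0.5]
finger_gap: 0.005
time: 86.12
tcp_pos: [0.4556, 0.1426, 0.0545]
tcp_rot: [3.141, 0.0, 1.719]
force: [-3.3, 0.0, 15.7]
finger_gap: 0.004
t 86.12 tcp [0.4556 0.1426 0.0545] rot [3.1406e+00 1.0000e-04 1.7189e+00] F [-3.28  0.03 15.67] gap 0.3 W [0.0461 0.1514 0.0545] j [ 0.16  0.54  2.07 -0.    0.54  0.02]
```

View pics/s53c.png

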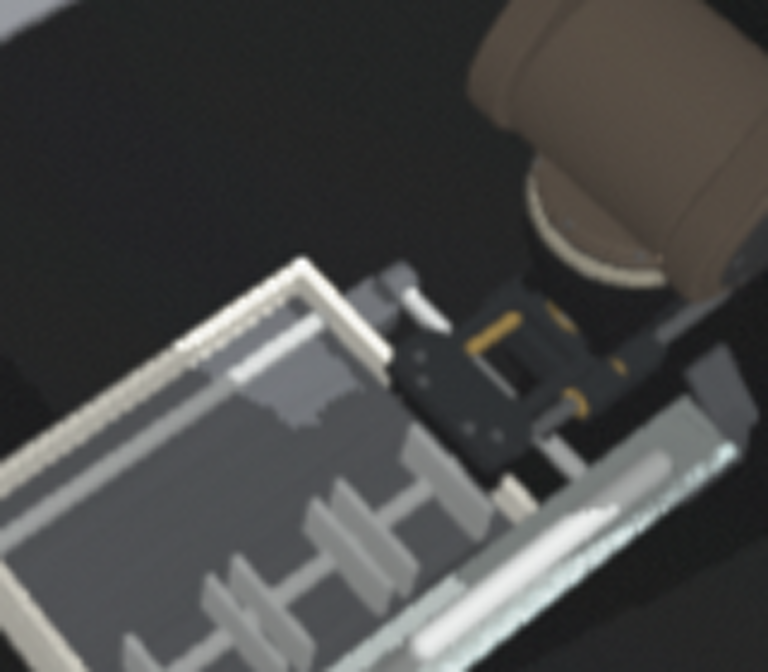

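View pics/w53.png

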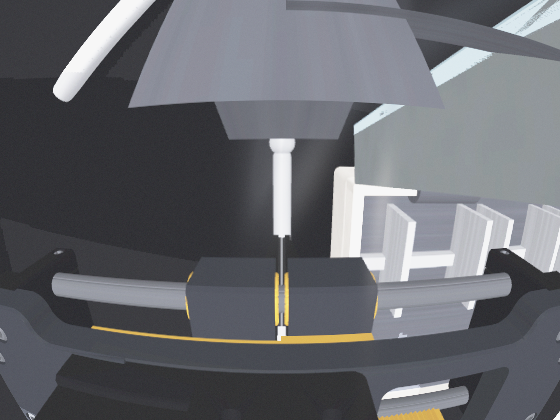

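```bash
python3 -m jog '[[0,0,-30,0,0],[-10,0,-90,0,0],[-20,0,-150,0,0],[-30,0,-210,0,10],[-38,0,-270,0,20],[-38,0,-315,0,30],[-38,0,-315,0,34]]' 12; python3 - <<'E'
from h import *
st(); s=grab('scene','s54'); crop(s,280,200,440,340,'s54c',4.8)
go(np.r_[.5905,.262,.37],.148)
E
```

```text
time: 87.1
tcp_pos: [0.4617, 0.1049, 0.3715]
tcp_rot: [3.136, 0.0, 1.719]
force: [-0.2, 0.2, -0.5]
finger_gap: 0.339
t 87.1 tcp [0.4617 0.1049 0.3715] rot [3.1357e+00 4.0000e-04 1.7186e+00] F [-0.22  0.2  -0.46] gap 32.2 W [0.0079 0.151  0.3715] j [ 0.08  0.13  1.67 -0.    1.34 -0.06]
shift [136.3 151.1  -0.3] turn 1.571
```

View pics/s54c.png

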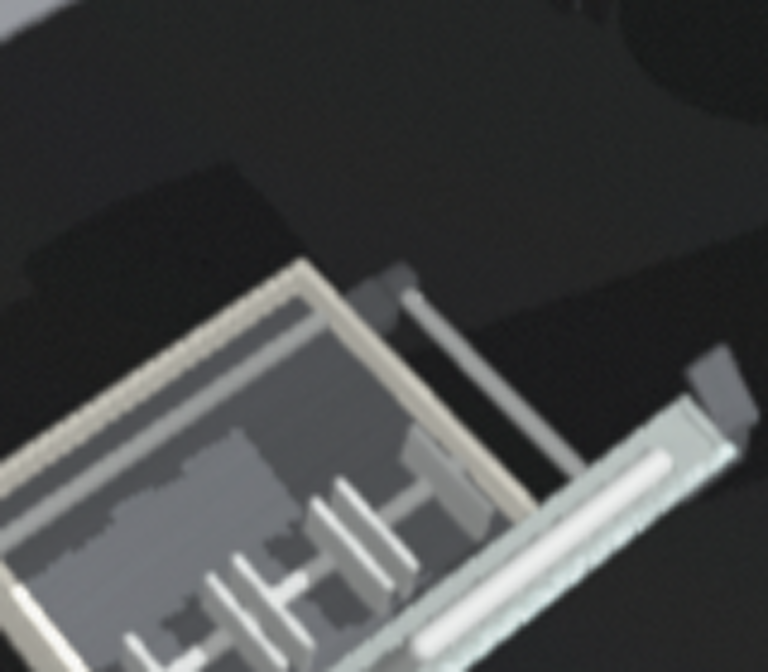

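```bash
python3 -m jog '[[20,30,0,0.18,34],[50,60,0,0.36,34],[80,100,0,0.54,34],[110,130,0,0.72,34],[136,151,0,0.9,34],[136,151,0,1.08,34],[136,151,0,1.26,34],[136,151,0,1.44,34],[136,151,0,1.571,34],[136,151,0,1.571,34],[136,151,0,1.571,34]]' 15; python3 -c "
from h import *
st(); go(np.r_[.5905,.2612,.268],.148)"
```

```text
time: 88.52
tcp_pos: [0.5902, 0.2618, 0.3676]
tcp_rot: [3.141, 0.001, 0.151]
force: [-0.8, -0.0, 0.5]
finger_gap: 0.356
t 88.53 tcp [0.5902 0.2618 0.3676] rot [3.1413e+00 1.5000e-03 1.5080e-01] F [-0.84 -0.    0.48] gap 33.9 W [0.144  0.0007 0.3676] j [ 0.32  0.42  1.27 -0.    1.45  1.74]
shift [ 0.3  0.6 99.6] turn 0.003
```

```bash
python3 -m jog '[[0,0,50,0,34],[0,0,85,0,34],[0,0,99,0,34],[0,0,99,0,34],[0,0,99,0,0],[0,0,99,0,0],[0,0,99,0,0],[0,0,99,0,0]]' 15; python3 -m jog '[[0,7,-2,0,0],[0,14,-3,0,0],[0,21,-4,0,0],[0,28,-5,0,0],[0,35,-6,0,0],[0,42,-7,0,0],[0,49,-7,0,0],[0,56,-7,0,0],[0,63,-7,0,0],[0,70,-7,0,0],[0,77,-6,0,0],[0,84,-5,0,0],[0,91,-4,0,0],[0,98,-3,0,0],[0,105,-2,0,0],[0,112,0,0,0],[0,118,2,0,0],[0,125,4,0,0],[0,132,6,0,0],[0,139,9,0,0]]' 15; python3 - <<'E'
from h import *
st()
p=toW(hood(1.125))
for th in np.arange(1.125,-.01,-.0625):
  q=toW(hood(th))-p; print(round(th,4),(-q[0]*1000).round(0),(-q[2]*1000).round(0))
E
```

```text
time: 89.52
tcp_pos: [0.5906, 0.2617, 0.2704]
tcp_rot: [-3.142, -0.001, 0.148]
force: [-1.6, -0.7, 5.1]
finger_gap: 0.121
time: 92.02
tcp_pos: [0.6108, 0.1237, 0.2604]
tcp_rot: [3.141, 0.0, 0.148]
force: [-1.8, 0.5, -0.3]
finger_gap: 0.117
t 92.03 tcp [0.6108 0.1237 0.2604] rot [3.1414e+00 2.0000e-04 1.4780e-01] F [-1.81  0.51 -0.34] gap 11.2 W [0.0045 0.0007 0.2604] j [ 0.09  0.45  1.5  -0.    1.19  1.52]
1.125 -0.0 -0.0
1.0625 13.0 6.0
1.0 25.0 12.0
0.9375 38.0 19.0
0.875 49.0 27.0
0.8125 60.0 36.0
0.75 71.0 45.0
0.6875 81.0 55.0
0.625 90.0 66.0
0.5625 99.0 77.0
0.5 107.0 88.0
0.4375 114.0 101.0
0.375 120.0 113.0
0.3125 126.0 126.0
0.25 131.0 139.0
0.1875 135.0 153.0
0.125 138.0 167.0
0.0625 140.0 180.0
0.0 142.0 194.0
```

```bash
python3 -m jog '[[0,6,3,0,0],[0,13,6,0,0],[0,19,9,0,0],[0,25,12,0,0],[0,32,15,0,0],[0,38,19,0,0],[0,44,23,0,0],[0,49,27,0,0],[0,55,31,0,0],[0,60,36,0,0],[0,66,40,0,0],[0,71,45,0,0],[0,76,50,0,0],[0,81,55,0,0],[0,86,60,0,0],[0,90,66,0,0],[0,95,71,0,0],[0,99,77,0,0],[0,103,82,0,0],[0,107,88,0,0]]' 15; python3 -c "
from h import *
st()"
```

```text
time: 94.52
tcp_pos: [0.6267, 0.0183, 0.1722]
tcp_rot: [-3.142, -0.0, 0.148]
force: [-0.3, -1.0, -1.6]
finger_gap: 0.119
t 94.53 tcp [0.6267 0.0183 0.1722] rot [-3.1415e+00 -1.0000e-04  1.4790e-01] F [-0.26 -1.01 -1.56] gap 11.3 W [-0.1021  0.0006  0.1722] j [-0.08  0.54  1.6   0.    1.    1.35]
```

```bash
python3 -m jog '[[0,4,6,0,0],[0,7,13,0,0],[0,10,19,0,0],[0,13,25,0,0],[0,16,31,0,0],[0,19,38,0,0],[0,22,44,0,0],[0,24,51,0,0],[0,26,58,0,0],[0,28,65,0,0],[0,30,72,0,0],[0,31,79,0,0],[0,32,84,0,0],[0,33,89,0,0],[0,33,93,0,0],[0,34,97,0,0],[0,34,100,0,0],[0,34,100,0,0]]' 15; python3 -m jog '[[0,0,1,0,0],[0,0,2,0,0],[0,0,2,0,0]]'; python3 -m jog '[[0,0,1,0,0],[0,0,2,0,0],[0,0,2,0,0]]'; python3 - <<'E'
from h import *
st(); s=grab('scene','s55'); crop(s,250,190,430,360,'s55c',4.2)
E
```

```text
time: 96.78
tcp_pos: [0.6316, -0.015, 0.0723]
tcp_rot: [-3.141, 0.0, 0.148]
force: [1.0, 5.4, -3.1]
finger_gap: 0.122
time: 97.15
tcp_pos: [0.6316, -0.0151, 0.0705]
tcp_rot: [-3.141, 0.0, 0.148]
force: [-0.4, 5.5, -2.4]
finger_gap: 0.121
time: 97.52
tcp_pos: [0.6317, -0.0152, 0.0691]
tcp_rot: [3.141, -0.0, 0.148]
force: [-2.2, 4.4, 4.0]
finger_gap: 0.123
t 97.53 tcp [ 0.6317 -0.0152  0.0691] rot [ 3.1415e+00 -4.0000e-04  1.4780e-01] F [-2.2   4.41  4.04] gap 11.7 W [-0.136   0.0006  0.0691] j [-0.13  0.67  1.67 -0.    0.8   1.29]
```

View pics/s55c.png

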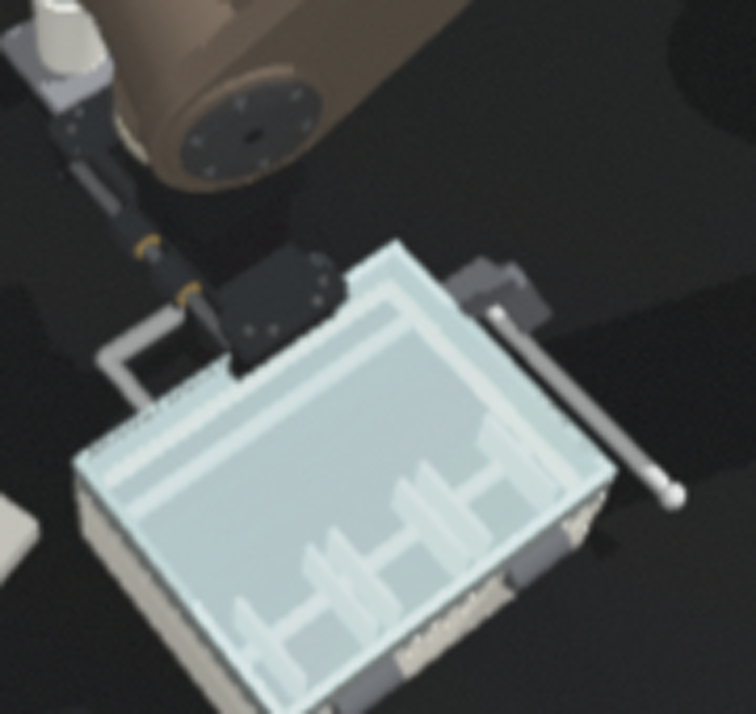

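```bash
python3 -m jog '[[0,0,1,0,0],[0,0,2,0,0],[0,0,2,0,0]]'
```

```text
time: 97.95
tcp_pos: [0.6319, -0.0152, 0.0686]
tcp_rot: [3.141, -0.002, 0.148]
force: [-5.5, 6.0, 17.7]
finger_gap: 0.12
```

Firm contact (Fz 18 N, no further travel): shut. Release and withdraw.

```bash
python3 -m jog '[[0,0,-1,0,0],[0,0,-1,0,16],[0,0,-1,0,28],[0,0,-1,0,34],[0,0,-1,0,34],[0,0,-30,0,34],[0,0,-80,0,34],[0,0,-140,0,34],[0,0,-200,0,34],[-60,60,-230,0,34],[-120,120,-230,0,34],[-150,180,-230,0,34],[-150,220,-230,0,34],[-150,220,-230,0,34]]'; python3 - <<'E'
from h import *
st(); s=grab('scene','s56'); t=grab('top','t56'); crop(s,200,130,440,380,'s56c',2.4)
S=imaging.camera_info('scene');T=imaging.camera_info('top')
E
```

```text
time: 99.7
tcp_pos: [0.5145, -0.2578, 0.2968]
tcp_rot: [3.141, -0.0, 0.145]
force: [0.1, -0.3, -0.3]
finger_gap: 0.357
t 99.7 tcp [ 0.5145 -0.2578  0.2968] rot [ 3.1409 -0.      0.1451] F [ 0.11 -0.34 -0.29] gap 34.0 W [-0.3586  0.1523  0.2968] j [-0.58  0.35  1.57 -0.    1.22  0.85]
```

View pics/s56.png

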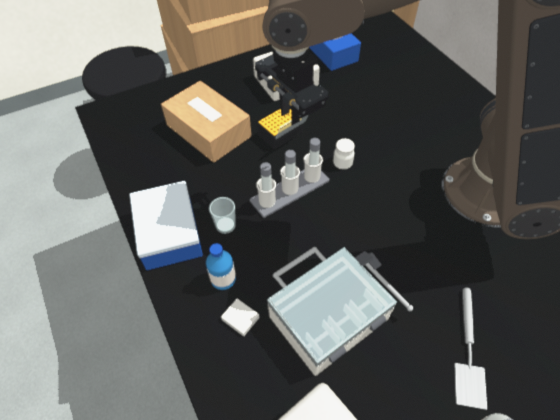

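View pics/t56.png

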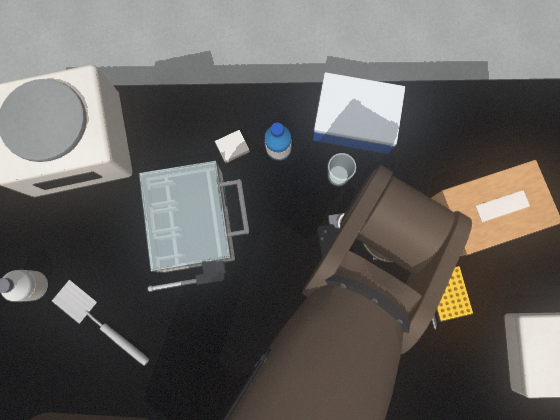

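```bash
python3 - <<'E'
from h import *
a=cv2.imread('pics/scene0.png');b=cv2.imread('pics/s56.png')
def c(im,x0,y0,x1,y1,lo,hi):
    h=cv2.cvtColor(im,cv2.COLOR_BGR2HSV); m=cv2.inRange(h,lo,hi); z=np.zeros_like(m); z[y0:y1,x0:x1]=m[y0:y1,x0:x1]; M=cv2.moments(z); return (round(M['m10']/M['m00'],1),round(M['m01']/M['m00'],1))
print('bottle',[c(i,200,235,240,295,(95,120,40),(125,255,255)) for i in (a,b)])
print('timer',[c(i,215,295,262,338,(0,0,150),(180,60,255)) for i in (a,b)])
print('beaker',[c(i,205,195,240,236,(0,0,90),(180,255,255)) for i in (a,b)])
print('tiprack',[c(i,255,100,315,140,(20,100,80),(35,255,255)) for i in (a,b)])
print('hood handle',[c(i,270,245,325,285,(0,0,110),(180,60,255)) for i in (a,b)])
arm.finish_job(); print(arm.sense()['time'])
E
```

```text
bottle [(218.2, 261.7), (218.2, 261.7)]
timer [(239.8, 316.2), (239.8, 316.5)]
beaker [(222.9, 213.7), (223.0, 213.7)]
tiprack [(277.3, 119.5), (275.7, 120.8)]
hood handle [(305.0, 270.2), (305.5, 270.7)]
the job is handed in; nothing more can be done
the job is handed in; nothing more can be done
```

The job is done and handed in at about 100 s. I lifted the hood to its stop, swung the rod up and eased the hood down onto the ball. All three tubes then went cap up into the cups, one to a cup. After that I lifted the hood off the rod, laid the rod back level and closed the hood slowly by its handle.

**Last checks**
- **Tubes:** the last pictures show all three tubes standing in the cups and the tray empty.
- **Hood:** it is shut. I felt a firm 18 N stop, and the handle is back within about half a pixel of its starting place in the picture.
- **Rod:** pressing down met a hard 16 N stop at about 54.5 mm, against 55 mm for a level rod. In the top view its ball is within about a pixel of where it started.
- **Bystanders:** the bottle, timer and beaker agree with the start picture to within 0.3 pixel. The tip rack read 1.6 pixels off, but the gripper was covering part of it, and nothing came near it.

**What went wrong or disagreed**
- **Raising the rod:** the pinch slipped off once and I had to grip again. The rod then settled about 0.03 rad short, so I pushed it to its stop before lowering the hood.
- **Lowering the rod:** my pinch estimate said it was level, but the picture showed it about 0.1 rad high, so I pressed it down the rest of the way.
- **Resting angle:** the hood sat on the rod at about 1.07 to 1.09 rad, slightly under the stated 1.1.
- **Tube 1:** it had shifted about 1 to 1.5 cm by the time I went to pick it. I measured it again and took it with a shorter hold on the cap.

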